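Pack a meal box and hang up the cup

ROBOT

A 6-joint arm with a two-finger parallel gripper is mounted at the origin on the work surface. World frame = base frame: x ahead of the robot, y to its left, z up, the work surface at z = 0. Lengths are in mm, angles in rad, forces in N, time in s.
With the tool pointing down it reaches from about 300 to 875 mm from the base axis. Payload 6.4 kg.
Tool frame: the origin (TCP) lies at the very end of the fingers, on their centre line; the grasp point (between the pads) lies 19 mm behind it; x points along the fingers, z is the direction in which the jaws open and shut, and the axes are right-handed (so a half turn about x gives the same grasp; the last joint's range is limited). The gripper opens to 88 mm and grips with 3 to 60 N. Pads are 18 mm wide; open, the fingers measure 123 mm over their backs; the gripper's body (75 mm by 187 mm) begins 45 mm behind the grasp point.
Start: joints at [-1.382, 0.181, 1.607, -0, 1.354, -0.206], TCP at [221.175, -530.775, 209.514] pointing down, gripper open.
Joint ranges: [-2.99, 2.99], [-0.89, 2.07], [0.3, 2.58], [-1.14, 4.28], [0, 2.63], [-3.12, 3.12]. Speed limits (rad/s): [2.57, 2.57, 3.01, 3.14, 3.14, 3.14].

INTERFACE

Orientations are given as a unit quaternion [x, y, z, w].
In Python, from workcell import ctrl, cams, order gives the robot as it stands.
- The arm moves only by the tool send_rows, never from a script. Its argument "moves" is a list of rows, each an object of numbers: "dx", "dy", "dz": the shift along the world's x, y, z in cm; "wx", "wy", "wz": the turn, a rotation vector about the world's x, y, z in rad; "claw": the opening, from 0 (shut) to 1 (fully open). A call has exactly 5 rows; each row shifts and turns the commanded pose from where the row before left it; what a row does not reach is not made up. A row lasts 1/8 s, in which the tool goes at most 62.5 mm and 10.7 degrees, less where a joint would pass 70% of its speed; a pose out of reach is approached as far as the arm can. A call is refused whole if a number of a shift passes 6.25 or a number of a turn 0.188, either way. A call with a gripper value outside its range is refused whole. The fingers move at their own pace and stop on an object; "squeeze" is the grip in N (left out, the last holds). Time passes only in rows, so rows that do not move let the fingers close, or fill a call up. It gives the time, the measured TCP pose, the force and the opening at its end, in the units of the state.
- ctrl.sense(): the state, without advancing time (a new reading comes with each control period).
- cams.grab_frame(name): name is "side" or "top" or "wrist"; returns a dict with "frame" (420x560x3 uint8, red, green, blue), "vertical_fov" (degrees; the focal length in pixels is half the picture's height over the tangent of half this angle, whatever the lens; pixels are square), "cx", "cy" (the principal point, pixels), "position" and "rotation" of the camera in the world; the wrist camera has in their place "T_tool_cam" (4x4, takes a point from camera to tool coordinates, whose origin is the TCP and whose axes are the tool frame's). Camera axes: x right, y down, z forward; pixel columns grow to the right and rows downward; lengths in mm; the calibration is good to about 2 mm. The wrist camera is an equidistant fisheye: a pixel r from the principal point sees the ray r / f radians off the axis. A picture is of the moment at which its call begins: read the wrist's pose just before it. There is no depth.
- order.job_done(): hands the job in, once; it reports no verdict.
The state is a dict: "time_s": time; "qpos": joint angles; "dq": joint speeds; "joint_efforts": joint torques, N m; "ee_pos": TCP position; "tcp_rot": TCP orientation; "contact_force": force on the tool from outside, world axes, zero at the start; "torque": the same for the moment, N m; "opening": finger opening in mm.
Only numpy, scipy, OpenCV 4.12 (cv2) and the standard library are available. Lean on these libraries where they do the work, as an engineer would, in place of code of your own. Each camera call takes 0.05 s, during which the arm holds its last target.

TASK

Pack the meal box on the scale: tip all the meatballs out of the steel cup into the box's small compartment, put all the bread rolls side by side on the floor of its large compartment, and then swing the hinged upper half over and press it fully shut, rim on rim. Hang the emptied cup by its handle on the hook of the stand. Leave the jar, the tape and the stamp where they are.

Things in the scene. Friction and masses are not known exactly. Their poses are not given: they have to be found in the camera images.
- mealbox: Lower half of a white hinged meal box on a grey bench scale, fixed. Origin on the table under its centre, z up. Scale 300 (x) x 165 (y) x 25 mm high. Box 262 x 138 mm outside, walls 4, floor top at z = 29, rim at z = 70 mm. A rim-high divider across it at x = +47 mm parts the small compartment (x +49 to +127) from the large (x -127 to +45 mm). Lid hinge along the side y = +69 mm.
- small_comp (a point): Centre of the floor of the small compartment (78 x 130 mm inside, 41 mm deep); axes as the mealbox.
- large_comp (a point): Centre of the floor of the large compartment (172 x 130 mm inside, 41 mm deep); axes as the mealbox.
- lid (a joint): Hinge of the box's upper half: 0 rad = shut, rim on rim; grows as it opens, to 2.3 (leaning well back); starts near 2. The hinge is stiff: the lid stays where it is left, and about 1.5 N at its free edge moves it. It has no latch.
- lid_hinge (a point): Middle of the hinge line (along the mealbox's x) at rim height, 70 mm above the table; turns with the lid. In its axes the upper half is a hollow shell 262 mm along x (centred), y from 0 to -138 mm, z from 0 (its rim) to +28 mm (its outside, the top when shut), with a thumb tab 50 mm long (x) and 4 mm thick reaching to y = -154 mm.
- lid_edge (a point): Middle of the free rim of the upper half, 138 mm from the hinge; turns with the lid.
- cup: Steel cup, conical: 50 mm across at the foot, 68 at the rim, 80 tall, wall 3, inner floor at 4 mm; 0.12-0.2 kg. Origin at the centre of its underside, z up. A loop handle of 8 mm round bar stands out at +x: top bar at z = 65 mm, outer bar 67 mm from the axis, lower bar at z = 16; opening in the loop x 33 to 62, z 21 to 60 mm. It holds the meatballs at the start.
- cup_handle (a point): Underside of the middle of the handle's top bar: 48 mm from the cup's axis, 61 mm above its foot; axes as the cup.
- cup_mouth (a point): Centre of the cup's mouth, 80 mm above its foot; axes as the cup.
- hook: Hook stand, fixed: round foot 100 mm wide, 12 thick; post 12 mm thick; on its top an 8 mm round peg, axis 200 mm above the table, pointing along the stand's -x (roughly to the robot), level to 60 mm out, then turned up: tip 68 mm out, highest point 217 mm. Nothing stands above the peg. Origin under the post on the table, z up.
- hook_seat (a point): Top of the peg in the middle of its level part, 35 mm out from the post, 204 mm above the table; axes as the hook stand.
- hook_tip (a point): Highest point of the upturned tip of the hook; axes as the hook stand.
- board: Wooden bread board, fixed, 240 (x) x 200 (y) x 6 mm, origin at the centre of its underside on the table. The rolls and a closed jar stand on it.
- jar: Small closed glass jar, 44 mm across, 48 mm tall, on the board among the rolls; it is not part of the job. Origin at the centre of its underside.
- tape: Roll of yellow tape lying flat, 84 mm across, 24 mm tall; not part of the job. Origin at the centre of its underside.
- stamp: Hand stamp with a red cap, 46 mm across, 52 mm tall; not part of the job. Origin at the centre of its underside.
- ball1: Meatball, a brown ball 21 mm across, 12 g, in the cup at the start; it rolls. Origin at its centre. Two or three of ball1..ball3 are present.
- ball2: Meatball, a brown ball 21 mm across, 12 g, in the cup at the start; it rolls. Origin at its centre. Two or three of ball1..ball3 are present.
- ball3: Meatball, a brown ball 21 mm across, 12 g, in the cup at the start; it rolls. Origin at its centre. Two or three of ball1..ball3 are present.
- bun1: Small round bread roll, 46 mm across with upright sides between 7 and 24 mm height, domed top at 38 mm, 45 g, standing on the board at the start. Origin on its axis at mid height, 19 mm above its underside. Two or three of bun1..bun3 are present.
- bun2: Small round bread roll, 46 mm across with upright sides between 7 and 24 mm height, domed top at 38 mm, 45 g, standing on the board at the start. Origin on its axis at mid height, 19 mm above its underside. Two or three of bun1..bun3 are present.
- bun3: Small round bread roll, 46 mm across with upright sides between 7 and 24 mm height, domed top at 38 mm, 45 g, standing on the board at the start. Origin on its axis at mid height, 19 mm above its underside. Two or three of bun1..bun3 are present.
Not all that is in view belongs to the job. What is shaped like the bun2 but yellow is not meant. Leave any blue or yellow look-alike of the cup alone.

How it is judged (in metres and radians):
On the way, in this order (a step that is already met when the one before it is completed fails the run):
1. the cup is tipped over the box, tilted more than 77 degrees, its mouth within 13 cm of the small compartment's centre seen from above (angle between cup's own z axis and vertical above 1.35 rad and horizontal distance between cup_mouth and small_comp below 0.13 m and height (world z) of cup_mouth above 0.07 m).
2. all meatballs lie in the small compartment and the cup is no longer tipped (tilt below 74 degrees, or hanging on the hook) (x of ball1 in the frame of small_comp between -0.04 and 0.04 m and y of ball1 in the frame of small_comp between -0.066 and 0.066 m and z of ball1 in the frame of small_comp between 0 and 0.045 m and x of ball2 in the frame of small_comp between -0.04 and 0.04 m and y of ball2 in the frame of small_comp between -0.066 and 0.066 m and z of ball2 in the frame of small_comp between 0 and 0.045 m and x of ball3 in the frame of small_comp between -0.04 and 0.04 m and y of ball3 in the frame of small_comp between -0.066 and 0.066 m and z of ball3 in the frame of small_comp between 0 and 0.045 m and (angle between cup's own z axis and vertical below 1.3 rad or contact force between cup and hook above 0.3 N)), for 0.2 s.
3. the lid is shut (below 0.04 rad) (value of joint lid below 0.04 rad), for 0.2 s.
At the end, for the whole second after the job is handed in: The lid is shut to within 0.04 rad (about 5 mm at its free edge); every meatball present is in the small compartment and every roll present is in the large one, down on its floor and not on another; the cup hangs still on the hook's peg by its handle, clear of the table (value of joint lid below 0.04 rad and x of ball1 in the frame of small_comp between -0.04 and 0.04 m and y of ball1 in the frame of small_comp between -0.066 and 0.066 m and z of ball1 in the frame of small_comp between 0 and 0.045 m and x of ball2 in the frame of small_comp between -0.04 and 0.04 m and y of ball2 in the frame of small_comp between -0.066 and 0.066 m and z of ball2 in the frame of small_comp between 0 and 0.045 m and x of ball3 in the frame of small_comp between -0.04 and 0.04 m and y of ball3 in the frame of small_comp between -0.066 and 0.066 m and z of ball3 in the frame of small_comp between 0 and 0.045 m and x of bun1 in the frame of large_comp between -0.075 and 0.075 m and y of bun1 in the frame of large_comp between -0.055 and 0.055 m and z of bun1 in the frame of large_comp between 0.008 and 0.03 m and x of bun2 in the frame of large_comp between -0.075 and 0.075 m and y of bun2 in the frame of large_comp between -0.055 and 0.055 m and z of bun2 in the frame of large_comp between 0.008 and 0.03 m and x of bun3 in the frame of large_comp between -0.075 and 0.075 m and y of bun3 in the frame of large_comp between -0.055 and 0.055 m and z of bun3 in the frame of large_comp between 0.008 and 0.03 m and contact force between cup and hook above 0.4 N and height (world z) of cup above 0.08 m and x of cup_handle in the frame of hook between -0.075 and 0 m and y of cup_handle in the frame of hook between -0.03 and 0.03 m and z of cup_handle in the frame of hook between 0.185 and 0.225 m and linear speed of cup below 0.05 m/s); the robot touches nothing.
It fails at once if the jar is moved more than 5 cm (distance of jar from where it was at the start of the episode above 0.05 m).
It fails at once if the tape is moved more than 5 cm (distance of tape from where it was at the start of the episode above 0.05 m).
It fails at once if the stamp is moved more than 5 cm (distance of stamp from where it was at the start of the episode above 0.05 m).
Of ball1, ball2, ball3 only 2 to 3 are there at a start; the rules pass over those that are not, and their reading is None.
Of bun1, bun2, bun3 only 2 to 3 are there at a start; the rules pass over those that are not, and their reading is None.
At some moment in a run one of bun1, bun2, bun3 may be knocked a few centimetres aside while the robot is not near it.
It also fails if it takes over 200 s, if anything falls off the work surface, if the arm or the gripper's body presses on something with over 40 N, if the wrist force passes 120 N, or if a joint passes its speed limit or range.

## Working session

There is one attempt and no reset: what is moved stays moved. The work goes in short steps, Python scripts to look and compute and a tool call to move; the robot and the scene stay as the last step left them, time stands still between calls to the robot, and variables do not carry over. Pictures are saved under pics/ and viewed, and the job is handed in when it is done.

Besides the shell and the picture viewer there is one more tool, called after ">>>" in YAML: its name, and indented under it one key for each argument. send_rows: Moves the arm, as the interface text tells. Its arguments: {"type":"object","properties":{"moves":{"type":"array"},"squeeze":{"type":"number"}},"required":["moves"]}

```bash
ls; mkdir -p pics; python3 - <<'E'
from workcell import ctrl,cams,order
import cv2
print(ctrl.sense())
for n in ["side","top","wrist"]:
    f=cams.grab_frame(n)
    cv2.imwrite(f"pics/{n}0.png",f["frame"][:,:,::-1])
    print({k:v for k,v in f.items() if k!="frame"})
E
```

```text
pics
{'time_s': 0.0, 'qpos': array([-1.38226654e+00,  1.81535446e-01,  1.60796525e+00, -1.64753447e-05,
        1.35378707e+00, -2.06318573e-01]), 'dq': array([-0.00071489,  0.00092379,  0.00034109, -0.00026105,  0.00033126,
        0.0009152 ]), 'joint_efforts': array([ 2.06628156e-04, -4.33867192e+01, -3.41848505e+01,  7.01730978e-02,
        3.85380629e-02, -1.27254480e-04]), 'ee_pos': array([ 221.07739754, -530.19024993,  208.63398433]), 'tcp_rot': array([ 0.39263779,  0.58878417, -0.3917907 ,  0.58793607]), 'contact_force': array([-0.50739119, -0.28901417, -0.1102626 ]), 'torque': array([ 0.05697801,  0.07930601, -0.02530032]), 'opening': 88.24098789031406}
{'vertical_fov': 52.32442111417274, 'cx': 275.3659203241054, 'cy': 214.043682901754, 'position': array([ 222.58535965, -904.985431  ,  681.78578442]), 'rotation': array([ 0.86251354, -0.14478051,  0.09269197, -0.47593823])}
{'vertical_fov': 45.78599517066547, 'cx': 278.6344849237317, 'cy': 199.57261711412073, 'position': array([ 248.64301215,  -78.88357493, 1510.73750717]), 'rotation': array([ 0.72188229, -0.68465385,  0.07111765, -0.07125551])}
{'vertical_fov': 65.70646984690485, 'cx': 282.57759008724065, 'cy': 213.4539555551758, 'T_tool_cam': array([[-6.80705619e-04, -2.66853531e-01,  9.63736857e-01,
        -1.75535508e+02],
       [ 2.10364330e-04, -9.63737097e-01, -2.66853449e-01,
         6.89792297e+01],
       [ 9.99999746e-01,  2.10872162e-05,  7.12157722e-04,
        -1.13947469e+00],
       [ 0.00000000e+00,  0.00000000e+00,  0.00000000e+00,
         1.00000000e+00]])}
```

View pics/side0.png

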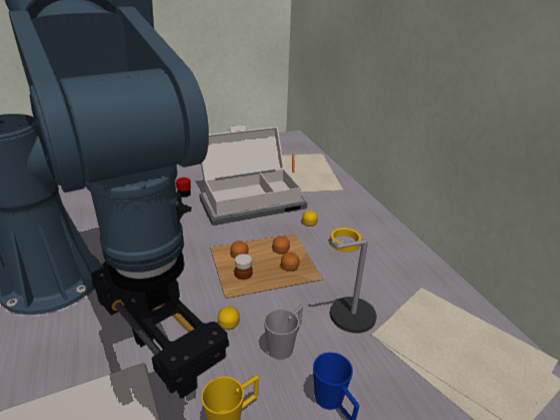

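View pics/top0.png

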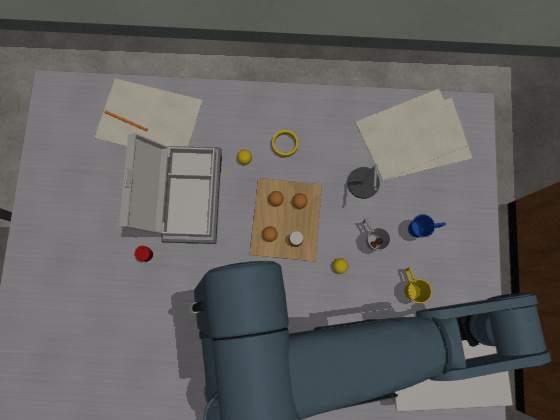

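View pics/wrist0.png

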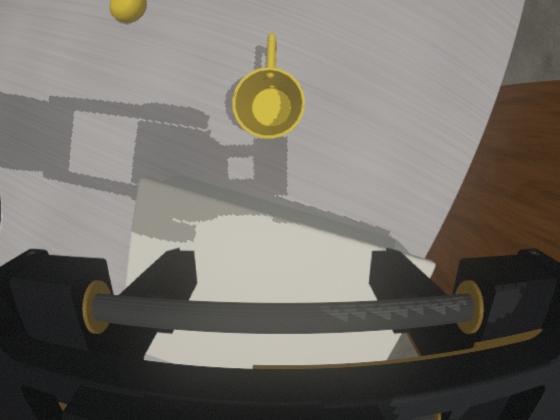

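The side view shows the steel cup at about (282,335), with yellow and blue look-alikes at (225,400) and (333,380). In the top view, the three brown rolls are at (276,199), (300,201) and (270,233), the jar at (296,239), the box at (190,195) with its lid to the left (+y), and the hook stand at (364,183). I'll enlarge the crops next.

```bash
cat > h.py <<'E'
import numpy as np,cv2
from scipy.spatial.transform import Rotation as R
from workcell import ctrl,cams,order
np.set_printoptions(precision=1,suppress=True)
def grab(n):
    s=ctrl.sense(); f=cams.grab_frame(n); f["s"]=s; f["name"]=n
    H=f["frame"].shape[0]; f["f"]=H/2/np.tan(np.radians(f["vertical_fov"])/2)
    if n=="wrist":
        T=np.eye(4);T[:3,:3]=R.from_quat(s["tcp_rot"]).as_matrix();T[:3,3]=s["ee_pos"]
        T=T@f["T_tool_cam"]; f["Rm"]=T[:3,:3]; f["p"]=T[:3,3]
    else:
        r=np.array(f["rotation"]); f["Rm"]=R.from_quat(r).as_matrix(); f["p"]=f["position"]
    return f
def ray(f,u,v):
    d=np.array([u-f["cx"],v-f["cy"]])/f["f"]
    if f["name"]=="wrist":
        r=np.hypot(*d); k=np.sin(r)/max(r,1e-9); c=np.array([d[0]*k,d[1]*k,np.cos(r)])
    else: c=np.array([d[0],d[1],1.])
    c=f["Rm"]@c; return c/np.linalg.norm(c)
def plane(f,u,v,z):
    d=ray(f,u,v); return f["p"]+d*(z-f["p"][2])/d[2]
def proj(f,P):
    c=f["Rm"].T@(np.asarray(P,float)-f["p"])
    if f["name"]=="wrist":
        r=np.hypot(c[0],c[1]); t=np.arctan2(r,c[2])
        return np.array([f["cx"]+f["f"]*t*c[0]/r,f["cy"]+f["f"]*t*c[1]/r])
    return np.array([f["cx"]+f["f"]*c[0]/c[2],f["cy"]+f["f"]*c[1]/c[2]])
def tri(f1,uv1,f2,uv2):
    a,b=ray(f1,*uv1),ray(f2,*uv2)
    A=np.stack([a,-b],1); t=np.linalg.lstsq(A,f2["p"]-f1["p"],rcond=None)[0]
    P,Q=f1["p"]+a*t[0],f2["p"]+b*t[1]; return (P+Q)/2,np.linalg.norm(P-Q)
def crop(f,x0,y0,w,h,k,name):
    c=f["frame"][y0:y0+h,x0:x0+w,::-1]
    cv2.imwrite(f"pics/{name}.png",cv2.resize(c,None,fx=k,fy=k,interpolation=cv2.INTER_CUBIC))
def blobs(f,lo,hi,amin=20):
    m=cv2.inRange(cv2.cvtColor(f["frame"],cv2.COLOR_RGB2HSV),np.array(lo),np.array(hi))
    n,l,s,c=cv2.connectedComponentsWithStats(m)
    return [(c[i].round(1),s[i]) for i in range(1,n) if s[i][4]>=amin]
E
python3 - <<'E'
from h import *
t=grab("top"); s=grab("side")
crop(t,110,120,120,130,4.6,"t_box"); crop(t,320,140,130,170,3.5,"t_cup"); crop(s,180,120,150,110,5,"s_box"); crop(s,200,220,250,190,3,"s_cup")
for c,b in blobs(t,(5,120,60),(20,255,255)): print("brown top",c,b,plane(t,*c,25))
for c,b in blobs(s,(5,120,60),(20,255,255)): print("brown side",c,b,plane(s,*c,25))
E
```

```text
brown top [125.7 120.4] [105 111  43  20 112] [780.5 423.3  25. ]
brown top [275.2 198.3] [267 191  17  16 209] [555.7 -59.9  25. ]
brown top [299.2 200.8] [292 193  16  17 212] [ 551.8 -133.4   25. ]
brown top [269.2 233.6] [261 226  17  16 211] [446.5 -47.7  25. ]
brown top [291.9 243. ] [284 238  19   9  45] [ 421.8 -117.2   25. ]
brown side [292.6 163.3] [292 154   3  19  40] [766.7 384.   25. ]
brown side [263.8 265.1] [ 211  234  111   64 4456] [ 485.6 -132.4   25. ]
brown side [116.1 304.2] [112 300  12  11  52] [ 143.  -159.5   25. ]
brown side [183.2 321.7] [173 313  21  19 157] [ 270.2 -255.4   25. ]
```

View pics/t_box.png

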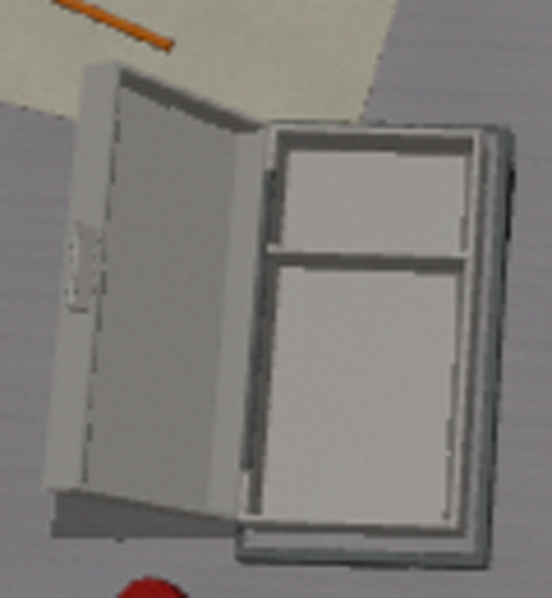

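View pics/t_cup.png

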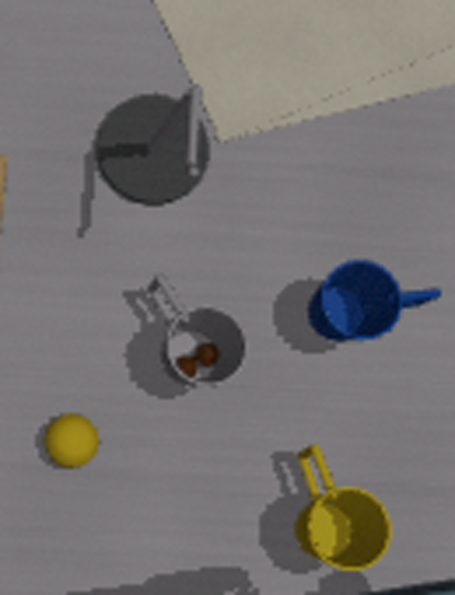

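View pics/s_cup.png

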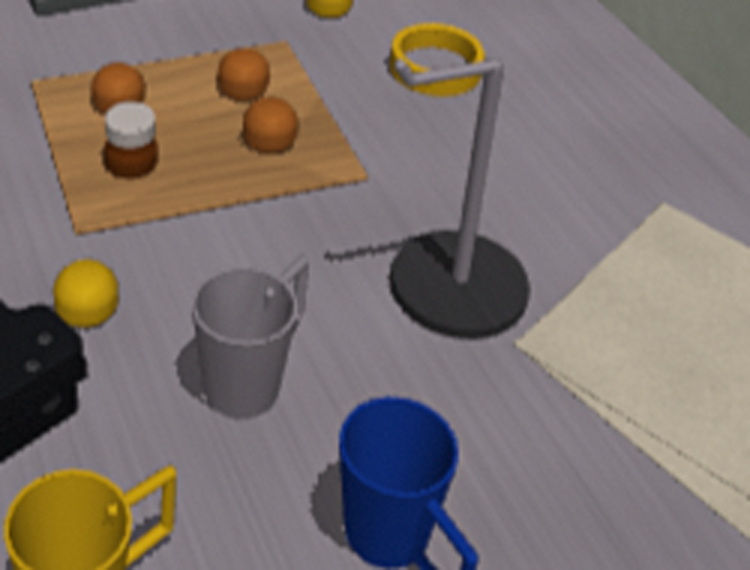

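View pics/s_box.png

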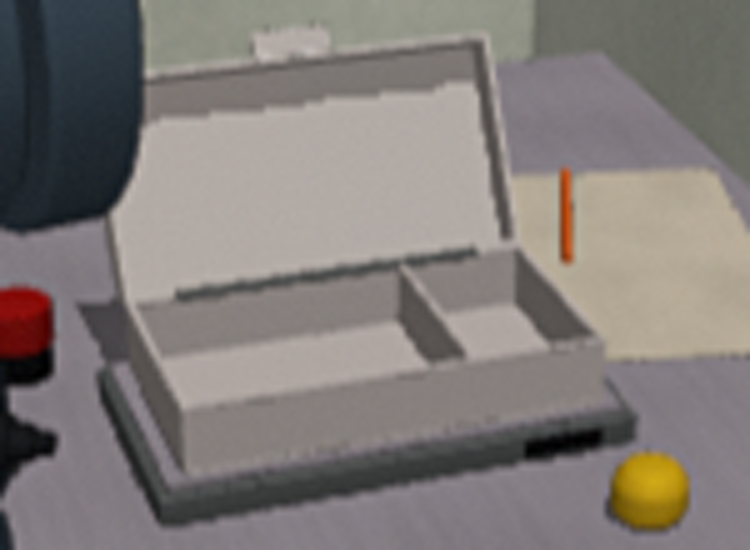

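```bash
python3 - <<'E'
from h import *
t=grab("top"); s=grab("side")
def T(x,y,k,x0,y0): return (x0+(x+.5)/k-.5,y0+(y+.5)/k-.5)
for n,(x,y) in dict(hl=(272,127),far=(485,130),nr=(461,532),nl=(238,520)).items(): print(n,plane(t,*T(x,y,4.6,110,120),70))
for n,(x,y) in dict(sfl=(265,122),sfr=(513,128),snr=(490,570),snl=(237,562)).items(): print("scale",n,plane(t,*T(x,y,4.6,110,120),25))
print("side rim nr, far:",plane(s,*T(185,410,5,180,120),70),plane(s,*T(604,340,5,180,120),70))
print("lid edge tri", tri(t,T(100,62,4.6,110,120),s,T(485,35,5,180,120)))
print("cup rim",plane(t,*T(206,345,3.5,320,140),80),"side",plane(s,*T(246,308,3,200,220),80))
print("handle",tri(t,T(157,279,3.5,320,140),s,T(304,262,3,200,220)))
print("foot",plane(t,*T(152,150,3.5,320,140),12),"side",plane(s,*T(460,283,3,200,220),12))
print("post top",plane(t,*T(195,90,3.5,320,140),204),plane(s,*T(494,65,3,200,220),204))
print("tip",plane(t,*T(193,170,3.5,320,140),217),plane(s,*T(405,72,3,200,220),210))
for n,u in dict(b3=(118,88),b1=(243,75),b2=(270,125)).items(): print(n,plane(s,*T(*u,3,200,220),25))
E
```

```text
hl [686.5 268.9  70. ]
far [692.  129.3  70. ]
nr [426.5 123.7  70. ]
nl [426.6 265.3  70. ]
scale sfl [703.4 284.8  25. ]
scale sfr [708.2 117.   25. ]
scale snr [408.2 109.2  25. ]
scale snl [404.7 274.   25. ]
side rim nr, far: [431.  124.8  70. ] [688.8 130.4  70. ]
lid edge tri (array([688.4, 349.7, 183. ]), np.float64(1.698026049740769))
cup rim [ 442.5 -365.4   80. ] side [ 441.4 -370.3   80. ]
handle (array([ 499.4, -327.2,   61.7]), np.float64(1.2701685483420786))
foot [ 622.9 -329.1   12. ] side [ 621.1 -336.3   12. ]
post top [ 624.8 -329.6  204. ] [ 621.1 -334.6  204. ]
tip [ 557.7 -326.4  217. ] [ 558.6 -331.   210. ]
b3 [446.  -50.8  25. ]
b1 [554.  -66.2  25. ]
b2 [ 550.9 -138.4   25. ]
```

Three rolls (bun1 to bun3) and the jar are on the board. The steel cup fits by being grey and holding brown balls, while the other two cups are blue and yellow. Next I'll work out how to turn the tool so the jaws sit square to the cup's handle.

```bash
cat >> h.py <<'E'
def st():
    s=ctrl.sense(); M=R.from_quat(s["tcp_rot"]).as_matrix()
    print("t",s["time_s"],"q",np.round(s["qpos"],3),"p",s["ee_pos"],"x",np.round(M[:,0],3),"z",np.round(M[:,2],3),"F",s["contact_force"],"op",s["opening"])
    return s,M
E
python3 - <<'E'
from h import *
s,M=st(); print(M, np.degrees(np.arctan2(M[1,2],M[0,2])))
E
```

```text
t 0.35 q [-1.4  0.2  1.6  0.   1.4 -0.2] p [ 221.2 -530.6  209.3] x [-0.  0. -1.] z [ 0.4 -0.9 -0. ] F [ 0.2 -0.3  0.3] op 87.80004195899492
[[-0.   0.9  0.4]
 [ 0.   0.4 -0.9]
 [-1.   0.  -0. ]] -67.37738583608952
```

>>> send_rows:
  moves:
    - {"dx": 5,"dy": 4,"dz": 0}
    - {"dx": 5,"dy": 4,"dz": 0}
    - {"dx": 5,"dy": 4,"dz": 0}
    - {"dx": 5,"dy": 3,"dz": 0}
    - {"dx": 2,"dy": 1,"dz": 0}

```text
invalid input at $.moves[0]: expected keys dx, dy, dz, wx, wy, wz, claw
```

```bash
python3 - <<'E'
from h import *
s,M=st(); f=grab("wrist"); cv2.imwrite("pics/w1.png",f["frame"][:,:,::-1])
print(proj(f,[442,-367,80]),proj(f,[499,-327,62]))
E
```

```text
t 0.35 q [-1.4  0.2  1.6  0.   1.4 -0.2] p [ 221.2 -530.6  209.3] x [-0.  0. -1.] z [ 0.4 -0.9 -0. ] F [ 0.2 -0.3  0.3] op 87.80004195899492
[217.5 -58.4] [210.6 -94.1]
```

View pics/w1.png

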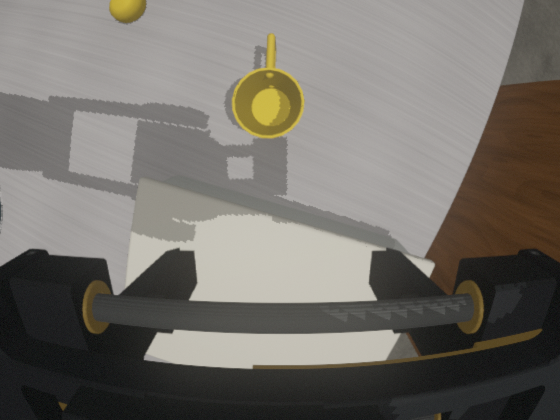

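>>> send_rows:
  moves:
    - {"dx": 5,"dy": 4,"dz": 1,"wx": 0,"wy": 0,"wz": 0,"claw": 1}
    - {"dx": 5,"dy": 4,"dz": 1,"wx": 0,"wy": 0,"wz": 0,"claw": 1}
    - {"dx": 5,"dy": 4,"dz": 0,"wx": 0,"wy": 0,"wz": 0.1,"claw": 1}
    - {"dx": 3,"dy": 2,"dz": 0,"wx": 0,"wy": 0,"wz": 0.1,"claw": 1}
    - {"dx": 0,"dy": 0,"dz": 0,"wx": 0,"wy": 0,"wz": 0,"claw": 1}

```text
time_s: 1.02
ee_pos: [398.2, -392.9, 228.9]
tcp_rot: [0.33, 0.625, -0.33, 0.625]
contact_force: [-0.8, -1.2, 0.4]
opening: 88.2
```

```bash
python3 - <<'E'
from h import *
s,M=st(); f=grab("wrist"); cv2.imwrite("pics/w2.png",f["frame"][:,:,::-1])
print(proj(f,[442,-367,80]),proj(f,[499,-327,62]))
E
```

```text
t 1.025 q [-1.   0.1  1.6  0.   1.4 -0. ] p [ 398.2 -392.9  228.9] x [ 0. -0. -1.] z [ 0.6 -0.8  0. ] F [-0.8 -1.2  0.4] op 88.16804943018825
[286.7 144. ] [285.6  77.3]
```

View pics/w2.png

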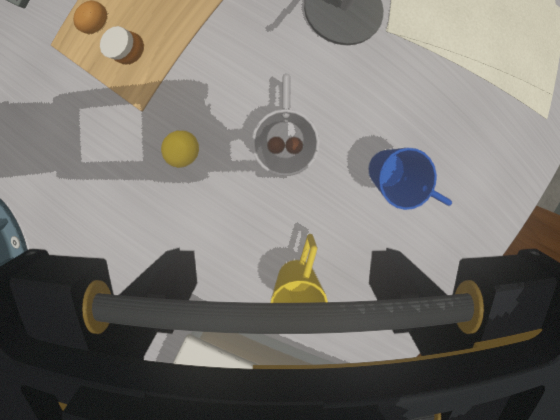

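```bash
python3 - <<'E'
from h import *
f=grab("wrist"); print(plane(f,286,142,80),plane(f,287,76,65),"yball",plane(f,180,149,25),"blue",plane(f,407,178,80))
hs=[]
E
```

```text
[ 442.1 -366.5   80. ] [ 499.5 -329.    65. ] yball [ 364.1 -266.6   25. ] blue [ 485.8 -492.2   80. ]
```

>>> send_rows:
  moves:
    - {"dx": 2,"dy": 1,"dz": -1,"wx": 0,"wy": 0,"wz": 0,"claw": 1}
    - {"dx": 2,"dy": 1,"dz": -2,"wx": 0,"wy": 0,"wz": 0,"claw": 1}
    - {"dx": 0.4,"dy": 0.5,"dz": -2,"wx": 0,"wy": 0,"wz": 0,"claw": 1}
    - {"dx": 0,"dy": 0,"dz": -1,"wx": 0,"wy": 0,"wz": 0,"claw": 1}
    - {"dx": 0,"dy": 0,"dz": 0,"wx": 0,"wy": 0,"wz": 0,"claw": 1}

```text
time_s: 1.75
ee_pos: [439.2, -370.2, 168.2]
tcp_rot: [0.332, 0.625, -0.332, 0.624]
contact_force: [0.1, 0.4, 0.5]
opening: 87.9
```

```bash
python3 - <<'E'
from h import *
s,M=st(); f=grab("wrist"); cv2.imwrite("pics/w3.png",f["frame"][:,:,::-1])
print(proj(f,[442,-367,80]),proj(f,[499,-327,62]))
E
```

```text
t 1.75 q [-0.9  0.2  1.6 -0.   1.3  0.1] p [ 439.2 -370.2  168.2] x [-0.  0. -1.] z [ 0.6 -0.8 -0. ] F [0.1 0.4 0.5] op 87.94977521487945
[282.4 204.2] [280.9 120.3]
```

View pics/w3.png

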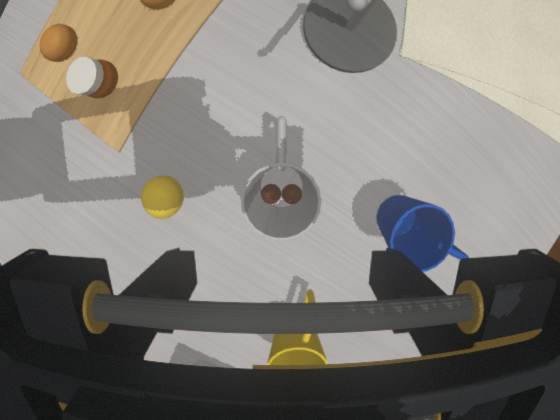

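The wrist view shows two meatballs in the steel cup at (270,193) and (292,193), with the rim centred at (282,200) as predicted. I'll go down to straddle the cup.

>>> send_rows:
  moves:
    - {"dx": 0.3,"dy": 0.35,"dz": -3,"wx": 0,"wy": 0,"wz": 0,"claw": 1}
    - {"dx": 0,"dy": 0,"dz": -3,"wx": 0,"wy": 0,"wz": 0,"claw": 1}
    - {"dx": 0,"dy": 0,"dz": -3,"wx": 0,"wy": 0,"wz": 0,"claw": 1}
    - {"dx": 0,"dy": 0,"dz": -2.5,"wx": 0,"wy": 0,"wz": 0,"claw": 1}
    - {"dx": 0,"dy": 0,"dz": 0,"wx": 0,"wy": 0,"wz": 0,"claw": 1}

```text
time_s: 2.42
ee_pos: [442.4, -365.8, 52.9]
tcp_rot: [0.332, 0.625, -0.332, 0.624]
contact_force: [-0.2, 0.6, 0.3]
opening: 88.5
```

>>> send_rows:
  moves:
    - {"dx": 0,"dy": 0,"dz": 0,"wx": 0,"wy": 0,"wz": 0,"claw": 0.6}
    - {"dx": 0,"dy": 0,"dz": 0,"wx": 0,"wy": 0,"wz": 0,"claw": 0.5}
    - {"dx": 0,"dy": 0,"dz": 0,"wx": 0,"wy": 0,"wz": 0,"claw": 0.5}
    - {"dx": 0,"dy": 0,"dz": 0,"wx": 0,"wy": 0,"wz": 0,"claw": 0.5}
    - {"dx": 0,"dy": 0,"dz": 0,"wx": 0,"wy": 0,"wz": 0,"claw": 0.5}
  squeeze: 25

```text
time_s: 3.05
ee_pos: [443.5, -366.1, 53.9]
tcp_rot: [0.331, 0.625, -0.332, 0.625]
contact_force: [-0.2, 0.2, -0.2]
opening: 43.9
```

```bash
python3 - <<'E'
from h import *
s,M=st(); f=grab("wrist"); cv2.imwrite("pics/w4.png",f["frame"][:,:,::-1])
E
```

```text
t 3.05 q [-0.9  0.4  1.7 -0.   1.1  0.1] p [ 443.5 -366.1   53.9] x [ 0. -0. -1.] z [ 0.6 -0.8  0. ] F [-0.2  0.2 -0.2] op 43.88569525000514
```

View pics/w4.png

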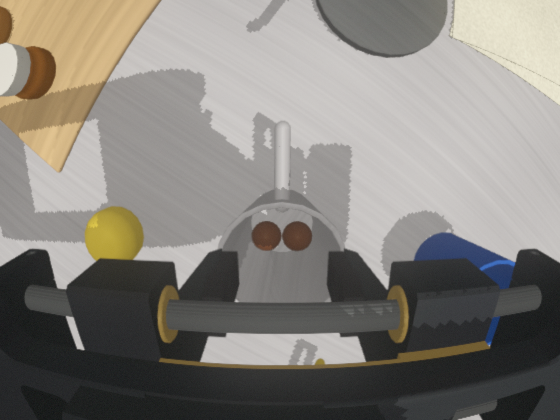

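```bash
python3 - <<'E'
from h import *
f=grab("wrist")
for a in range(0,360,30): print(a,proj(f,[442+34*np.cos(np.radians(a)),-366+34*np.sin(np.radians(a)),80]),end=' ')
print(); print(proj(f,[499,-328,65]))
t=grab("top"); s=grab("side"); crop(t,320,140,130,170,3.5,"t2"); crop(s,200,220,250,190,3,"s2")
E
```

```text
0 [322.4 215.1] 30 [287.8 203.4] 60 [251.5 210.2] 90 [225.3 232.9] 120 [216.1 263.7] 150 [224.9 293.3] 180 [247.6 314.8] 210 [278.3 323.7] 240 [309.9 318.6] 270 [335.4 300.2] 300 [348.5 272.2] 330 [344.4 240.9] 
[283.6 129.3]
```

View pics/s2.png

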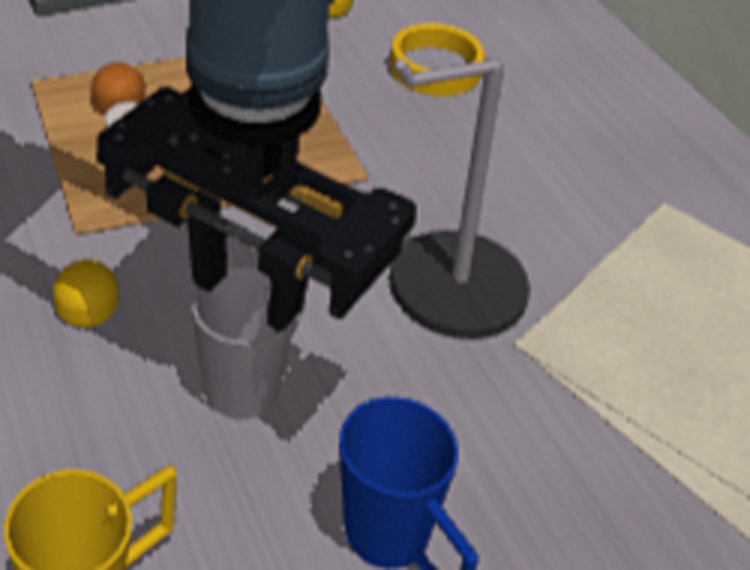

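```bash
python3 - <<'E'
from h import *
f=grab("wrist"); crop(f,190,170,190,160,4,"w5"); s=grab("side"); crop(s,255,270,70,100,6,"s3")
st()
E
```

```text
t 3.35 q [-0.9  0.4  1.7 -0.   1.1  0.1] p [ 443.4 -366.1   53.8] x [-0.  0. -1.] z [ 0.6 -0.8 -0. ] F [ 0.2 -0.9 -0.3] op 44.142584578504014
```

View pics/w5.png

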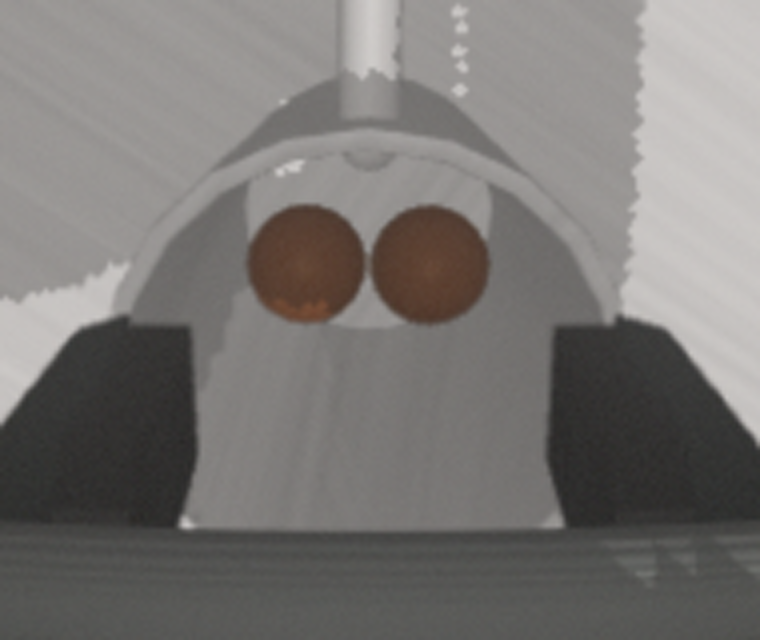

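View pics/s3.png

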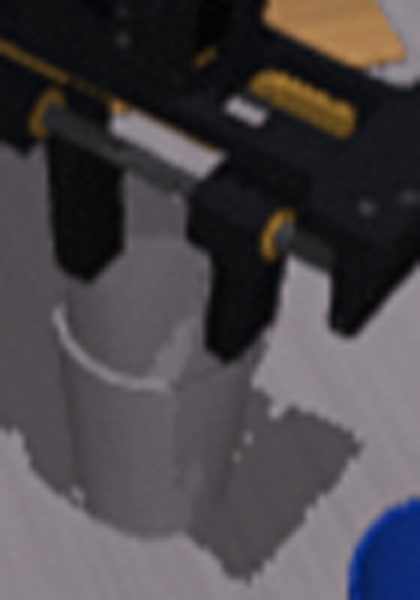

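```bash
python3 - <<'E'
from h import *
f=grab("wrist");s=f["s"];M=R.from_quat(s["tcp_rot"]).as_matrix()
g=grab("side")
for x in (0,-19):
  for y in(-9,9):
    for z in(-22,22):
      P=s["ee_pos"]+M@[x,y,z]; print((x,y,z),"wristcrop",(proj(f,P)-[190,170])*4,"sidecrop",(proj(g,P)-[255,270])*6)
c=f["frame"]; 
E
```

```text
(0, -9, -22) wristcrop [227.4 366.6] sidecrop [ 87.4 346.9]
(0, -9, 22) wristcrop [525.  366.5] sidecrop [199.  410.8]
(0, 9, -22) wristcrop [222.8 251.6] sidecrop [120.2 314. ]
(0, 9, 22) wristcrop [530.  251.6] sidecrop [231.  376.1]
(-19, -9, -22) wristcrop [213.1 423.7] sidecrop [ 88.3 304.9]
(-19, -9, 22) wristcrop [540.5 423.4] sidecrop [201.3 368.5]
(-19, 9, -22) wristcrop [207.2 299.1] sidecrop [121.5 272.2]
(-19, 9, 22) wristcrop [547. 299.] sidecrop [233.7 334. ]
```

```bash
python3 - <<'E'
from h import *
g=grab("side");s=g["s"];M=R.from_quat(s["tcp_rot"]).as_matrix()
im=cv2.resize(g["frame"][240:370,220:350,::-1],None,fx=6,fy=6,interpolation=cv2.INTER_CUBIC)[:600]
w=lambda P:tuple(int(v) for v in (proj(g,P)-[220,240])*6)
for x in (0,-19,-64):
  hz=93.5 if x==-64 else 22; hy=37.5 if x==-64 else 9
  for zs in (-1,1):
    for ys in(-1,1):
      cv2.circle(im,w(s["ee_pos"]+M@[x,ys*hy,zs*hz]),4,{0:(0,0,255),-19:(0,255,0),-64:(255,255,0)}[x],-1)
for a in range(0,360,15):
  a=np.radians(a)
  cv2.circle(im,w([442+34*np.cos(a),-366+34*np.sin(a),80]),2,(255,0,255),-1)
  cv2.circle(im,w([442+25*np.cos(a),-366+25*np.sin(a),0]),2,(255,0,255),-1)
cv2.imwrite("pics/s4.png",im)
E
```

```text
(no output)
```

View pics/s4.png

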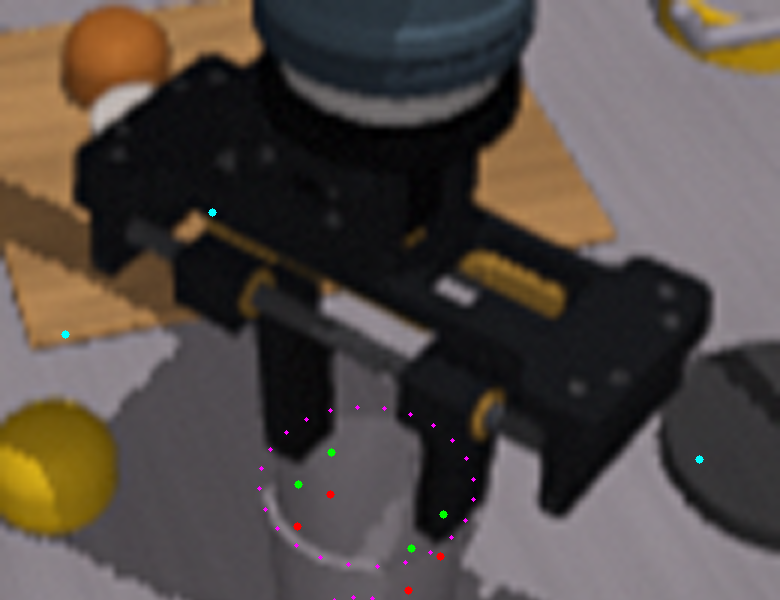

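>>> send_rows:
  moves:
    - {"dx": 0,"dy": 0,"dz": 0,"wx": 0,"wy": 0,"wz": 0,"claw": 1}
    - {"dx": 0,"dy": 0,"dz": 0,"wx": 0,"wy": 0,"wz": 0,"claw": 1}
    - {"dx": 0,"dy": 0,"dz": 0,"wx": 0,"wy": 0,"wz": 0,"claw": 1}
    - {"dx": 0,"dy": 0,"dz": 0,"wx": 0,"wy": 0,"wz": 0,"claw": 1}
    - {"dx": 0,"dy": 0,"dz": 0,"wx": 0,"wy": 0,"wz": 0,"claw": 1}

```text
time_s: 4.12
ee_pos: [443.4, -366.1, 53.8]
tcp_rot: [0.332, 0.625, -0.332, 0.625]
contact_force: [-0.8, 0.1, -0.0]
opening: 88.0
```

```bash
python3 - <<'E'
from h import *
f=grab("wrist"); crop(f,130,110,310,220,2.5,"w6"); s=grab("side"); crop(s,220,240,130,100,6,"s6")
st()
E
```

```text
t 4.225 q [-0.9  0.4  1.7 -0.   1.1  0.1] p [ 443.4 -366.1   53.8] x [ 0. -0. -1.] z [ 0.6 -0.8  0. ] F [-0.4 -0.8 -0.7] op 88.19188653170367
```

View pics/w6.png

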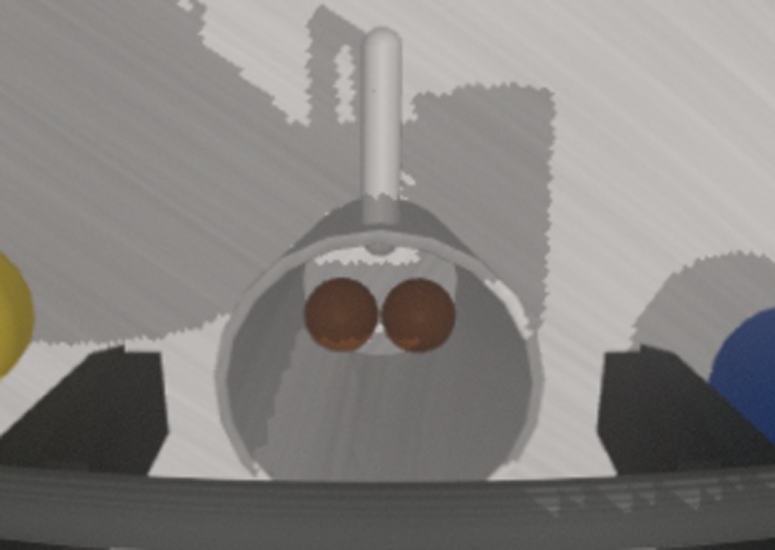

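View pics/s6.png

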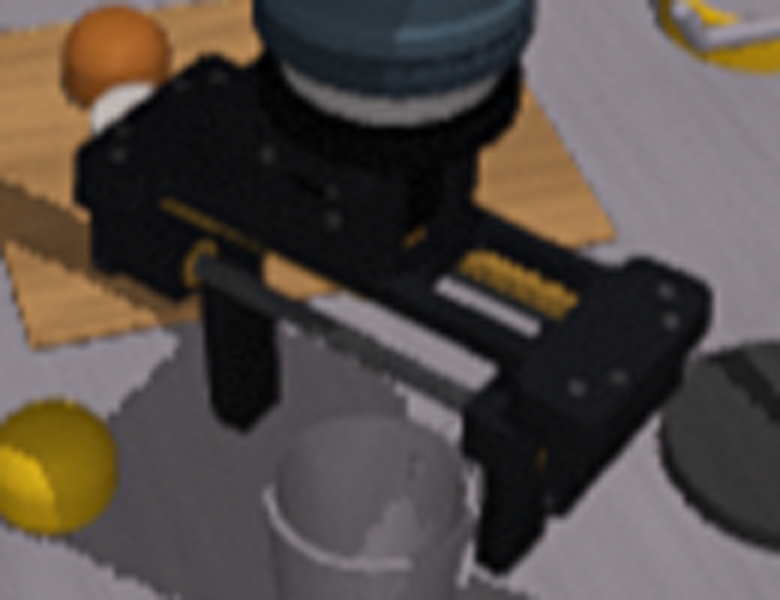

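```bash
python3 - <<'E'
from h import *
f=grab("wrist");s=f["s"];M=R.from_quat(s["tcp_rot"]).as_matrix();g=grab("side")
for x in (0,-10,-20,-30):
  for z in (-44,44,61):
    for y in (-9,9): print(x,y,z,"w",(proj(f,s["ee_pos"]+M@[x,y,z])-[130,110])*2.5,"s",(proj(g,s["ee_pos"]+M@[x,y,z])-[220,240])*6)
E
```

```text
0 -9 -44 w [201.3 377.6] s [243.7 496.1]
0 9 -44 w [195.7 306.6] s [276.9 464. ]
0 -9 44 w [568.6 377.5] s [467.1 624. ]
0 9 44 w [574.4 306.6] s [498.6 588.3]
0 -9 61 w [635.6 375.7] s [513.  650.3]
0 9 61 w [643.2 305.8] s [544.2 613.8]
-10 -9 -44 w [192.5 395.2] s [243.8 474.2]
-10 9 -44 w [186.1 321.2] s [277.2 442.3]
-10 -9 44 w [577.8 395. ] s [468.7 601.8]
-10 9 44 w [584.5 321.1] s [500.4 566.2]
-10 -9 61 w [647.6 392.7] s [515. 628.]
-10 9 61 w [656.3 320. ] s [546.3 591.7]
-20 -9 -44 w [182.8 414.5] s [244. 452.]
-20 9 -44 w [175.4 337.4] s [277.5 420.3]
-20 -9 44 w [587.9 414.2] s [470.3 579.3]
-20 9 44 w [595.5 337.2] s [502.2 543.8]
-20 -9 61 w [660.8 411.4] s [517.  605.5]
-20 9 61 w [670.7 335.7] s [548.4 569.2]
-30 -9 -44 w [172.2 435.8] s [244.1 429.6]
-30 9 -44 w [163.7 355.4] s [277.9 398. ]
-30 -9 44 w [598.9 435.4] s [472.  556.5]
-30 9 44 w [607.7 355.2] s [504.1 521.1]
-30 -9 61 w [675.1 431.8] s [518.9 582.6]
-30 9 61 w [686.5 353.1] s [550.6 546.4]
```

The side and wrist pictures both show the fingertips about 30 mm behind the reported TCP: they end near z = 84, just above the rim. I'll take the real tips to be at tool x = -30 and go lower while watching the force.

>>> send_rows:
  moves:
    - {"dx": -0.1,"dy": 0,"dz": -0.6,"wx": 0,"wy": 0,"wz": 0,"claw": 1}
    - {"dx": 0,"dy": 0,"dz": -0.6,"wx": 0,"wy": 0,"wz": 0,"claw": 1}
    - {"dx": 0,"dy": 0,"dz": -0.6,"wx": 0,"wy": 0,"wz": 0,"claw": 1}
    - {"dx": 0,"dy": 0,"dz": -0.5,"wx": 0,"wy": 0,"wz": 0,"claw": 1}
    - {"dx": 0,"dy": 0,"dz": 0,"wx": 0,"wy": 0,"wz": 0,"claw": 1}

```text
time_s: 4.95
ee_pos: [442.1, -365.7, 30.1]
tcp_rot: [0.332, 0.625, -0.331, 0.624]
contact_force: [0.4, 0.3, -0.1]
opening: 88.0
```

```bash
python3 - <<'E'
from h import *
f=grab("wrist"); crop(f,130,110,310,220,2.5,"w7"); s=grab("side"); crop(s,220,240,130,100,6,"s7")
st()
E
```

```text
t 5.05 q [-0.9  0.4  1.7  0.   1.   0.1] p [ 442.5 -366.1   30.8] x [ 0.  0. -1.] z [ 0.6 -0.8  0. ] F [-0.6  0.8 -0.5] op 88.21483620686656
```

View pics/s7.png

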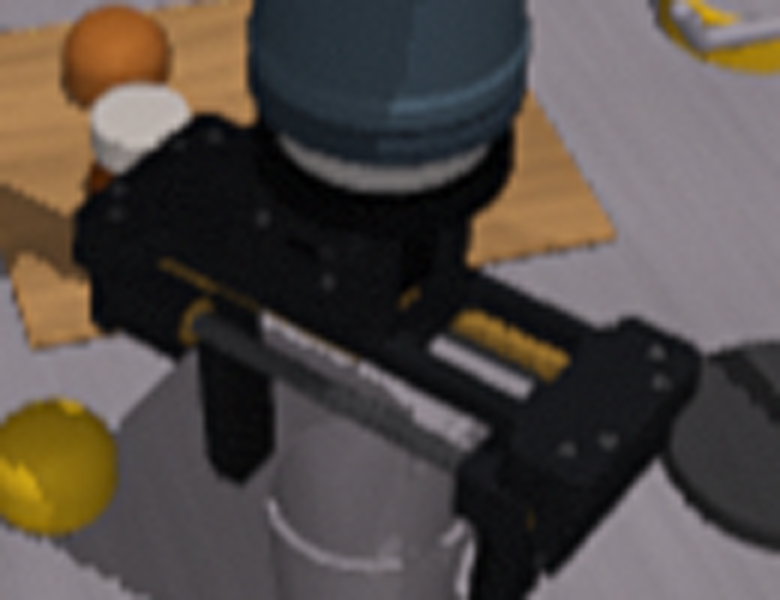

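>>> send_rows:
  moves:
    - {"dx": 0,"dy": 0,"dz": -0.4,"wx": 0,"wy": 0,"wz": 0,"claw": 1}
    - {"dx": 0,"dy": 0,"dz": 0,"wx": 0,"wy": 0,"wz": 0,"claw": 0.5}
    - {"dx": 0,"dy": 0,"dz": 0,"wx": 0,"wy": 0,"wz": 0,"claw": 0.5}
    - {"dx": 0,"dy": 0,"dz": 0,"wx": 0,"wy": 0,"wz": 0,"claw": 0.5}
    - {"dx": 0,"dy": 0,"dz": 0,"wx": 0,"wy": 0,"wz": 0,"claw": 0.5}
  squeeze: 30

```text
time_s: 5.68
ee_pos: [442.4, -366.0, 26.9]
tcp_rot: [0.332, 0.625, -0.331, 0.625]
contact_force: [-0.4, 1.5, 1.6]
opening: 66.0
```

```bash
python3 - <<'E'
from h import *
f=grab("wrist"); crop(f,130,110,310,220,2.5,"w8")
st()
E
```

```text
t 5.725 q [-0.9  0.4  1.7  0.   1.   0.1] p [ 442.4 -366.    26.9] x [-0.  0. -1.] z [ 0.6 -0.8 -0. ] F [-1.2  1.   0.9] op 65.9854678263749
```

View pics/w8.png

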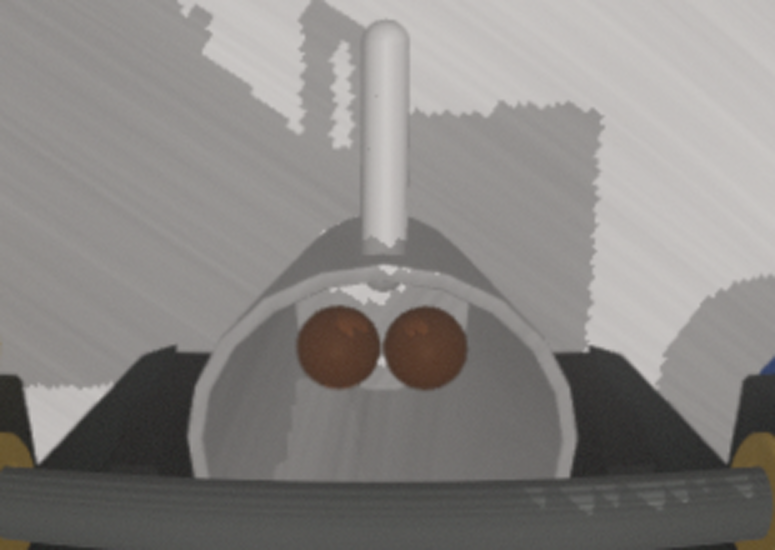

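>>> send_rows:
  moves:
    - {"dx": 0,"dy": 0,"dz": 2,"wx": 0,"wy": 0,"wz": 0,"claw": 0.5}
    - {"dx": 0,"dy": 0,"dz": 4,"wx": 0,"wy": 0,"wz": 0,"claw": 0.5}
    - {"dx": 0,"dy": 0,"dz": 4,"wx": 0,"wy": 0,"wz": 0,"claw": 0.5}
    - {"dx": 0,"dy": 0,"dz": 4,"wx": 0,"wy": 0,"wz": 0,"claw": 0.5}
    - {"dx": 0,"dy": 0,"dz": 2,"wx": 0,"wy": 0,"wz": 0,"claw": 0.5}

```text
time_s: 6.35
ee_pos: [443.3, -367.1, 191.0]
tcp_rot: [0.331, 0.623, -0.332, 0.626]
contact_force: [0.9, 0.4, -0.8]
opening: 65.9
```

```bash
python3 - <<'E'
from h import *
np.set_printoptions(precision=4,suppress=True)
f=grab("wrist"); crop(f,130,110,310,220,2.5,"w9")
st()
E
```

```text
t 6.4 q [-0.898  0.193  1.626  0.     1.314  0.078] p [ 444.043  -367.918   193.1059] x [ 0.005 -0.006 -1.   ] z [ 0.56  -0.828  0.008] F [ 2.0114 -0.5236  1.2886] op 65.88039744797214
```

View pics/w9.png

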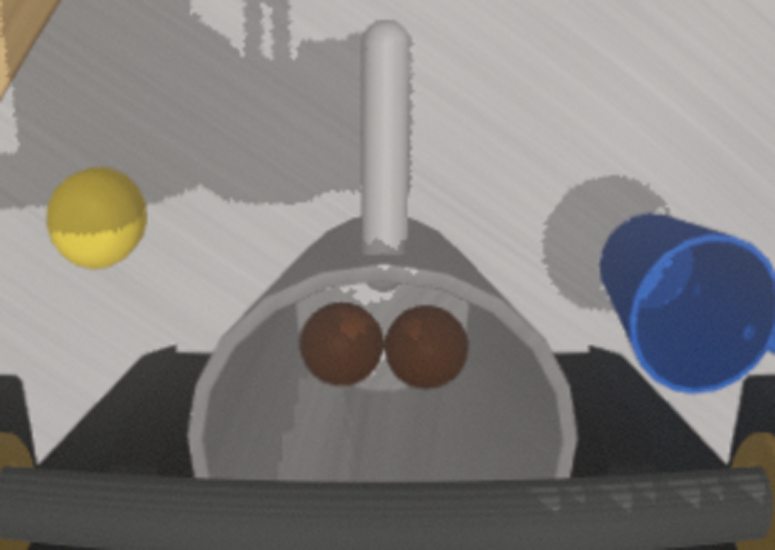

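The cup is lifted and held square, and it still contains two balls. I'll carry it toward the box while yawing the tool.

>>> send_rows:
  moves:
    - {"dx": 0,"dy": 4,"dz": 1,"wx": 0,"wy": 0,"wz": 0.1,"claw": 0.5}
    - {"dx": 1,"dy": 5,"dz": 1,"wx": 0,"wy": 0,"wz": 0.1,"claw": 0.5}
    - {"dx": 1,"dy": 5,"dz": 1,"wx": 0,"wy": 0,"wz": 0.1,"claw": 0.5}
    - {"dx": 1,"dy": 5,"dz": 1,"wx": 0,"wy": 0,"wz": 0.1,"claw": 0.5}
    - {"dx": 1,"dy": 5,"dz": 1,"wx": 0,"wy": 0,"wz": 0.1,"claw": 0.5}

```text
time_s: 7.02
ee_pos: [482.3, -124.4, 237.4]
tcp_rot: [0.166, 0.687, -0.166, 0.688]
contact_force: [0.4, 0.5, -1.4]
opening: 66.2
```

```bash
python3 - <<'E'
from h import *
np.set_printoptions(precision=4,suppress=True)
st()
E
```

```text
t 7.025 q [-0.491 -0.018  1.764  0.     1.396 -0.018] p [ 482.3227 -124.3888  237.4294] x [ 0.001 -0.    -1.   ] z [ 0.89  -0.456  0.001] F [ 0.3812  0.4537 -1.4069] op 66.15112405950654
```

>>> send_rows:
  moves:
    - {"dx": 1,"dy": 5,"dz": 1,"wx": 0,"wy": 0,"wz": 0.1,"claw": 0.5}
    - {"dx": 2,"dy": 5,"dz": 1,"wx": 0,"wy": 0,"wz": 0.1,"claw": 0.5}
    - {"dx": 2,"dy": 5,"dz": 0,"wx": 0,"wy": 0,"wz": 0.1,"claw": 0.5}
    - {"dx": 2,"dy": 3,"dz": 0,"wx": 0,"wy": 0,"wz": 0.1,"claw": 0.5}
    - {"dx": 1,"dy": 1,"dz": 0,"wx": 0,"wy": 0,"wz": 0.06,"claw": 0.5}

```text
time_s: 7.65
ee_pos: [562.7, 66.1, 256.9]
tcp_rot: [0.004, 0.707, -0.004, 0.707]
contact_force: [-0.7, -0.4, -2.0]
opening: 66.0
```

```bash
python3 - <<'E'
from h import *
np.set_printoptions(precision=4,suppress=True)
st()
E
```

```text
t 7.65 q [-0.093  0.125  1.574  0.     1.443 -0.082] p [562.6853  66.1364 256.8725] x [ 0.  0. -1.] z [ 1.    -0.011  0.   ] F [-0.6651 -0.4292 -2.0276] op 66.04115445660669
```

>>> send_rows:
  moves:
    - {"dx": 0,"dy": 0,"dz": 2,"wx": 0.1,"wy": 0,"wz": 0,"claw": 0.5}
    - {"dx": 0,"dy": 0,"dz": 2,"wx": 0.1,"wy": 0,"wz": 0,"claw": 0.5}
    - {"dx": 0,"dy": 0,"dz": 0,"wx": 0.1,"wy": 0,"wz": 0,"claw": 0.5}
    - {"dx": 0,"dy": 0,"dz": 0,"wx": 0.1,"wy": 0,"wz": 0,"claw": 0.5}
    - {"dx": 0,"dy": 0,"dz": 0,"wx": 0,"wy": 0,"wz": 0,"claw": 0.5}

```text
time_s: 8.28
ee_pos: [562.1, 62.4, 295.9]
tcp_rot: [0.147, 0.695, 0.134, 0.691]
contact_force: [0.1, -0.4, -0.5]
opening: 66.0
```

```bash
python3 - <<'E'
from h import *
np.set_printoptions(precision=4,suppress=True)
st()
E
```

```text
t 8.275 q [-0.334  0.118  1.558  0.376  1.602 -0.328] p [562.0516  62.3753 295.9441] x [-0.001  0.389 -0.921] z [ 1.    -0.018 -0.008] F [ 0.1211 -0.4216 -0.537 ] op 66.04552537994958
```

```bash
cat > kin.py <<'E'
import numpy as np
from scipy.optimize import least_squares
from scipy.spatial.transform import Rotation as R
def rz(a):return R.from_euler('z',a).as_matrix()
def ry(a):return R.from_euler('y',a).as_matrix()
def fk(q,P):
    h,a1,d,L2,a3,L3,L6=P
    A=rz(q[0]); B=A@ry(q[1]); C=B@ry(q[2]); D=C@rz(q[3])@ry(q[4])@rz(q[5])
    p=A@[a1,d,h]+B@[0,0,L2]+C@[a3,0,L3]+D@[0,0,L6]
    M=np.stack([D[:,2],-D[:,1],-D[:,0]],1)  # tool x,y,z guess
    return p,M
Q=[([-1.38226654,0.181535446,1.60796525,0,1.35378707,-0.206318573],[221.077,-530.19,208.634]),
([-0.898,0.193,1.626,0,1.314,0.078],[444.043,-367.918,193.106]),
([-0.491,-0.018,1.764,0,1.396,-0.018],[482.32,-124.39,237.43]),
([-0.093,0.125,1.574,0,1.443,-0.082],[562.685,66.136,256.87]),
([-0.334,0.118,1.558,0.376,1.602,-0.328],[562.05,62.375,295.94])]
def res(P): return np.concatenate([fk(q,P)[0]-p for q,p in Q])
sol=least_squares(lambda P:np.concatenate([res(P),(P-P0)*0.002]),P0:=np.array([400,0,118,450,0,450,250.]))
PAR=sol.x
def ik(p,M,q0,n=60):
    lo=np.array([-2.99,-.89,.3,-1.14,0,-3.12]);hi=np.array([2.99,2.07,2.58,4.28,2.63,3.12])
    def r(q):
        pp,MM=fk(q,PAR); return np.concatenate([(pp-p)/100,(MM-M).ravel()*1.])
    s=least_squares(r,np.clip(q0,lo+1e-3,hi-1e-3),bounds=(lo,hi)); return s.x,np.abs(s.fun).max()
if __name__=="__main__":
    np.set_printoptions(precision=3,suppress=True)
    print(PAR,res(PAR)); print(fk(Q[4][0],PAR)[1]); 
E
python3 kin.py
```

```text
[317.754  -2.99  117.901 437.001  87.314 518.112 341.388] [ 0.091  0.094 -0.094 -0.023 -0.131  0.241  0.062  0.169 -0.422 -0.08
 -0.197  0.248  0.074 -0.008  0.027]
[[-0.001 -0.02   1.   ]
 [ 0.389 -0.921 -0.018]
 [-0.921 -0.389 -0.009]]
```

```bash
sed -i 's/-D\[:,1\],-D\[:,0\]/D[:,1],-D[:,0]/' kin.py; python3 - <<'E'
from kin import *
np.set_printoptions(precision=3,suppress=True)
q=np.array([-0.334,0.118,1.558,0.376,1.602,-0.328])
def pose(th,mouth):
    s,c=np.sin(th),np.cos(th); x=np.array([0,s,-c]); z=np.array([1.,0,0]); y=np.cross(z,x)
    M=np.stack([x,y,z],1); return mouth+53*x,M
def go(th,m):
    global q
    p,M=pose(th,np.array(m,float)); q,e=ik(p,M,q); print(round(np.degrees(th)),m,"tcp",p,q,round(e,4))
    # wrist centre, elbow z
    print("   wrist",p-341*M[:,0])
for d in (23,40,60,75): go(np.radians(d),[600,80,250+0*d])
go(np.radians(75),[645,190,200])
for d in (75,85,90,96,100): go(np.radians(d),[645,195,130])
E
```

```text
23 [600, 80, 250] tcp [600.    100.709 201.213] [-0.252  0.27   1.573  0.393  1.416 -0.336] 0.0
   wrist [600.    -32.531 515.105]
40 [600, 80, 250] tcp [600.    114.068 209.4  ] [-0.369  0.335  1.585  0.644  1.526 -0.501] 0.0
   wrist [ 600.    -105.123  470.621]
60 [600, 80, 250] tcp [600.    125.899 223.5  ] [-0.466  0.462  1.585  0.893  1.688 -0.644] 0.0
   wrist [ 600.    -169.415  394.   ]
75 [600, 80, 250] tcp [600.    131.194 236.283] [-0.507  0.581  1.574  1.059  1.822 -0.718] 0.0
   wrist [ 600.    -198.187  324.54 ]
75 [645, 190, 200] tcp [645.    241.194 186.283] [-0.319  0.694  1.516  1.17   1.659 -0.699] 0.0
   wrist [645.    -88.187 274.54 ]
75 [645, 195, 130] tcp [645.    246.194 116.283] [-0.311  0.814  1.494  1.169  1.616 -0.788] 0.0
   wrist [645.    -83.187 204.54 ]
85 [645, 195, 130] tcp [645.    247.798 125.381] [-0.324  0.907  1.461  1.275  1.731 -0.836] 0.0
   wrist [645.    -91.904 155.101]
90 [645, 195, 130] tcp [645. 248. 130.] [-0.326  0.955  1.441  1.327  1.789 -0.853] 0.0
   wrist [645. -93. 130.]
96 [645, 195, 130] tcp [645.   247.71 135.54] [-0.323  1.014  1.415  1.392  1.861 -0.867] 0.0
   wrist [645.    -91.422  99.896]
100 [645, 195, 130] tcp [645.    247.195 139.203] [-0.319  1.052  1.396  1.436  1.908 -0.873] 0.0
   wrist [645.    -88.625  79.989]
```

>>> send_rows:
  moves:
    - {"dx": 0.8,"dy": 1.8,"dz": -1.4,"wx": 0.09,"wy": 0,"wz": 0,"claw": 0.5}
    - {"dx": 0.8,"dy": 1.8,"dz": -1.4,"wx": 0.09,"wy": 0,"wz": 0,"claw": 0.5}
    - {"dx": 0.8,"dy": 1.8,"dz": -1.4,"wx": 0.09,"wy": 0,"wz": 0,"claw": 0.5}
    - {"dx": 0.8,"dy": 1.8,"dz": -1.4,"wx": 0.09,"wy": 0,"wz": 0,"claw": 0.5}
    - {"dx": 0.8,"dy": 1.8,"dz": -1.4,"wx": 0.09,"wy": 0,"wz": 0,"claw": 0.5}

```text
time_s: 8.9
ee_pos: [602.6, 155.0, 226.6]
tcp_rot: [0.296, 0.647, 0.287, 0.642]
contact_force: [0.1, -0.1, -1.8]
opening: 65.9
```

>>> send_rows:
  moves:
    - {"dx": 0.8,"dy": 1.8,"dz": -1.3,"wx": 0.09,"wy": 0,"wz": 0,"claw": 0.5}
    - {"dx": 0.8,"dy": 1.8,"dz": -1.3,"wx": 0.09,"wy": 0,"wz": 0,"claw": 0.5}
    - {"dx": 0.8,"dy": 1.8,"dz": -1.3,"wx": 0.09,"wy": 0,"wz": 0,"claw": 0.5}
    - {"dx": 0.8,"dy": 1.8,"dz": -1.3,"wx": 0.09,"wy": 0,"wz": 0,"claw": 0.5}
    - {"dx": 0.8,"dy": 1.5,"dz": -1,"wx": 0.05,"wy": 0,"wz": 0,"claw": 0.5}

```text
time_s: 9.52
ee_pos: [641.8, 242.4, 163.1]
tcp_rot: [0.421, 0.576, 0.412, 0.567]
contact_force: [0.4, 0.1, -1.7]
opening: 66.3
```

```bash
python3 - <<'E'
from h import *
np.set_printoptions(precision=3,suppress=True)
s,M=st(); x=M[:,0]; m=s["ee_pos"]-53*x; print("tilt",np.degrees(np.arccos(-x[2])),"mouth",m)
g=grab("side"); crop(g,150,80,200,150,4,"s10"); t=grab("top"); crop(t,110,110,150,130,4.6,"t10")
E
```

```text
t 9.525 q [-0.31   0.698  1.529  1.135  1.616 -0.697] p [641.777 242.396 163.106] x [-0.003  0.952 -0.306] z [ 1.    -0.003 -0.018] F [ 0.383  0.067 -1.707] op 66.25026997859506
tilt 72.15757474768435 mouth [641.925 191.946 179.345]
```

View pics/s10.png

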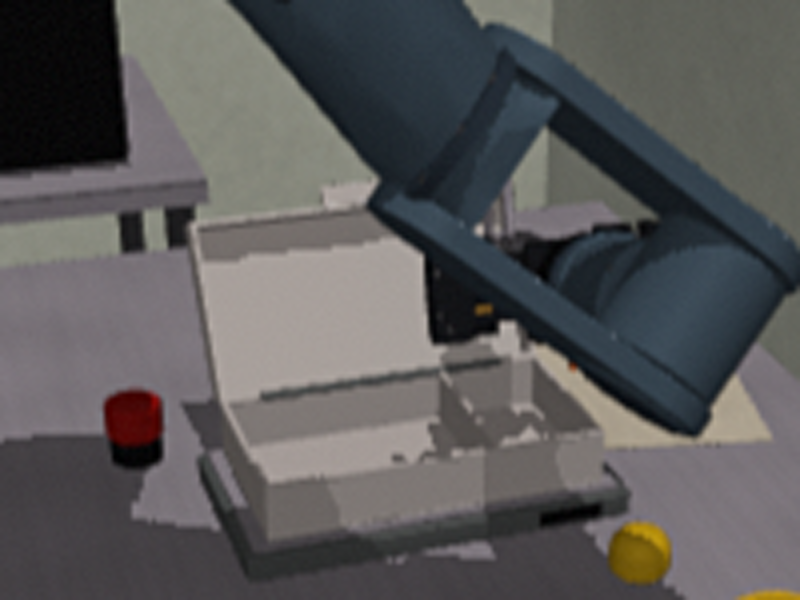

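View pics/t10.png

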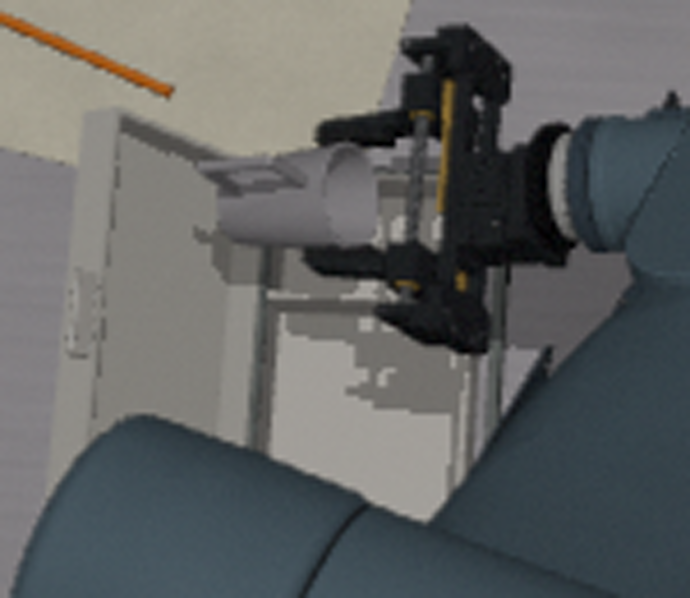

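The top view shows the cup over the small compartment with a clear gap between its mouth and the gripper's palm. I'll pour slowly.

>>> send_rows:
  moves:
    - {"dx": 0.1,"dy": 0.1,"dz": -0.3,"wx": 0.09,"wy": 0,"wz": 0,"claw": 0.5}
    - {"dx": 0.1,"dy": 0.1,"dz": -0.3,"wx": 0.09,"wy": 0,"wz": 0,"claw": 0.5}
    - {"dx": 0.1,"dy": 0.1,"dz": -0.3,"wx": 0.08,"wy": 0,"wz": 0,"claw": 0.5}
    - {"dx": 0,"dy": 0,"dz": -0.3,"wx": 0.05,"wy": 0,"wz": 0,"claw": 0.5}
    - {"dx": 0,"dy": 0,"dz": -0.3,"wx": 0.04,"wy": 0,"wz": 0,"claw": 0.5}

```text
time_s: 10.25
ee_pos: [645.5, 244.1, 150.2]
tcp_rot: [0.513, 0.494, 0.506, 0.486]
contact_force: [0.0, 0.4, -2.3]
opening: 66.3
```

>>> send_rows:
  moves:
    - {"dx": 0,"dy": 0,"dz": 0,"wx": 0.05,"wy": 0,"wz": 0,"claw": 0.5}
    - {"dx": 0,"dy": 0,"dz": 0,"wx": 0.05,"wy": 0,"wz": 0,"claw": 0.5}
    - {"dx": 0,"dy": 0,"dz": 0,"wx": 0,"wy": 0,"wz": 0,"claw": 0.5}
    - {"dx": 0,"dy": 0,"dz": 0,"wx": 0,"wy": 0,"wz": 0,"claw": 0.5}
    - {"dx": 0,"dy": 0,"dz": 0,"wx": 0,"wy": 0,"wz": 0,"claw": 0.5}

```text
time_s: 10.88
ee_pos: [645.7, 243.8, 150.4]
tcp_rot: [0.537, 0.468, 0.53, 0.46]
contact_force: [-0.4, -0.9, -1.8]
opening: 66.3
```

```bash
python3 - <<'E'
from h import *
np.set_printoptions(precision=3,suppress=True)
s,M=st(); x=M[:,0]; m=s["ee_pos"]-53*x; print("tilt",np.degrees(np.arccos(-x[2])),"mouth",m)
g=grab("side"); crop(g,150,80,200,150,4,"s11"); t=grab("top"); crop(t,110,110,150,130,4.6,"t11"); w=grab("wrist"); cv2.imwrite("pics/w11.png",w["frame"][:,:,::-1])
E
```

```text
t 10.875 q [-0.325  1.005  1.424  1.413  1.888 -0.845] p [645.679 243.841 150.37 ] x [-0.     0.99   0.138] z [ 1.     0.002 -0.015] F [-0.448 -0.855 -1.845] op 66.31252731921361
tilt 97.9484082359988 mouth [645.689 191.35  143.041]
```

View pics/s11.png

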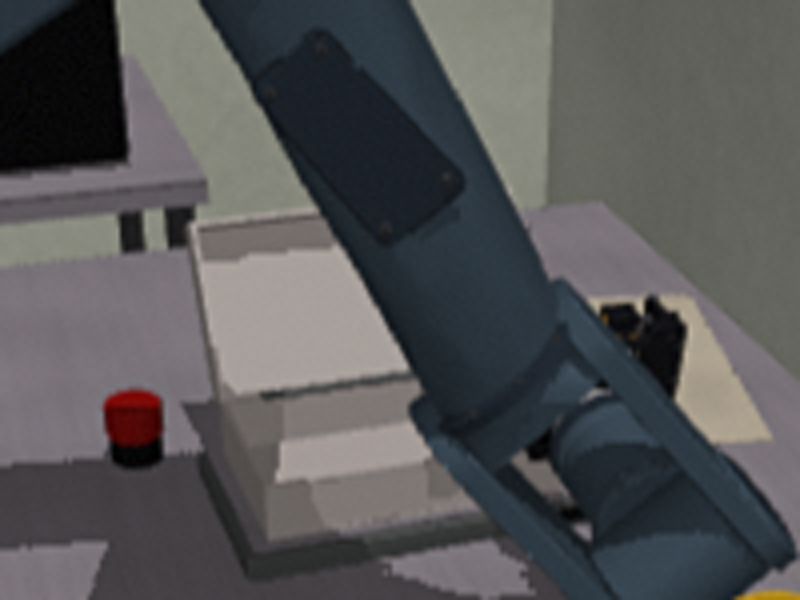

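View pics/t11.png

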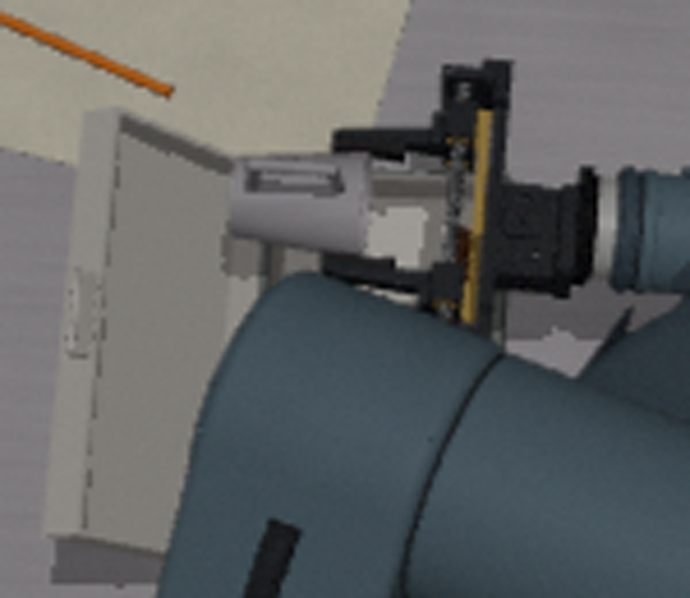

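View pics/w11.png

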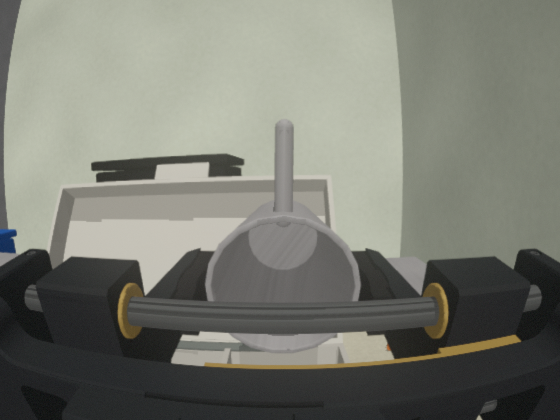

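>>> send_rows:
  moves:
    - {"dx": 0,"dy": 0,"dz": 0,"wx": 0,"wy": 0,"wz": 0,"claw": 0.5}
    - {"dx": 0,"dy": 0,"dz": 0,"wx": 0,"wy": 0,"wz": 0,"claw": 0.5}
    - {"dx": 0,"dy": 0,"dz": 0,"wx": 0,"wy": 0,"wz": 0,"claw": 0.5}
    - {"dx": 0,"dy": 0,"dz": 0,"wx": 0,"wy": 0,"wz": 0,"claw": 0.5}
    - {"dx": 0,"dy": 0,"dz": 0,"wx": 0,"wy": 0,"wz": 0,"claw": 0.5}

```text
time_s: 11.65
ee_pos: [645.4, 243.9, 149.8]
tcp_rot: [0.537, 0.468, 0.53, 0.46]
contact_force: [0.2, -0.7, -0.7]
opening: 66.1
```

```bash
python3 - <<'E'
from h import *
t=grab("top"); crop(t,110,110,150,130,4.6,"t12"); print(plane(t,110+465/4.6,110+240/4.6,40))
w=grab("wrist"); crop(w,180,180,200,180,4,"w12")
E
```

```text
[655.  142.1  40. ]
```

View pics/t12.png

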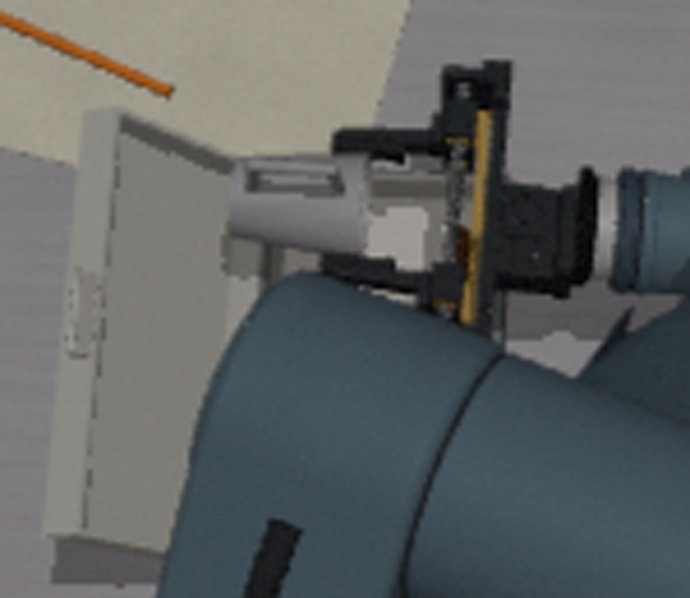

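View pics/w12.png

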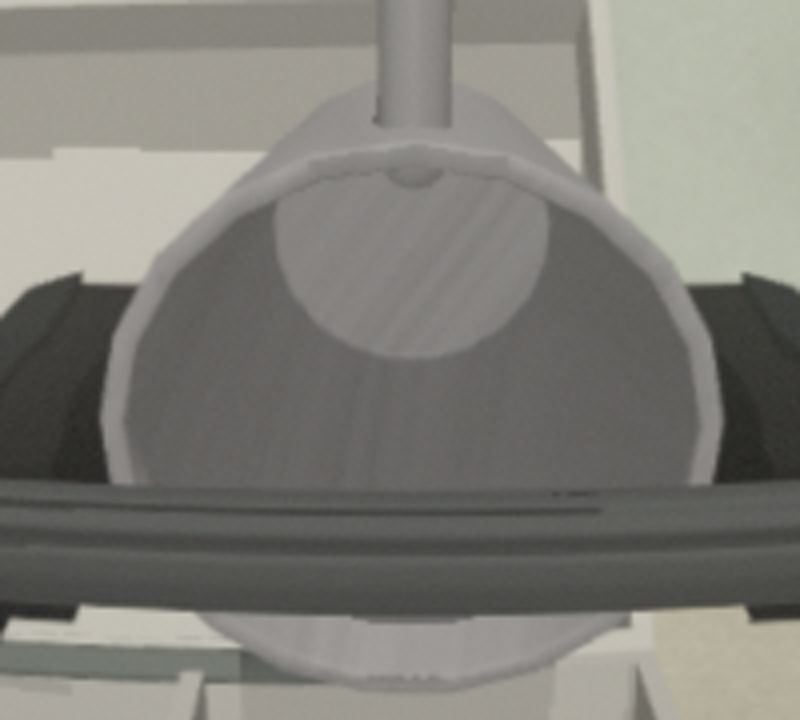

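The wrist view shows the cup empty, and a meatball is visible in the compartment near its -y wall. I'll retrace the path and turn the cup upright.

>>> send_rows:
  moves:
    - {"dx": 0,"dy": 0,"dz": 0.5,"wx": -0.12,"wy": 0,"wz": 0,"claw": 0.5}
    - {"dx": 0,"dy": 0,"dz": 1,"wx": -0.12,"wy": 0,"wz": 0,"claw": 0.5}
    - {"dx": 0,"dy": 0,"dz": 1,"wx": -0.12,"wy": 0,"wz": 0,"claw": 0.5}
    - {"dx": 0,"dy": -1,"dz": 1,"wx": -0.12,"wy": 0,"wz": 0,"claw": 0.5}
    - {"dx": -0.5,"dy": -2,"dz": 1.3,"wx": -0.12,"wy": 0,"wz": 0,"claw": 0.5}

```text
time_s: 12.38
ee_pos: [640.0, 213.8, 198.2]
tcp_rot: [0.376, 0.605, 0.367, 0.599]
contact_force: [0.4, 0.4, -0.7]
opening: 65.9
```

>>> send_rows:
  moves:
    - {"dx": -1,"dy": -2,"dz": 1.5,"wx": -0.12,"wy": 0,"wz": 0,"claw": 0.5}
    - {"dx": -1,"dy": -2,"dz": 1.5,"wx": -0.12,"wy": 0,"wz": 0,"claw": 0.5}
    - {"dx": -1,"dy": -2,"dz": 1.5,"wx": -0.12,"wy": 0,"wz": 0,"claw": 0.5}
    - {"dx": -1,"dy": -2,"dz": 1.5,"wx": -0.12,"wy": 0,"wz": 0,"claw": 0.5}
    - {"dx": -1,"dy": -2,"dz": 1.5,"wx": -0.12,"wy": 0,"wz": 0,"claw": 0.5}

```text
time_s: 13.0
ee_pos: [589.8, 113.1, 273.7]
tcp_rot: [0.183, 0.686, 0.171, 0.683]
contact_force: [-0.9, -0.5, -2.3]
opening: 66.3
```

>>> send_rows:
  moves:
    - {"dx": -1,"dy": -3,"dz": 1,"wx": -0.12,"wy": 0,"wz": 0,"claw": 0.5}
    - {"dx": -1,"dy": -3,"dz": 1,"wx": -0.12,"wy": 0,"wz": 0,"claw": 0.5}
    - {"dx": -1,"dy": -3,"dz": 1,"wx": -0.12,"wy": 0,"wz": 0,"claw": 0.5}
    - {"dx": -1,"dy": -3,"dz": 0,"wx": -0.12,"wy": 0,"wz": 0,"claw": 0.5}
    - {"dx": -1,"dy": -3,"dz": 0,"wx": -0.03,"wy": 0,"wz": 0,"claw": 0.5}

```text
time_s: 13.62
ee_pos: [539.8, -35.3, 303.4]
tcp_rot: [0.004, 0.707, -0.005, 0.707]
contact_force: [-0.7, 0.3, -1.2]
opening: 66.3
```

```bash
python3 - <<'E'
from h import *
np.set_printoptions(precision=3,suppress=True)
s,M=st(); x=M[:,0]; print("tilt",np.degrees(np.arccos(-x[2])))
t=grab("top"); crop(t,110,110,150,130,4.6,"t13"); g=grab("side"); crop(g,150,80,200,150,4,"s13")
E
```

```text
t 13.625 q [-0.284  0.04   1.573 -0.001  1.528 -0.271] p [539.82  -35.325 303.375] x [ 0.    -0.001 -1.   ] z [ 1.    -0.013  0.   ] F [-0.67   0.286 -1.205] op 66.2959368818455
tilt 0.07683207126130491
```

View pics/t13.png

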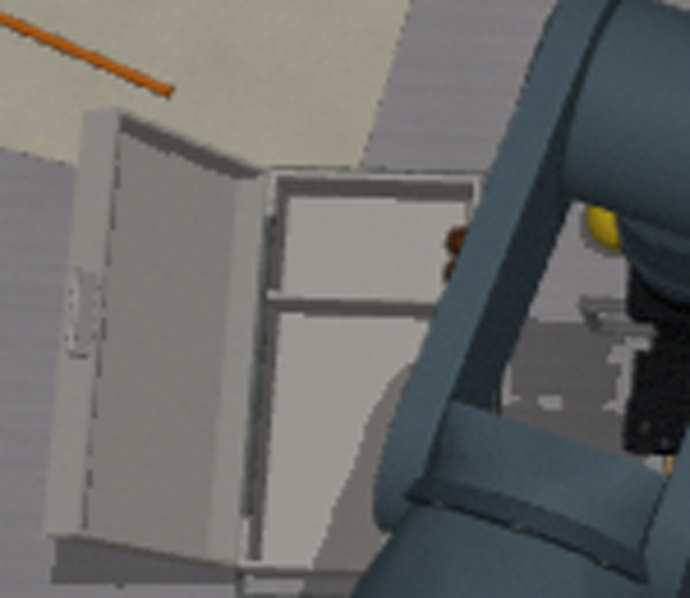

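View pics/s13.png

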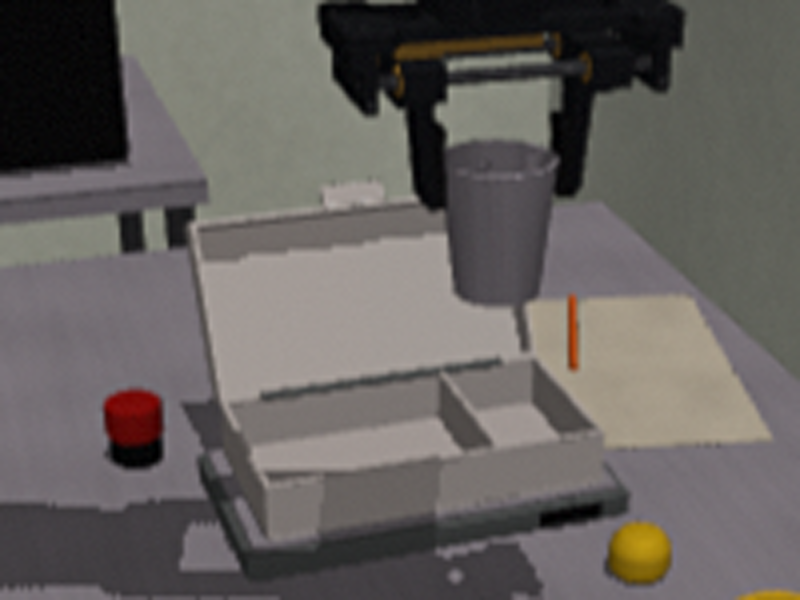

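```bash
cat > hang.py <<'E'
from kin import *
np.set_printoptions(precision=3,suppress=True)
def pose(th,peg,cx,cz,yaw=0.):
    s,c=np.sin(th),np.cos(th); W=rz(yaw); x=W@np.array([0,s,-c]); z=W@np.array([1.,0,0]); y=np.cross(z,x)
    M=np.stack([x,y,z],1); return peg-M@np.array([27-cz,cx,0]),M
if __name__=="__main__":
    q=np.array([-0.284,0.04,1.573,0,1.528,-0.271])
    for px,th,cx,cz in [(450,0,47.5,40),(587,0,47.5,40),(587,0,48,56),(587,15,50,55),(587,30,52,54),(587,45,54,53),(587,60,56,53)]:
        p,M=pose(np.radians(th),np.array([px,-328.,200]),cx,cz); q,e=ik(p,M,q); print(px,th,"tcp",p,q,round(e,4))
E
python3 hang.py; python3 - <<'E'
from h import *
t=grab("top"); s=grab("side"); crop(t,340,150,70,60,10,"t14"); crop(s,315,225,70,110,6,"s14")
E
```

```text
450 0 tcp [ 450.  -375.5  187. ] [-0.898  0.226  1.6   -0.     1.316 -0.898] 0.0
587 0 tcp [ 587.  -375.5  187. ] [-0.739  0.465  1.288  0.     1.388 -0.739] 0.0
587 0 tcp [ 587. -376.  171.] [-0.74   0.479  1.301 -0.     1.361 -0.74 ] 0.0
587 15 tcp [ 587.    -369.049  160.013] [-0.821  0.601  1.169  0.177  1.565 -0.839] 0.0
587 30 tcp [ 587.    -359.533  150.617] [-0.884  0.745  1.034  0.329  1.771 -0.886] 0.0
587 45 tcp [ 587.    -347.799  143.431] [-0.93   0.9    0.904  0.477  1.969 -0.887] 0.0
587 60 tcp [ 587.    -333.483  138.503] [-0.957  1.055  0.79   0.638  2.149 -0.848] 0.0
```

View pics/t14.png

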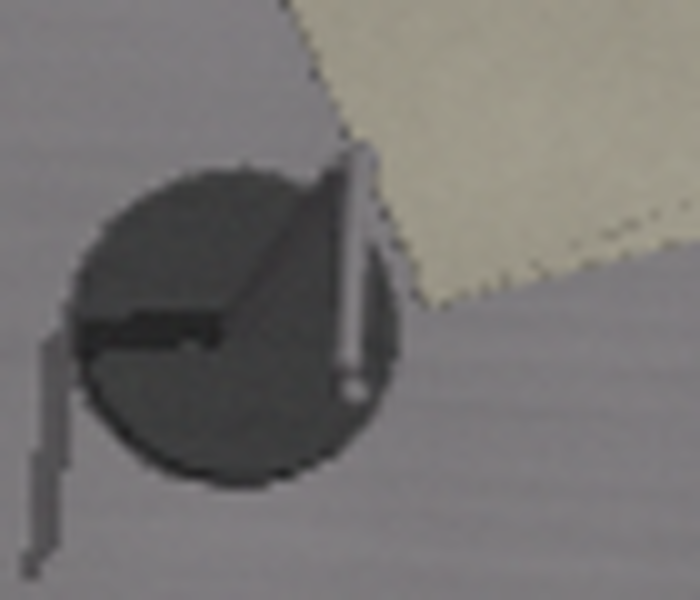

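View pics/s14.png

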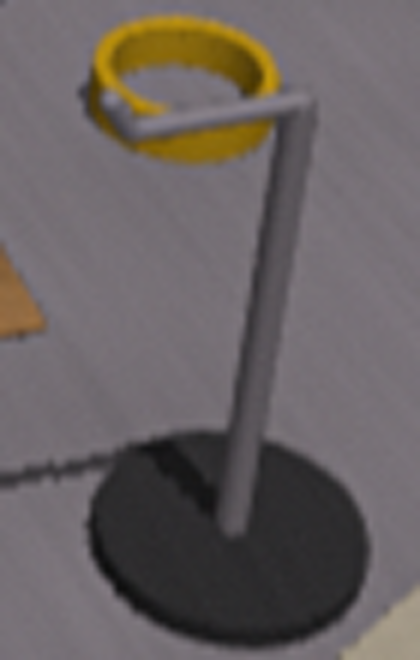

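```bash
python3 - <<'E'
from h import *
t=grab("top"); s=grab("side")
T=lambda x,y,k,x0,y0:(x0+(x+.5)/k-.5,y0+(y+.5)/k-.5)
for u in [(349.5,345),(352.5,250),(356,170)]: print(plane(t,*T(*u,10,340,150),203))
print("tip",plane(t,*T(355,390,10,340,150),217), tri(t,T(355,390,10,340,150),s,T(112,100,6,315,225)))
print("posttop",tri(t,T(358,150,10,340,150),s,T(308,100,6,315,225)))
E
```

```text
[ 572.6 -328.2  203. ]
[ 599.1 -328.6  203. ]
[ 621.7 -329.3  203. ]
tip [ 556.8 -327.1  217. ] (array([ 557.3, -327.7,  213.7]), np.float64(0.635951357775016))
posttop (array([ 628. , -330.2,  199.8]), np.float64(0.48805039480387363))
```

>>> send_rows:
  moves:
    - {"dx": -2,"dy": -5,"dz": 0,"wx": 0,"wy": 0,"wz": 0,"claw": 0.5}
    - {"dx": -2,"dy": -5,"dz": 0,"wx": 0,"wy": 0,"wz": 0,"claw": 0.5}
    - {"dx": -1,"dy": -5,"dz": -1,"wx": 0,"wy": 0,"wz": 0,"claw": 0.5}
    - {"dx": -1,"dy": -5,"dz": -1,"wx": 0,"wy": 0,"wz": 0,"claw": 0.5}
    - {"dx": -1,"dy": -5,"dz": -1,"wx": 0,"wy": 0,"wz": 0,"claw": 0.5}

```text
time_s: 14.55
ee_pos: [470.4, -287.1, 272.5]
tcp_rot: [0.006, 0.707, -0.005, 0.707]
contact_force: [0.8, 0.2, -0.4]
opening: 66.4
```

>>> send_rows:
  moves:
    - {"dx": 0,"dy": -5,"dz": -2,"wx": 0,"wy": 0,"wz": 0,"claw": 0.5}
    - {"dx": 0,"dy": -4,"dz": -2,"wx": 0,"wy": 0,"wz": 0,"claw": 0.5}
    - {"dx": 0,"dy": 0,"dz": -2,"wx": 0,"wy": 0,"wz": 0,"claw": 0.5}
    - {"dx": 0,"dy": 0,"dz": -2,"wx": 0,"wy": 0,"wz": 0,"claw": 0.5}
    - {"dx": 0,"dy": 0,"dz": 0,"wx": 0,"wy": 0,"wz": 0,"claw": 0.5}

```text
time_s: 15.18
ee_pos: [469.9, -374.7, 190.6]
tcp_rot: [0.007, 0.708, -0.004, 0.706]
contact_force: [0.5, -0.1, -2.3]
opening: 65.9
```

```bash
python3 - <<'E'
from h import *
np.set_printoptions(precision=3,suppress=True)
s,M=st(); g=grab("side"); crop(g,200,170,200,150,4,"s15"); w=grab("wrist"); cv2.imwrite("pics/w15.png",w["frame"][:,:,::-1])
for n,P in dict(tip=[557,-327.5,217],seat=[587,-328,204],post=[622,-329,204]).items(): print(n,proj(w,P))
E
```

```text
t 15.175 q [-0.871  0.258  1.554  0.001  1.334 -0.855] p [ 469.855 -374.747  190.551] x [-0.003  0.004 -1.   ] z [ 1.    -0.016 -0.003] F [ 0.501 -0.126 -2.264] op 65.93668175164899
tip [449.963 173.164]
seat [482.196 171.991]
post [524.079 175.668]
```

View pics/s15.png

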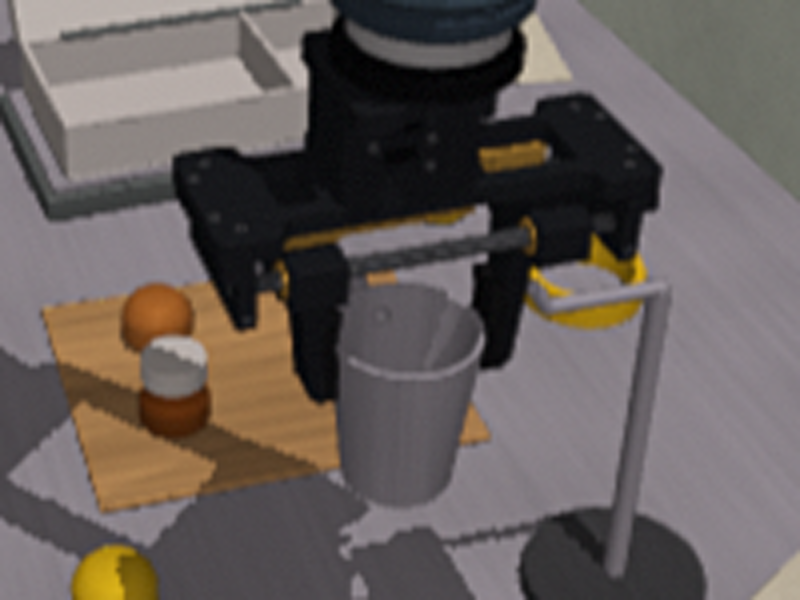

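View pics/w15.png

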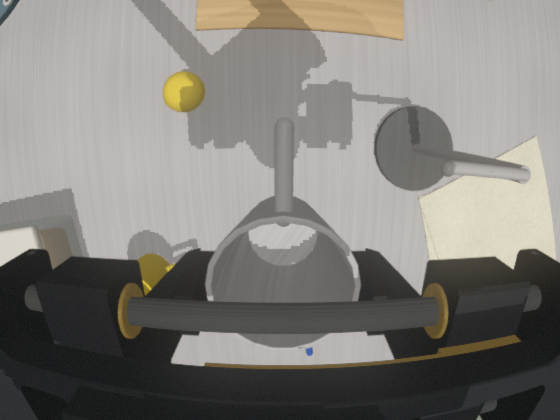

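>>> send_rows:
  moves:
    - {"dx": 3,"dy": 0,"dz": 0,"wx": 0,"wy": 0,"wz": 0,"claw": 0.5}
    - {"dx": 3,"dy": 0,"dz": 0,"wx": 0,"wy": 0,"wz": 0,"claw": 0.5}
    - {"dx": 1,"dy": 0,"dz": 0,"wx": 0,"wy": 0,"wz": 0,"claw": 0.5}
    - {"dx": 0,"dy": 0,"dz": 0,"wx": 0,"wy": 0,"wz": 0,"claw": 0.5}
    - {"dx": 0,"dy": 0,"dz": 0,"wx": 0,"wy": 0,"wz": 0,"claw": 0.5}

```text
time_s: 15.9
ee_pos: [539.7, -376.1, 193.0]
tcp_rot: [0.006, 0.707, -0.006, 0.707]
contact_force: [-0.2, -0.4, -1.9]
opening: 66.3
```

```bash
python3 - <<'E'
from h import *
np.set_printoptions(precision=3,suppress=True)
s,M=st(); g=grab("side"); crop(g,230,170,170,150,4.6,"s16"); w=grab("wrist"); crop(w,200,60,330,200,2.4,"w16")
E
```

```text
t 15.9 q [-0.788  0.375  1.398 -0.     1.368 -0.772] p [ 539.749 -376.14   193.025] x [-0. -0. -1.] z [ 1.    -0.016 -0.   ] F [-0.2   -0.413 -1.948] op 66.28630878280795
```

View pics/s16.png

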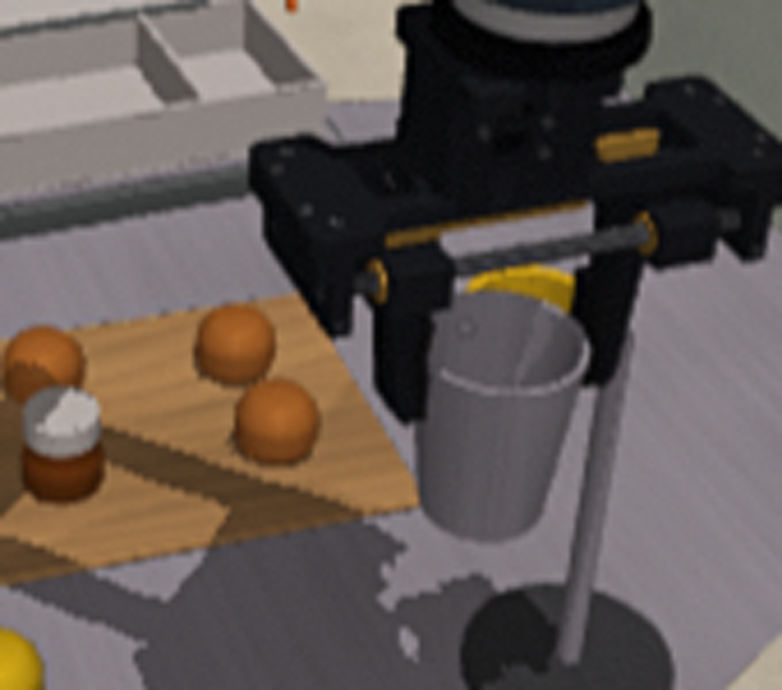

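View pics/w16.png

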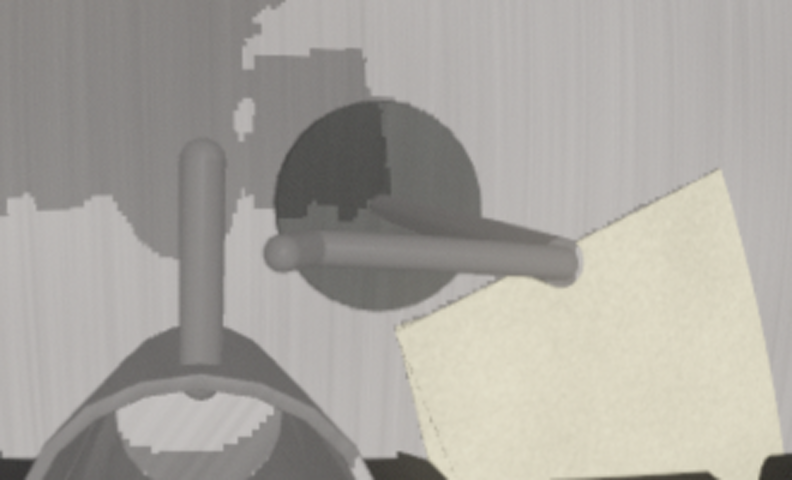

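>>> send_rows:
  moves:
    - {"dx": 1,"dy": 0,"dz": -0.1,"wx": 0,"wy": 0,"wz": 0,"claw": 0.5}
    - {"dx": 1,"dy": 0,"dz": 0,"wx": 0,"wy": 0,"wz": 0,"claw": 0.5}
    - {"dx": 1,"dy": 0,"dz": 0,"wx": 0,"wy": 0,"wz": 0,"claw": 0.5}
    - {"dx": 1,"dy": 0,"dz": 0,"wx": 0,"wy": 0,"wz": 0,"claw": 0.5}
    - {"dx": 0.6,"dy": 0,"dz": 0,"wx": 0,"wy": 0,"wz": 0,"claw": 0.5}

```text
time_s: 16.62
ee_pos: [587.2, -375.9, 191.6]
tcp_rot: [0.006, 0.707, -0.005, 0.707]
contact_force: [0.1, -0.1, -1.1]
opening: 66.1
```

>>> send_rows:
  moves:
    - {"dx": 0,"dy": 0,"dz": -0.5,"wx": 0,"wy": 0,"wz": 0,"claw": 0.5}
    - {"dx": 0,"dy": 0,"dz": -0.5,"wx": 0,"wy": 0,"wz": 0,"claw": 0.5}
    - {"dx": 0,"dy": 0,"dz": -0.4,"wx": 0,"wy": 0,"wz": 0,"claw": 0.5}
    - {"dx": 0,"dy": 0,"dz": -0.2,"wx": 0,"wy": 0,"wz": 0,"claw": 0.5}
    - {"dx": 0,"dy": 0,"dz": 0,"wx": 0,"wy": 0,"wz": 0,"claw": 0.5}

```text
time_s: 17.25
ee_pos: [586.2, -376.1, 175.7]
tcp_rot: [0.006, 0.707, -0.006, 0.707]
contact_force: [-0.4, -0.5, -2.4]
opening: 66.2
```

```bash
python3 - <<'E'
from h import *
np.set_printoptions(precision=3,suppress=True)
s,M=st(); g=grab("side"); crop(g,230,170,170,150,4.6,"s17"); w=grab("wrist"); crop(w,200,60,330,200,2.4,"w17")
E
```

```text
t 17.25 q [-0.74   0.473  1.3   -0.     1.369 -0.724] p [ 586.214 -376.133  175.658] x [-0.  0. -1.] z [ 1.    -0.016 -0.   ] F [-0.374 -0.495 -2.351] op 66.1750587554146
```

View pics/w17.png

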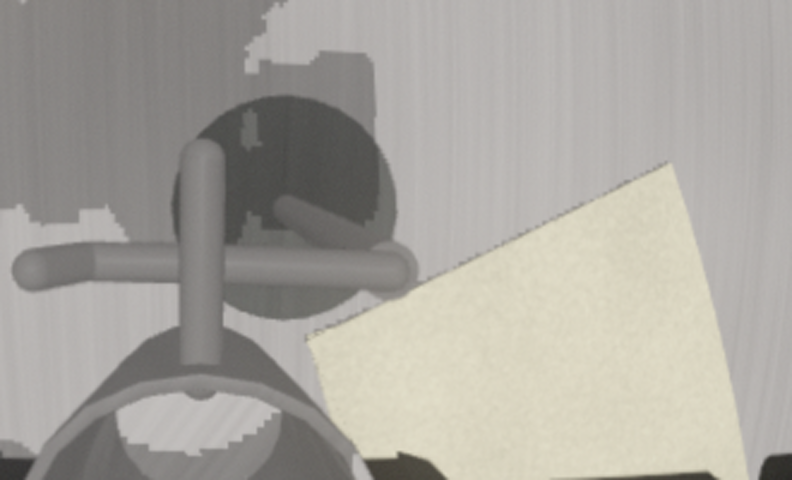

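```bash
python3 - <<'E'
from hang import *
prev=None
for th,cx,cz in [(0,48,51.3),(12,49,52),(24,50.5,52),(36,52,52),(48,53.5,52),(60,55,52),(60,57,55)]:
    p,M=pose(np.radians(th),np.array([586,-328.,200]),cx,cz); print(th,p,None if prev is None else p-prev); prev=p
E
```

```text
0 [ 586.  -376.   175.7] None
12 [ 586.    -370.731  165.359] [  0.      5.269 -10.341]
24 [ 586.    -363.966  156.621] [ 0.     6.766 -8.737]
36 [ 586.    -355.374  149.21 ] [ 0.     8.591 -7.411]
48 [ 586.    -345.22   143.513] [ 0.    10.154 -5.696]
60 [ 586.    -333.849  139.869] [ 0.    11.371 -3.645]
60 [ 586.    -332.251  136.637] [ 0.     1.598 -3.232]
```

>>> send_rows:
  moves:
    - {"dx": 0,"dy": 0.25,"dz": -0.52,"wx": 0.105,"wy": 0,"wz": 0,"claw": 0.5}
    - {"dx": 0,"dy": 0.28,"dz": -0.51,"wx": 0.105,"wy": 0,"wz": 0,"claw": 0.5}
    - {"dx": 0,"dy": 0.32,"dz": -0.45,"wx": 0.105,"wy": 0,"wz": 0,"claw": 0.5}
    - {"dx": 0,"dy": 0.36,"dz": -0.42,"wx": 0.105,"wy": 0,"wz": 0,"claw": 0.5}
    - {"dx": 0,"dy": 0,"dz": 0,"wx": 0,"wy": 0,"wz": 0,"claw": 0.5}

```text
time_s: 17.98
ee_pos: [585.4, -365.3, 154.8]
tcp_rot: [0.154, 0.693, 0.141, 0.69]
contact_force: [-0.4, -0.2, -1.1]
opening: 66.1
```

```bash
python3 - <<'E'
from h import *
np.set_printoptions(precision=3,suppress=True)
s,M=st(); w=grab("wrist"); crop(w,150,60,400,220,2,"w18"); g=grab("side"); crop(g,230,170,170,150,4,"s18")
c=M.T@(np.array([586,-328,200])-s["ee_pos"]); print("peg in cup",c[1],27-c[0])
E
```

```text
t 17.975 q [-0.864  0.685  1.088  0.27   1.693 -0.856] p [ 585.434 -365.315  154.839] x [-0.001  0.408 -0.913] z [ 1.    -0.017 -0.009] F [-0.375 -0.16  -1.142] op 66.11443060449713
peg in cup 52.50863961346843 52.978452745771875
```

View pics/w18.png

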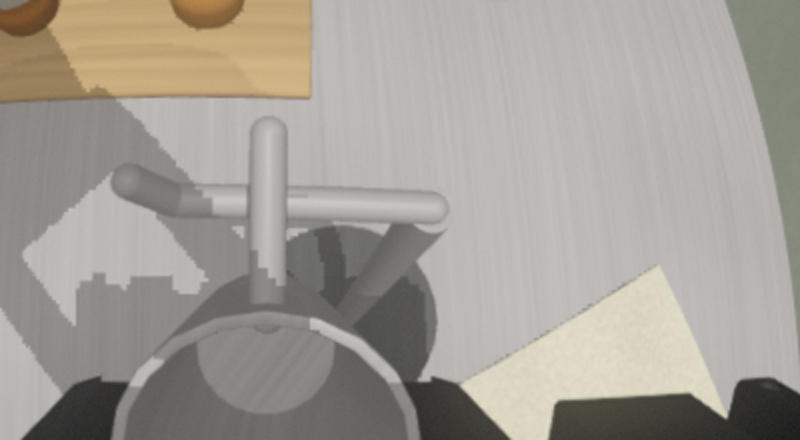

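View pics/s18.png

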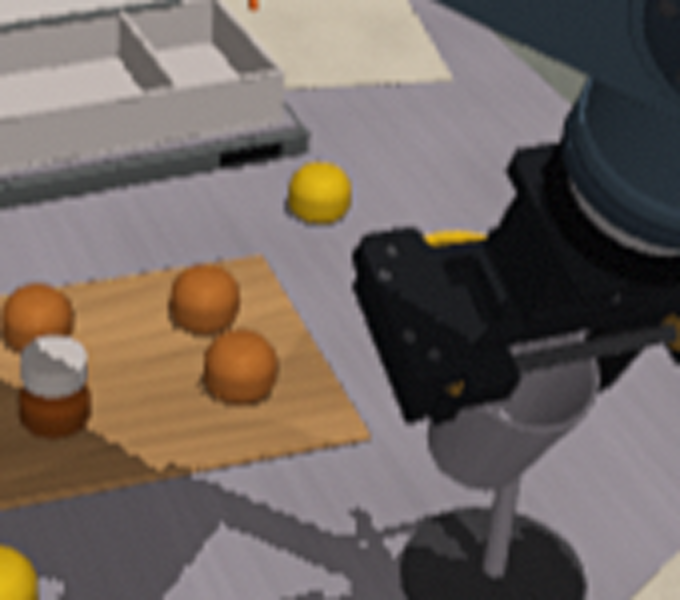

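>>> send_rows:
  moves:
    - {"dx": -0.4,"dy": 0,"dz": 0,"wx": 0,"wy": 0,"wz": 0,"claw": 0.5}
    - {"dx": -0.4,"dy": 0,"dz": 0,"wx": 0,"wy": 0,"wz": 0,"claw": 0.5}
    - {"dx": 0,"dy": 0.45,"dz": -0.3,"wx": 0.105,"wy": 0,"wz": 0,"claw": 0.5}
    - {"dx": 0,"dy": 0.52,"dz": -0.26,"wx": 0.105,"wy": 0,"wz": 0,"claw": 0.5}
    - {"dx": 0,"dy": 0,"dz": 0,"wx": 0,"wy": 0,"wz": 0,"claw": 0.5}

```text
time_s: 18.7
ee_pos: [577.4, -354.7, 149.4]
tcp_rot: [0.225, 0.675, 0.213, 0.67]
contact_force: [-0.0, 0.2, -0.0]
opening: 66.1
```

>>> send_rows:
  moves:
    - {"dx": 0,"dy": 0.5,"dz": -0.3,"wx": 0.105,"wy": 0,"wz": 0,"claw": 0.5}
    - {"dx": 0,"dy": 0.5,"dz": -0.27,"wx": 0.105,"wy": 0,"wz": 0,"claw": 0.5}
    - {"dx": 0,"dy": 0.55,"dz": -0.2,"wx": 0.105,"wy": 0,"wz": 0,"claw": 0.5}
    - {"dx": 0,"dy": 0.6,"dz": -0.16,"wx": 0.105,"wy": 0,"wz": 0,"claw": 0.5}
    - {"dx": 0,"dy": 0,"dz": 0,"wx": 0,"wy": 0,"wz": 0,"claw": 0.5}

```text
time_s: 19.32
ee_pos: [578.0, -332.2, 139.7]
tcp_rot: [0.36, 0.615, 0.349, 0.608]
contact_force: [0.1, -0.1, -2.4]
opening: 66.2
```

```bash
python3 - <<'E'
from h import *
np.set_printoptions(precision=3,suppress=True)
s,M=st(); w=grab("wrist"); crop(w,150,60,400,220,2,"w19"); g=grab("side"); crop(g,230,170,170,150,4,"s19")
c=M.T@(np.array([578,-328,200])-s["ee_pos"]); print("peg in cup",c[1],27-c[0],"tilt",np.degrees(np.arccos(-M[2,0])))
E
```

```text
t 19.325 q [-0.965  1.034  0.826  0.628  2.144 -0.846] p [ 577.993 -332.164  139.699] x [-0.001  0.868 -0.497] z [ 1.    -0.008 -0.017] F [ 0.074 -0.059 -2.421] op 66.18689893961576
peg in cup 54.37318975426326 53.382843541625 tilt 60.17064367035495
```

View pics/w19.png

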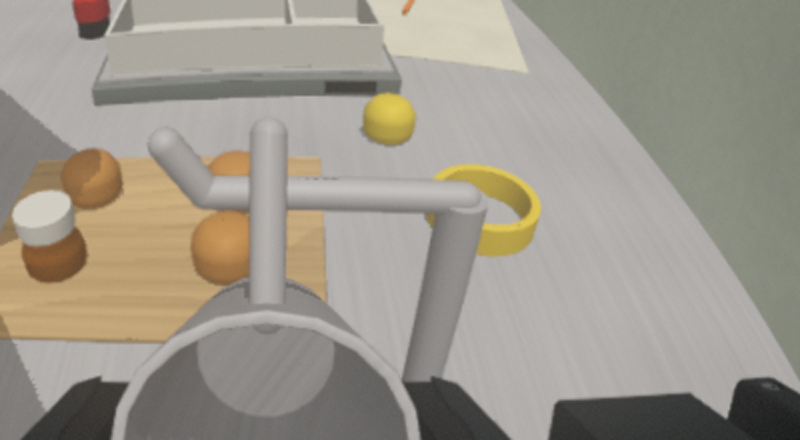

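View pics/s19.png

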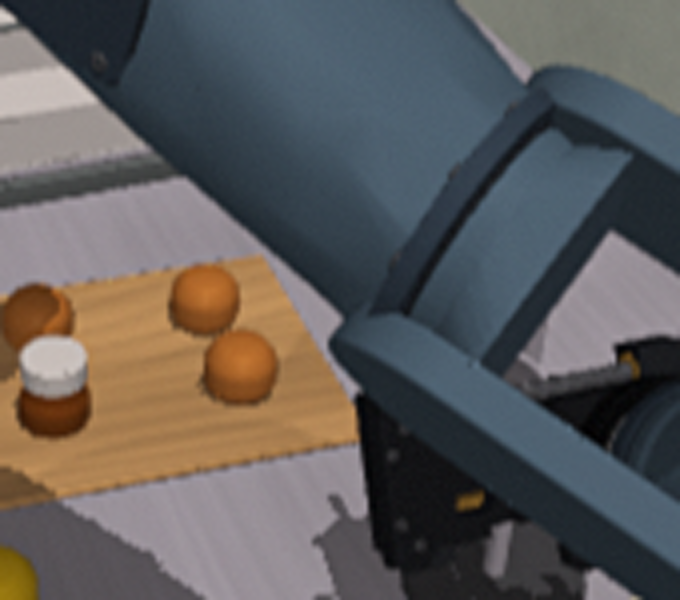

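>>> send_rows:
  moves:
    - {"dx": 0,"dy": 0,"dz": -0.2,"wx": 0,"wy": 0,"wz": 0,"claw": 0.5}
    - {"dx": 0,"dy": 0,"dz": -0.2,"wx": 0,"wy": 0,"wz": 0,"claw": 0.5}
    - {"dx": 0,"dy": 0,"dz": 0,"wx": 0,"wy": 0,"wz": 0,"claw": 0.5}
    - {"dx": 0,"dy": 0,"dz": 0,"wx": 0,"wy": 0,"wz": 0,"claw": 0.5}
    - {"dx": 0,"dy": 0,"dz": 0,"wx": 0,"wy": 0,"wz": 0,"claw": 0.5}
  squeeze: 8

```text
time_s: 20.05
ee_pos: [578.4, -332.8, 138.0]
tcp_rot: [0.359, 0.615, 0.349, 0.609]
contact_force: [-0.4, -0.7, -1.1]
opening: 66.8
```

>>> send_rows:
  moves:
    - {"dx": 0,"dy": 0,"dz": 0,"wx": 0,"wy": 0,"wz": 0,"claw": 0.5}
    - {"dx": 0,"dy": 0,"dz": 0,"wx": 0,"wy": 0,"wz": 0,"claw": 0.5}
    - {"dx": 0,"dy": 0,"dz": 0,"wx": 0,"wy": 0,"wz": 0,"claw": 0.5}
    - {"dx": 0,"dy": 0,"dz": 0,"wx": 0,"wy": 0,"wz": 0,"claw": 0.5}
    - {"dx": 0,"dy": 0,"dz": 0,"wx": 0,"wy": 0,"wz": 0,"claw": 0.5}
  squeeze: 3

```text
time_s: 20.68
ee_pos: [578.4, -332.8, 137.9]
tcp_rot: [0.359, 0.615, 0.349, 0.609]
contact_force: [0.4, -0.7, -0.3]
opening: 67.3
```

```bash
python3 - <<'E'
from h import *
np.set_printoptions(precision=3,suppress=True)
s,M=st(); w=grab("wrist"); crop(w,150,60,400,220,2,"w20")
E
```

```text
t 20.675 q [-0.965  1.037  0.824  0.628  2.143 -0.849] p [ 578.419 -332.774  137.868] x [-0.     0.867 -0.498] z [ 1.    -0.008 -0.014] F [ 0.407 -0.652 -0.322] op 67.30345616553413
```

View pics/w20.png

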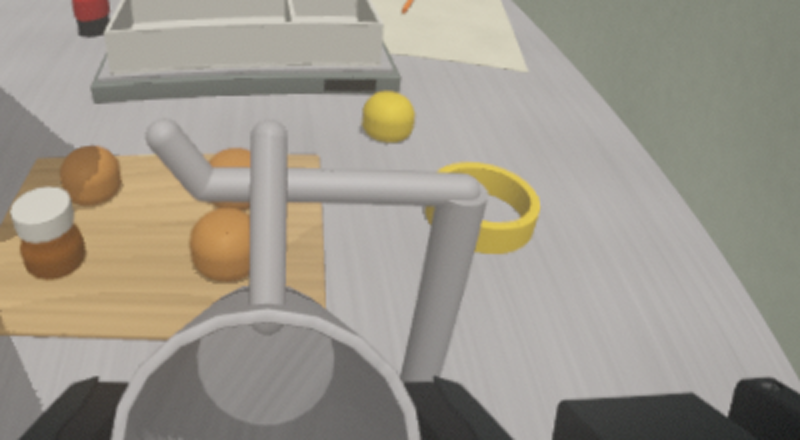

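>>> send_rows:
  moves:
    - {"dx": 0,"dy": 0,"dz": 0,"wx": 0,"wy": 0,"wz": 0,"claw": 0.8}
    - {"dx": 0,"dy": 0,"dz": 0,"wx": 0,"wy": 0,"wz": 0,"claw": 0.9}
    - {"dx": 0,"dy": 0,"dz": 0,"wx": 0,"wy": 0,"wz": 0,"claw": 1}
    - {"dx": 0,"dy": 0,"dz": 0,"wx": 0,"wy": 0,"wz": 0,"claw": 1}
    - {"dx": 0,"dy": 0,"dz": 0,"wx": 0,"wy": 0,"wz": 0,"claw": 1}
  squeeze: 20

```text
time_s: 21.35
ee_pos: [578.4, -332.8, 137.9]
tcp_rot: [0.359, 0.615, 0.349, 0.609]
contact_force: [0.0, -0.3, -0.5]
opening: 88.3
```

```bash
python3 - <<'E'
from h import *
np.set_printoptions(precision=3,suppress=True)
s,M=st(); w=grab("wrist"); crop(w,120,60,400,280,2,"w21"); 
E
```

```text
t 21.35 q [-0.965  1.037  0.824  0.628  2.143 -0.849] p [ 578.421 -332.776  137.917] x [-0.     0.867 -0.498] z [ 1.    -0.008 -0.014] F [ 0.001 -0.326 -0.496] op 88.26992399110054
```

View pics/w21.png

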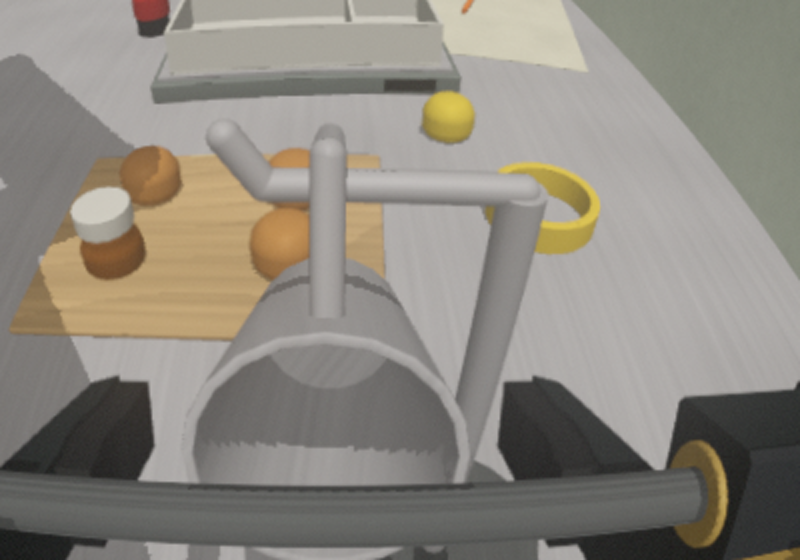

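>>> send_rows:
  moves:
    - {"dx": 0,"dy": -0.9,"dz": 0.5,"wx": 0,"wy": 0,"wz": 0,"claw": 1}
    - {"dx": 0,"dy": -1.3,"dz": 0.75,"wx": 0,"wy": 0,"wz": 0,"claw": 1}
    - {"dx": 0,"dy": -1.7,"dz": 1,"wx": 0,"wy": 0,"wz": 0,"claw": 1}
    - {"dx": 0,"dy": -1.7,"dz": 1,"wx": 0,"wy": 0,"wz": 0,"claw": 1}
    - {"dx": 0,"dy": -1.7,"dz": 1,"wx": 0,"wy": 0,"wz": 0,"claw": 1}

```text
time_s: 22.02
ee_pos: [578.2, -406.9, 181.2]
tcp_rot: [0.359, 0.615, 0.349, 0.609]
contact_force: [0.8, 0.1, -0.4]
opening: 88.1
```

```bash
python3 - <<'E'
from h import *
np.set_printoptions(precision=3,suppress=True)
s,M=st(); w=grab("wrist"); crop(w,120,60,400,280,2,"w22"); 
E
```

```text
t 22.025 q [-1.012  1.15   0.531  0.674  2.313 -0.758] p [ 578.211 -406.913  181.183] x [ 0.     0.867 -0.498] z [ 1.    -0.008 -0.014] F [ 0.81   0.115 -0.419] op 88.12785163076161
```

View pics/w22.png

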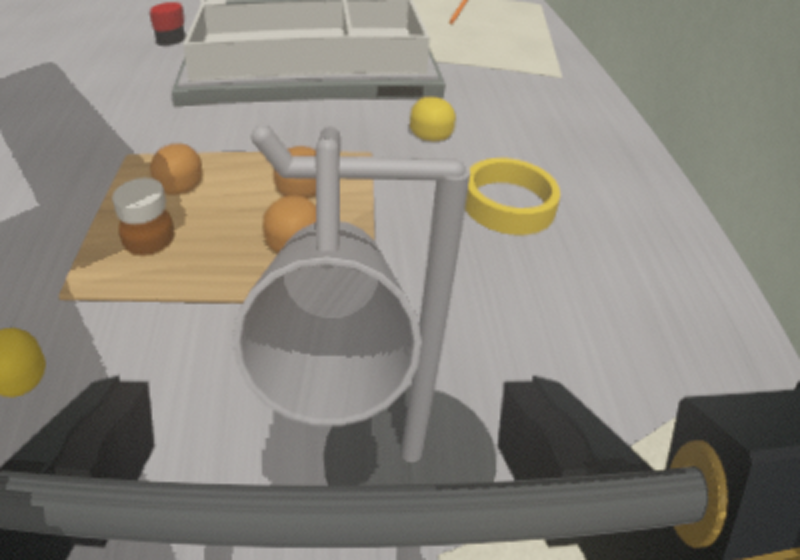

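>>> send_rows:
  moves:
    - {"dx": -1,"dy": 0,"dz": 2,"wx": -0.05,"wy": 0,"wz": 0,"claw": 1}
    - {"dx": -2,"dy": 0,"dz": 3,"wx": -0.1,"wy": 0,"wz": 0,"claw": 1}
    - {"dx": -3,"dy": 0,"dz": 3,"wx": -0.1,"wy": 0,"wz": 0,"claw": 1}
    - {"dx": -3,"dy": 0,"dz": 3,"wx": -0.1,"wy": 0,"wz": 0,"claw": 1}
    - {"dx": -3,"dy": 0,"dz": 2,"wx": -0.12,"wy": 0,"wz": 0,"claw": 1}

```text
time_s: 22.7
ee_pos: [457.3, -406.4, 312.2]
tcp_rot: [0.206, 0.679, 0.195, 0.677]
contact_force: [-0.0, -0.4, 1.4]
opening: 88.4
```

>>> send_rows:
  moves:
    - {"dx": -3,"dy": 2,"dz": 1,"wx": -0.12,"wy": 0,"wz": 0,"claw": 1}
    - {"dx": -2,"dy": 4,"dz": 1,"wx": -0.12,"wy": 0,"wz": 0,"claw": 1}
    - {"dx": 0,"dy": 5,"dz": 0,"wx": -0.12,"wy": 0,"wz": 0,"claw": 1}
    - {"dx": 0,"dy": 5,"dz": 0,"wx": -0.12,"wy": 0,"wz": 0,"claw": 1}
    - {"dx": 1,"dy": 5,"dz": 0,"wx": -0.1,"wy": 0,"wz": 0,"claw": 1}

```text
time_s: 23.32
ee_pos: [417.9, -194.5, 331.4]
tcp_rot: [0.004, 0.706, -0.008, 0.708]
contact_force: [1.2, -0.9, 0.7]
opening: 88.1
```

```bash
python3 - <<'E'
from h import *
np.set_printoptions(precision=3,suppress=True)
s,M=st(); w=grab("wrist"); cv2.imwrite("pics/w23.png",w["frame"][:,:,::-1]); t=grab("top"); s=grab("side")
crop(s,200,200,220,200,3,"s23"); crop(t,110,120,300,170,2.6,"t23")
for c,b in blobs(t,(5,120,60),(20,255,255)): print("brown top",c,b,plane(t,*c,25))
for c,b in blobs(w,(5,120,60),(20,255,255)): print("brown w",c,b,plane(w,*c,25))
E
```

```text
t 23.325 q [-0.693 -0.166  1.713 -0.002  1.589 -0.675] p [ 417.9   -194.48   331.422] x [ 0.003 -0.005 -1.   ] z [ 1.    -0.017  0.003] F [ 1.21  -0.899  0.697] op 88.14765867885217
brown top [125.7 120.4] [105 111  43  20 112] [780.539 423.33   25.   ]
brown top [275.3 198.2] [267 191  17  16 205] [556.039 -60.169  25.   ]
brown top [295.5 197.6] [290 193  13  11  72] [ 561.202 -121.637   25.   ]
brown top [266.3 229.4] [262 220  11  18  83] [458.756 -38.256  25.   ]
brown top [291.2 241.9] [285 234  18  13  55] [ 425.    -114.949   25.   ]
brown w [300.2  72.6] [285  58  32  31 755] [447.014 -47.562  25.   ]
brown w [373.1  82.8] [358  68  31  30 723] [556.215 -59.929  25.   ]
brown w [370.8 130.5] [356 116  31  30 728] [ 552.458 -132.917   25.   ]
brown w [ 94.1 305.6] [ 82 281  28  53 523] [  42.21  -442.538   25.   ]
brown w [471.9 307. ] [457 281  27  53 465] [ 791.646 -460.391   25.   ]
brown w [537.2 331.1] [533 329   9   6  26] [1030.404 -567.577   25.   ]
brown w [444.3 351.2] [311 331 224  37 742] [ 752.398 -566.769   25.   ]
brown w [281.4 366.9] [254 366  56   3 150] [ 410.196 -569.996   25.   ]
brown w [437.2 416. ] [434 413   7   7  23] [ 799.314 -798.645   25.   ]
```

View pics/w23.png

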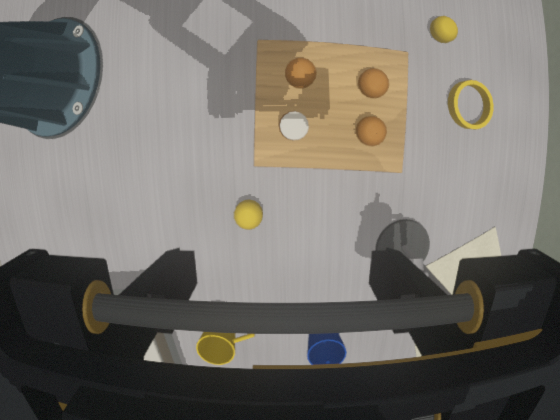

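View pics/s23.png

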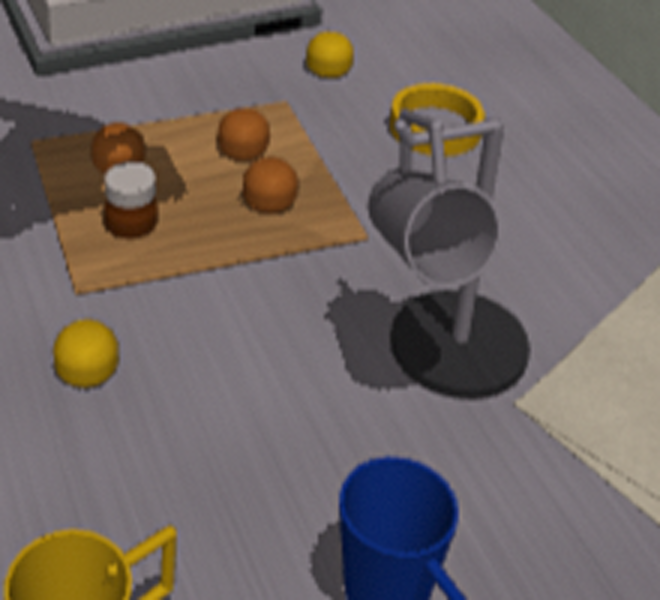

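View pics/t23.png

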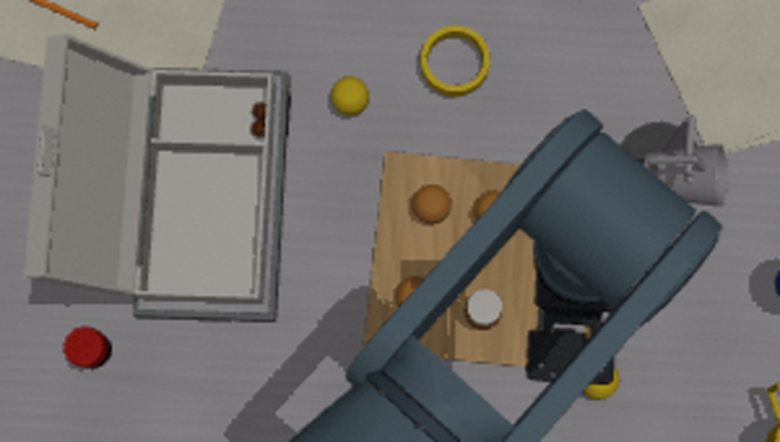

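```bash
python3 - <<'E'
from h import *
np.set_printoptions(precision=2,suppress=True)
t=grab("top"); s=grab("side")
crop(s,185,120,140,100,5.7,"s24"); crop(t,110,125,120,125,4.8,"t24")
c=np.array([557.5,196.5]); W=R.from_euler('z',.025).as_matrix()
for th in (1.9,2.0,2.1,2.2):
    for (ly,lz) in ((-138,0),(-138,28)):
        y=ly*np.cos(th)+lz*np.sin(th); z=-ly*np.sin(th)+lz*np.cos(th)
        P=np.array([557.5,196.5,70])+W@[131,69+y,z]; 
        print(th,lz,P,"top",(proj(t,P)-[110,125])*4.8,"side",(proj(s,P)-[185,120])*5.7)
E
```

```text
1.9 0 [685.62 313.35 200.59] top [156.74  35.19] side [538.84  30.71]
1.9 28 [684.96 339.84 191.54] top [115.11  39.12] side [521.22  30.21]
2.0 0 [685.3  326.16 195.48] top [136.88  37.52] side [530.2  31.7]
2.0 28 [684.66 351.62 183.83] top [98.59 42.94] side [513.45  36.14]
2.1 0 [684.99 338.4  189.12] top [118.75  40.57] side [522.04  35.14]
2.1 28 [684.39 362.56 174.99] top [84.23 47.4 ] side [506.3   44.32]
2.2 0 [684.7  349.94 181.57] top [102.57  44.3 ] side [514.42  40.9 ]
2.2 28 [684.14 372.57 165.09] top [72.18 52.42] side [499.83  54.61]
```

View pics/s24.png

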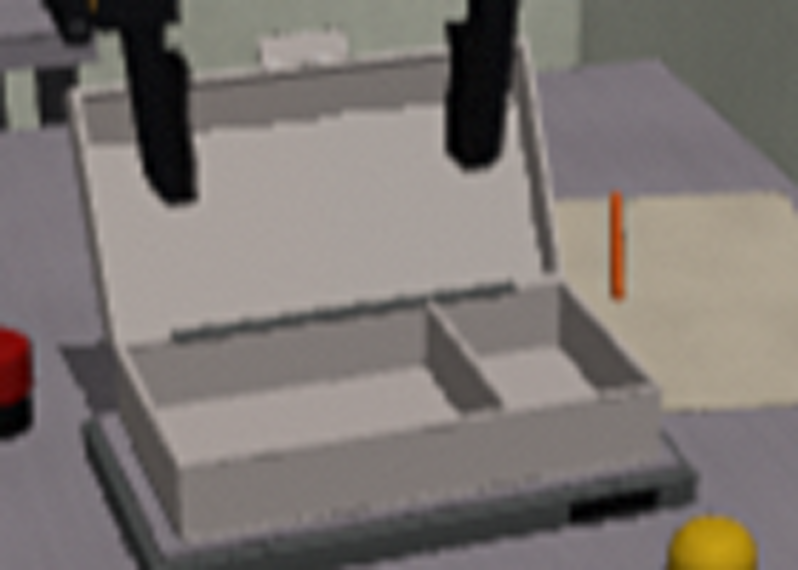

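View pics/t24.png

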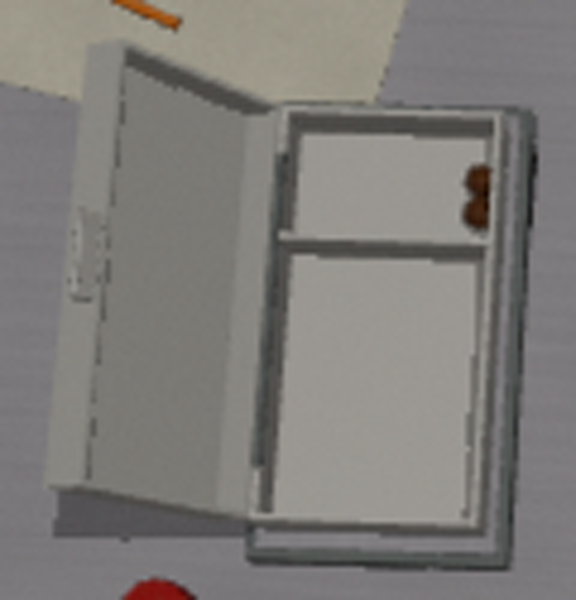

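The lid is at about 2.1 rad and both meatballs lie in the small compartment, at top-crop (480,181) and (477,213). The cup hangs on the peg. The rolls are at about (447,-48), (556,-60) and (552,-133). They are brown and domed on the board, unlike the yellow one off it. I'll pick the last one first.

>>> send_rows:
  moves:
    - {"dx": 3,"dy": 2,"dz": -4,"wx": 0,"wy": 0,"wz": 0.03,"claw": 1}
    - {"dx": 3,"dy": 2,"dz": -4,"wx": 0,"wy": 0,"wz": 0,"claw": 1}
    - {"dx": 3,"dy": 1,"dz": -4,"wx": 0,"wy": 0,"wz": 0,"claw": 0.8}
    - {"dx": 3,"dy": 1,"dz": -4,"wx": 0,"wy": 0,"wz": 0,"claw": 0.8}
    - {"dx": 1.4,"dy": 0.2,"dz": -4,"wx": 0,"wy": 0,"wz": 0,"claw": 0.8}

```text
time_s: 24.2
ee_pos: [553.3, -136.0, 128.0]
tcp_rot: [-0.004, 0.708, 0.004, 0.707]
contact_force: [0.4, -0.6, 1.3]
opening: 70.4
```

>>> send_rows:
  moves:
    - {"dx": 0,"dy": 0,"dz": -3,"wx": 0,"wy": 0,"wz": 0,"claw": 0.8}
    - {"dx": 0,"dy": 0,"dz": -3,"wx": 0,"wy": 0,"wz": 0,"claw": 0.8}
    - {"dx": 0,"dy": 0,"dz": -2,"wx": 0,"wy": 0,"wz": 0,"claw": 0.8}
    - {"dx": 0,"dy": 0,"dz": 0,"wx": 0,"wy": 0,"wz": 0,"claw": 0.8}
    - {"dx": 0,"dy": 0,"dz": 0,"wx": 0,"wy": 0,"wz": 0,"claw": 0.8}

```text
time_s: 24.82
ee_pos: [552.7, -135.6, 50.6]
tcp_rot: [-0.004, 0.707, 0.004, 0.707]
contact_force: [-0.1, 0.1, 0.7]
opening: 70.5
```

```bash
python3 - <<'E'
from h import *
np.set_printoptions(precision=3,suppress=True)
s,M=st(); w=grab("wrist"); cv2.imwrite("pics/w25.png",w["frame"][:,:,::-1]); g=grab("side"); crop(g,220,180,170,120,4.6,"s25")
for c,b in blobs(w,(5,120,60),(20,255,255),300): print("brown w",c,b,plane(w,*c,27))
for x in(-30,): print([proj(w,s["ee_pos"]+M@[x,y,z]) for y in(-9,9) for z in (-35,35)])
E
```

```text
t 24.825 q [-0.449  0.36   1.736  0.     1.045 -0.461] p [ 552.7   -135.562   50.647] x [ 0. -0. -1.] z [1.    0.012 0.   ] F [-0.079  0.075  0.66 ] op 70.53643679209375
brown w [126.2 102.7] [  93   69   68   68 3678] [449.939 -47.505  27.   ]
brown w [328.5 168.8] [ 292  133   74   73 4199] [580.798 -92.076  27.   ]
brown w [133.6 207.2] [ 101  184   51   61 1212] [ 451.265 -117.934   27.   ]
brown w [283.2 228.7] [ 249  193   70   72 3948] [ 553.189 -131.337   27.   ]
brown w [122.5 307. ] [112 283  25  55 378] [ 427.881 -198.863   27.   ]
brown w [445.1 315.6] [431 286  24  52 317] [ 683.786 -204.463   27.   ]
brown w [456.8 349.7] [361 334 164  32 627] [ 706.96  -243.351   27.   ]
[array([213.941, 285.513]), array([350.678, 285.559]), array([211.091, 253.224]), array([353.522, 253.266])]
```

View pics/w25.png

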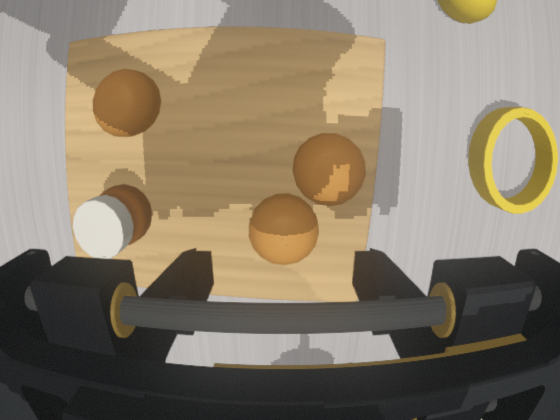

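View pics/s25.png

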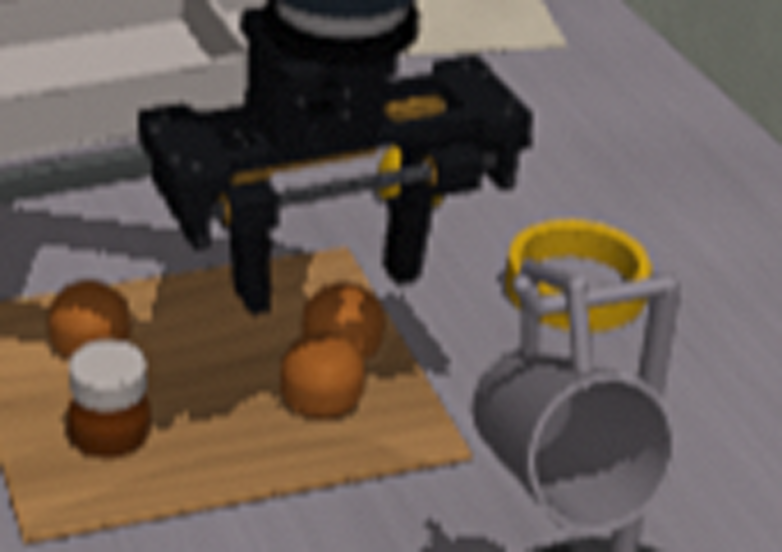

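The wrist view shows that one roll has been knocked from (556,-60) to about (581,-92); it's at pixel (328,169). The roll under the gripper, at (283,229), can still be grasped with x-jaws. I'll go down slowly.

>>> send_rows:
  moves:
    - {"dx": 0,"dy": 0.35,"dz": -2,"wx": 0,"wy": 0,"wz": 0,"claw": 0.8}
    - {"dx": 0,"dy": 0,"dz": -2,"wx": 0,"wy": 0,"wz": 0,"claw": 0.8}
    - {"dx": 0,"dy": 0,"dz": -1,"wx": 0,"wy": 0,"wz": 0,"claw": 0.8}
    - {"dx": 0,"dy": 0,"dz": -0.5,"wx": 0,"wy": 0,"wz": 0,"claw": 0.8}
    - {"dx": 0,"dy": 0,"dz": 0,"wx": 0,"wy": 0,"wz": 0,"claw": 0.8}

```text
time_s: 25.55
ee_pos: [552.4, -130.3, -4.7]
tcp_rot: [-0.005, 0.707, 0.005, 0.707]
contact_force: [0.4, 0.5, 0.4]
opening: 70.3
```

```bash
python3 - <<'E'
from h import *
np.set_printoptions(precision=3,suppress=True)
s,M=st(); g=grab("side"); crop(g,240,200,110,90,7,"s26")
E
```

```text
t 25.55 q [-0.441  0.449  1.752 -0.     0.941 -0.455] p [ 552.426 -130.333   -4.725] x [-0.  0. -1.] z [ 1.     0.014 -0.   ] F [0.437 0.547 0.409] op 70.26822405154593
```

View pics/s26.png

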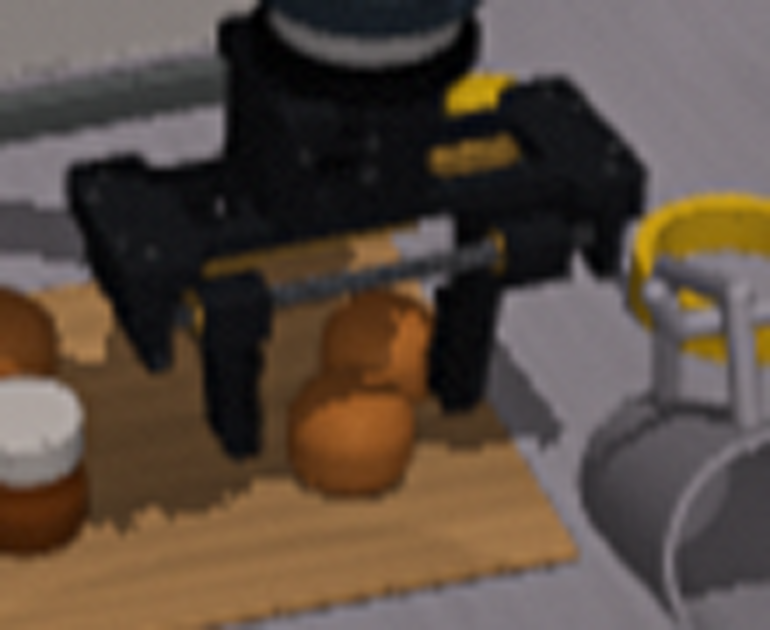

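>>> send_rows:
  moves:
    - {"dx": 0,"dy": -0.1,"dz": -0.5,"wx": 0,"wy": 0,"wz": 0,"claw": 0.8}
    - {"dx": 0,"dy": 0,"dz": -0.6,"wx": 0,"wy": 0,"wz": 0,"claw": 0.8}
    - {"dx": 0,"dy": 0,"dz": 0,"wx": 0,"wy": 0,"wz": 0,"claw": 0.4}
    - {"dx": 0,"dy": 0,"dz": 0,"wx": 0,"wy": 0,"wz": 0,"claw": 0.4}
    - {"dx": 0,"dy": 0,"dz": 0,"wx": 0,"wy": 0,"wz": 0,"claw": 0.4}
  squeeze: 10

```text
time_s: 26.22
ee_pos: [552.5, -131.3, -15.5]
tcp_rot: [-0.005, 0.707, 0.005, 0.707]
contact_force: [0.3, -0.3, 0.2]
opening: 44.4
```

>>> send_rows:
  moves:
    - {"dx": 0,"dy": 0,"dz": 0,"wx": 0,"wy": 0,"wz": 0,"claw": 0.4}
    - {"dx": 0,"dy": 0,"dz": 1,"wx": 0,"wy": 0,"wz": 0,"claw": 0.4}
    - {"dx": 0,"dy": 0,"dz": 3,"wx": 0,"wy": 0,"wz": 0,"claw": 0.4}
    - {"dx": 0,"dy": 0,"dz": 4,"wx": 0,"wy": 0,"wz": 0,"claw": 0.4}
    - {"dx": 0,"dy": 0,"dz": 4,"wx": 0,"wy": 0,"wz": 0,"claw": 0.4}

```text
time_s: 26.85
ee_pos: [552.3, -131.2, 106.2]
tcp_rot: [-0.005, 0.707, 0.005, 0.707]
contact_force: [1.5, -0.6, 0.3]
opening: 44.2
```

```bash
python3 - <<'E'
from h import *
np.set_printoptions(precision=3,suppress=True)
s,M=st(); w=grab("wrist"); cv2.imwrite("pics/w27.png",w["frame"][:,:,::-1])
E
```

```text
t 26.85 q [-0.442  0.278  1.713  0.     1.151 -0.456] p [ 552.317 -131.219  106.195] x [ 0. -0. -1.] z [1.    0.014 0.   ] F [ 1.508 -0.589  0.265] op 44.150595995561204
```

View pics/w27.png

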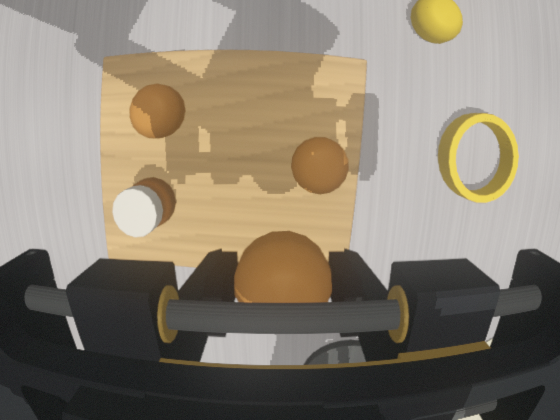

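>>> send_rows:
  moves:
    - {"dx": -1.2,"dy": 4,"dz": 2,"wx": 0,"wy": 0,"wz": 0.01,"claw": 0.4}
    - {"dx": -1.2,"dy": 5,"dz": 1,"wx": 0,"wy": 0,"wz": 0,"claw": 0.4}
    - {"dx": -1.2,"dy": 5,"dz": 0,"wx": 0,"wy": 0,"wz": 0,"claw": 0.4}
    - {"dx": -1.2,"dy": 5,"dz": 0,"wx": 0,"wy": 0,"wz": 0,"claw": 0.4}
    - {"dx": -1.2,"dy": 5,"dz": 0,"wx": 0,"wy": 0,"wz": 0,"claw": 0.4}

```text
time_s: 27.52
ee_pos: [492.0, 110.2, 135.2]
tcp_rot: [-0.008, 0.707, 0.008, 0.708]
contact_force: [-0.1, -0.4, -1.0]
opening: 44.6
```

>>> send_rows:
  moves:
    - {"dx": -1.2,"dy": 4,"dz": 0,"wx": 0,"wy": 0,"wz": 0,"claw": 0.4}
    - {"dx": 0,"dy": 1,"dz": 0,"wx": 0,"wy": 0,"wz": 0,"claw": 0.4}
    - {"dx": 0,"dy": 0,"dz": -3,"wx": 0,"wy": 0,"wz": 0,"claw": 0.4}
    - {"dx": 0,"dy": 0,"dz": -3,"wx": 0,"wy": 0,"wz": 0,"claw": 0.4}
    - {"dx": 0,"dy": 0,"dz": 0,"wx": 0,"wy": 0,"wz": 0,"claw": 0.4}

```text
time_s: 28.15
ee_pos: [478.9, 157.7, 72.6]
tcp_rot: [-0.008, 0.709, 0.008, 0.705]
contact_force: [-0.4, 0.7, -1.4]
opening: 44.1
```

```bash
python3 - <<'E'
from h import *
np.set_printoptions(precision=3,suppress=True)
s,M=st(); w=grab("wrist"); cv2.imwrite("pics/w28.png",w["frame"][:,:,::-1])
W=R.from_euler('z',.025).as_matrix(); L=np.array([557.5,196.5,0])
for n,l in dict(divid0=[47,-65,70],divid1=[47,65,70],nearR=[-127,-65,70],nearL=[-127,65,70]).items(): print(n,proj(w,L+W@l))
E
```

```text
t 28.15 q [ 0.083  0.201  1.889 -0.     1.056  0.06 ] p [478.866 157.75   72.627] x [-0.005 -0.001 -1.   ] z [ 1.     0.023 -0.005] F [-0.383  0.717 -1.357] op 44.098017980630466
divid0 [465.5   280.962]
divid1 [487.3    86.085]
nearR [207.332 287.425]
nearL [196.031  70.975]
```

View pics/w28.png

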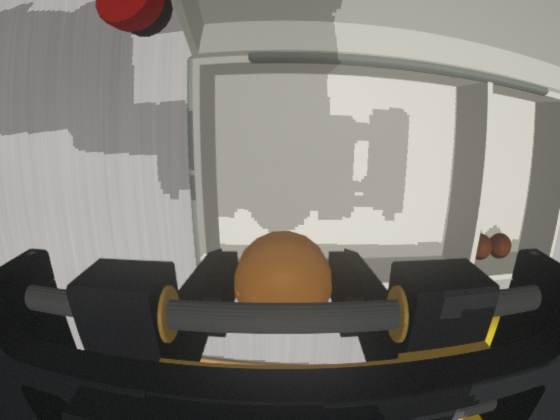

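>>> send_rows:
  moves:
    - {"dx": 0.15,"dy": 0.1,"dz": -2,"wx": 0,"wy": 0,"wz": 0,"claw": 0.4}
    - {"dx": 0,"dy": 0,"dz": -2,"wx": 0,"wy": 0,"wz": 0,"claw": 0.4}
    - {"dx": 0,"dy": 0,"dz": -1.5,"wx": 0,"wy": 0,"wz": 0,"claw": 0.4}
    - {"dx": 0,"dy": 0,"dz": -0.8,"wx": 0,"wy": 0,"wz": 0,"claw": 0.4}
    - {"dx": 0,"dy": 0,"dz": 0,"wx": 0,"wy": 0,"wz": 0,"claw": 0.4}

```text
time_s: 28.82
ee_pos: [482.0, 159.6, 11.4]
tcp_rot: [-0.008, 0.707, 0.008, 0.707]
contact_force: [-0.0, -0.0, -0.5]
opening: 44.2
```

>>> send_rows:
  moves:
    - {"dx": 0,"dy": 0,"dz": 0,"wx": 0,"wy": 0,"wz": 0,"claw": 0.61}
    - {"dx": 0,"dy": 0,"dz": 0,"wx": 0,"wy": 0,"wz": 0,"claw": 0.61}
    - {"dx": 0,"dy": 0,"dz": 1,"wx": 0,"wy": 0,"wz": 0,"claw": 0.61}
    - {"dx": 0,"dy": 0,"dz": 3,"wx": 0,"wy": 0,"wz": 0,"claw": 0.61}
    - {"dx": 0,"dy": 0,"dz": 4,"wx": 0,"wy": 0,"wz": 0,"claw": 0.61}

```text
time_s: 29.45
ee_pos: [481.2, 159.7, 92.3]
tcp_rot: [-0.009, 0.708, 0.008, 0.707]
contact_force: [0.7, -0.4, 0.3]
opening: 53.8
```

```bash
python3 - <<'E'
from h import *
np.set_printoptions(precision=3,suppress=True)
s,M=st(); w=grab("wrist"); cv2.imwrite("pics/w29.png",w["frame"][:,:,::-1])
for c,b in blobs(w,(5,120,60),(20,255,255),300): print("brown w",c,b,plane(w,*c,48))
E
```

```text
t 29.45 q [0.086 0.174 1.874 0.    1.096 0.062] p [481.232 159.67   92.302] x [-0.001 -0.    -1.   ] z [ 1.     0.024 -0.001] F [ 0.689 -0.355  0.285] op 53.75825629897
brown w [284.1 227.8] [ 254  195   62   64 3002] [482.441 157.801  48.   ]
brown w [416.5 302.2] [403 285  23  47 314] [594.476  94.412  48.   ]
brown w [352.7 359.2] [ 178  340  314   29 1191] [546.428  35.975  48.   ]
```

View pics/w29.png

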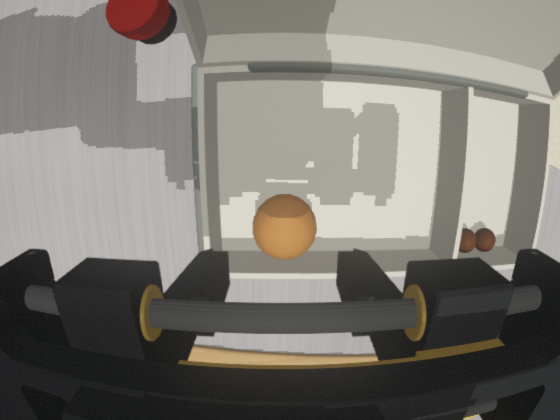

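Roll 1 is down in the box, at pixel (284,228). On to the roll near (447,-48).

>>> send_rows:
  moves:
    - {"dx": 0,"dy": -2,"dz": 3,"wx": 0,"wy": 0,"wz": 0,"claw": 0.8}
    - {"dx": -0.6,"dy": -4.5,"dz": 0,"wx": 0,"wy": 0,"wz": 0,"claw": 0.8}
    - {"dx": -1,"dy": -5,"dz": 0,"wx": 0,"wy": 0,"wz": 0,"claw": 0.8}
    - {"dx": -1,"dy": -5,"dz": 0,"wx": 0,"wy": 0,"wz": 0,"claw": 0.8}
    - {"dx": -0.8,"dy": -4.5,"dz": -2,"wx": 0,"wy": 0,"wz": 0,"claw": 0.8}

```text
time_s: 30.12
ee_pos: [449.3, -52.5, 103.5]
tcp_rot: [-0.009, 0.705, 0.008, 0.709]
contact_force: [0.5, 0.7, -1.3]
opening: 70.5
```

>>> send_rows:
  moves:
    - {"dx": 0,"dy": 0,"dz": -2,"wx": 0,"wy": 0,"wz": 0,"claw": 0.8}
    - {"dx": 0,"dy": 0,"dz": -2,"wx": 0,"wy": 0,"wz": 0,"claw": 0.8}
    - {"dx": 0,"dy": 0,"dz": -1,"wx": 0,"wy": 0,"wz": 0,"claw": 0.8}
    - {"dx": 0,"dy": 0,"dz": 0,"wx": 0,"wy": 0,"wz": 0,"claw": 0.8}
    - {"dx": 0,"dy": 0,"dz": 0,"wx": 0,"wy": 0,"wz": 0,"claw": 0.8}

```text
time_s: 30.75
ee_pos: [448.6, -50.3, 52.2]
tcp_rot: [-0.009, 0.707, 0.008, 0.707]
contact_force: [0.2, 0.8, 0.3]
opening: 70.6
```

```bash
python3 - <<'E'
from h import *
np.set_printoptions(precision=3,suppress=True)
s,M=st(); w=grab("wrist"); cv2.imwrite("pics/w30.png",w["frame"][:,:,::-1])
for c,b in blobs(w,(5,120,60),(20,255,255),900): print("brown w",c,b,plane(w,*c,27))
E
```

```text
t 30.75 q [-0.376  0.123  2.033 -0.     0.984 -0.4  ] p [448.588 -50.316  52.203] x [ 0.001 -0.    -1.   ] z [1.    0.024 0.001] F [0.221 0.751 0.273] op 70.57319388325476
brown w [280.4 227. ] [ 246  192   70   71 3892] [447.237 -45.494  27.   ]
```

View pics/w30.png

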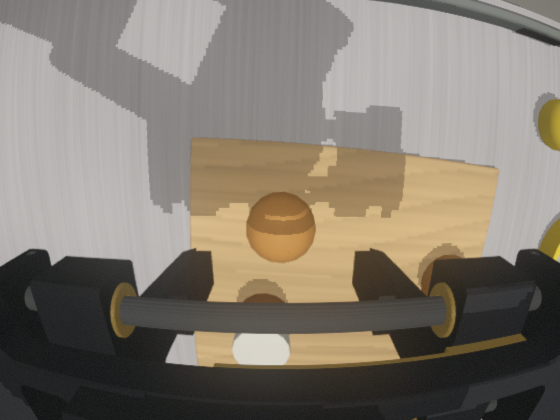

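>>> send_rows:
  moves:
    - {"dx": -0.1,"dy": 0.35,"dz": -2,"wx": 0,"wy": 0,"wz": 0,"claw": 0.8}
    - {"dx": 0,"dy": 0,"dz": -2,"wx": 0,"wy": 0,"wz": 0,"claw": 0.8}
    - {"dx": 0,"dy": 0,"dz": -1.5,"wx": 0,"wy": 0,"wz": 0,"claw": 0.8}
    - {"dx": 0,"dy": 0,"dz": -1.2,"wx": 0,"wy": 0,"wz": 0,"claw": 0.8}
    - {"dx": 0,"dy": 0,"dz": 0,"wx": 0,"wy": 0,"wz": 0,"claw": 0.8}

```text
time_s: 31.42
ee_pos: [446.4, -46.6, -16.2]
tcp_rot: [-0.008, 0.708, 0.009, 0.707]
contact_force: [-0.8, 0.7, 1.0]
opening: 70.6
```

>>> send_rows:
  moves:
    - {"dx": 0,"dy": 0,"dz": 0,"wx": 0,"wy": 0,"wz": 0,"claw": 0.4}
    - {"dx": 0,"dy": 0,"dz": 0,"wx": 0,"wy": 0,"wz": 0,"claw": 0.4}
    - {"dx": 0,"dy": 0,"dz": 0,"wx": 0,"wy": 0,"wz": 0,"claw": 0.4}
    - {"dx": 0,"dy": 0,"dz": 0,"wx": 0,"wy": 0,"wz": 0,"claw": 0.4}
    - {"dx": 0,"dy": 0,"dz": 1,"wx": 0,"wy": 0,"wz": 0,"claw": 0.4}

```text
time_s: 32.05
ee_pos: [446.2, -46.5, -5.8]
tcp_rot: [-0.008, 0.708, 0.009, 0.706]
contact_force: [-0.6, 0.3, -1.0]
opening: 44.3
```

>>> send_rows:
  moves:
    - {"dx": 0,"dy": 0,"dz": 3,"wx": 0,"wy": 0,"wz": 0,"claw": 0.4}
    - {"dx": 0,"dy": 0,"dz": 4,"wx": 0,"wy": 0,"wz": 0,"claw": 0.4}
    - {"dx": 0,"dy": 0,"dz": 4,"wx": 0,"wy": 0,"wz": 0,"claw": 0.4}
    - {"dx": 0,"dy": 0,"dz": 3,"wx": 0,"wy": 0,"wz": 0,"claw": 0.4}
    - {"dx": 0,"dy": 0,"dz": 0,"wx": 0,"wy": 0,"wz": 0,"claw": 0.4}

```text
time_s: 32.67
ee_pos: [448.7, -47.4, 137.1]
tcp_rot: [-0.009, 0.705, 0.008, 0.709]
contact_force: [0.1, -1.2, -1.0]
opening: 44.3
```

>>> send_rows:
  moves:
    - {"dx": 0.6,"dy": 4,"dz": 0,"wx": 0,"wy": 0,"wz": 0,"claw": 0.4}
    - {"dx": 0.6,"dy": 5,"dz": 0,"wx": 0,"wy": 0,"wz": 0,"claw": 0.4}
    - {"dx": 0.6,"dy": 5,"dz": 0,"wx": 0,"wy": 0,"wz": 0,"claw": 0.4}
    - {"dx": 0.6,"dy": 5,"dz": 0,"wx": 0,"wy": 0,"wz": 0,"claw": 0.4}
    - {"dx": 0.6,"dy": 4.9,"dz": 0,"wx": 0,"wy": 0,"wz": 0,"claw": 0.4}

```text
time_s: 33.3
ee_pos: [475.8, 193.7, 132.7]
tcp_rot: [-0.009, 0.708, 0.008, 0.706]
contact_force: [1.0, -0.4, -0.5]
opening: 44.7
```

>>> send_rows:
  moves:
    - {"dx": 0.2,"dy": 2,"dz": 0,"wx": 0,"wy": 0,"wz": 0,"claw": 0.4}
    - {"dx": 0,"dy": 0,"dz": -2,"wx": 0,"wy": 0,"wz": 0,"claw": 0.4}
    - {"dx": 0,"dy": 0,"dz": -3,"wx": 0,"wy": 0,"wz": 0,"claw": 0.4}
    - {"dx": 0,"dy": 0,"dz": -2,"wx": 0,"wy": 0,"wz": 0,"claw": 0.4}
    - {"dx": 0,"dy": 0,"dz": 0,"wx": 0,"wy": 0,"wz": 0,"claw": 0.4}

```text
time_s: 33.92
ee_pos: [476.1, 211.6, 61.4]
tcp_rot: [-0.009, 0.709, 0.008, 0.705]
contact_force: [-0.9, 0.4, 0.6]
opening: 44.6
```

```bash
python3 - <<'E'
from h import *
np.set_printoptions(precision=3,suppress=True)
s,M=st(); w=grab("wrist"); cv2.imwrite("pics/w31.png",w["frame"][:,:,::-1])
t=grab("top"); crop(t,110,125,120,125,4.8,"t31")
E
```

```text
t 33.925 q [ 0.19   0.255  1.85  -0.     1.043  0.166] p [476.138 211.633  61.359] x [-0.006 -0.001 -1.   ] z [ 1.     0.024 -0.006] F [-0.946  0.42   0.582] op 44.60631007034499
```

View pics/w31.png

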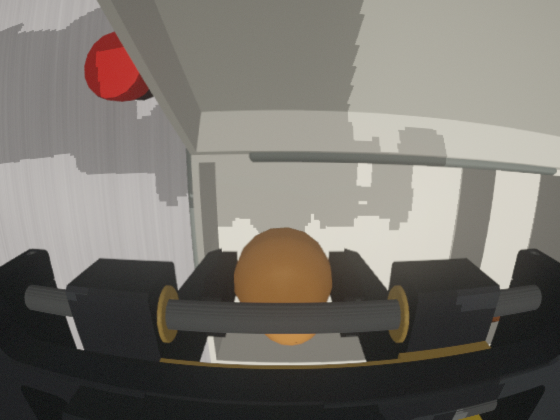

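View pics/t31.png

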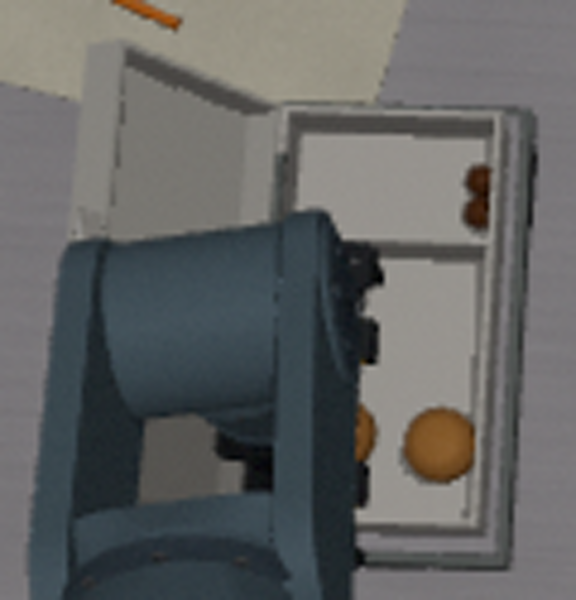

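>>> send_rows:
  moves:
    - {"dx": 0.1,"dy": 0,"dz": -1.5,"wx": 0,"wy": 0,"wz": 0,"claw": 0.4}
    - {"dx": 0,"dy": 0,"dz": -1.5,"wx": 0,"wy": 0,"wz": 0,"claw": 0.4}
    - {"dx": 0,"dy": 0,"dz": -1.2,"wx": 0,"wy": 0,"wz": 0,"claw": 0.4}
    - {"dx": 0,"dy": 0,"dz": -0.7,"wx": 0,"wy": 0,"wz": 0,"claw": 0.4}
    - {"dx": 0,"dy": 0,"dz": 0,"wx": 0,"wy": 0,"wz": 0,"claw": 0.4}

```text
time_s: 34.65
ee_pos: [479.4, 212.1, 14.7]
tcp_rot: [-0.009, 0.708, 0.008, 0.707]
contact_force: [-1.3, -0.4, 0.2]
opening: 45.0
```

>>> send_rows:
  moves:
    - {"dx": 0,"dy": 0,"dz": 0,"wx": 0,"wy": 0,"wz": 0,"claw": 0.61}
    - {"dx": 0,"dy": 0,"dz": 0,"wx": 0,"wy": 0,"wz": 0,"claw": 0.61}
    - {"dx": 0,"dy": 0,"dz": 1,"wx": 0,"wy": 0,"wz": 0,"claw": 0.61}
    - {"dx": 0,"dy": 0,"dz": 3,"wx": 0,"wy": 0,"wz": 0,"claw": 0.61}
    - {"dx": 0,"dy": 0,"dz": 4,"wx": 0,"wy": 0,"wz": 0,"claw": 0.61}

```text
time_s: 35.28
ee_pos: [479.3, 212.1, 96.3]
tcp_rot: [-0.009, 0.708, 0.008, 0.707]
contact_force: [0.4, 0.6, 0.1]
opening: 53.7
```

>>> send_rows:
  moves:
    - {"dx": 0.5,"dy": -4,"dz": 3,"wx": 0,"wy": 0,"wz": 0,"claw": 0.8}
    - {"dx": 2,"dy": -5,"dz": 0,"wx": 0,"wy": 0,"wz": 0,"claw": 0.8}
    - {"dx": 2,"dy": -5,"dz": 0,"wx": 0,"wy": 0,"wz": 0,"claw": 0.8}
    - {"dx": 2,"dy": -5,"dz": 0,"wx": 0,"wy": 0,"wz": 0,"claw": 0.8}
    - {"dx": 2,"dy": -5,"dz": 0,"wx": 0,"wy": 0,"wz": 0,"claw": 0.8}

```text
time_s: 35.9
ee_pos: [565.7, -29.5, 126.7]
tcp_rot: [-0.009, 0.707, 0.008, 0.708]
contact_force: [1.4, 0.3, -0.2]
opening: 70.4
```

```bash
python3 - <<'E'
from h import *
np.set_printoptions(precision=3,suppress=True)
s,M=st(); w=grab("wrist"); cv2.imwrite("pics/w32.png",w["frame"][:,:,::-1])
t=grab("top"); crop(t,110,125,240,140,3.2,"t32")
for c,b in blobs(w,(5,120,60),(20,255,255),500): print("brown w",c,b,plane(w,*c,27))
E
```

```text
t 35.9 q [-0.262  0.249  1.704  0.     1.188 -0.286] p [565.704 -29.522 126.673] x [ 0.002 -0.    -1.   ] z [1.    0.024 0.002] F [ 1.442  0.346 -0.204] op 70.39769690444658
brown w [297.1 269.5] [ 273  245   49   50 1913] [581.02  -90.138  27.   ]
```

View pics/w32.png

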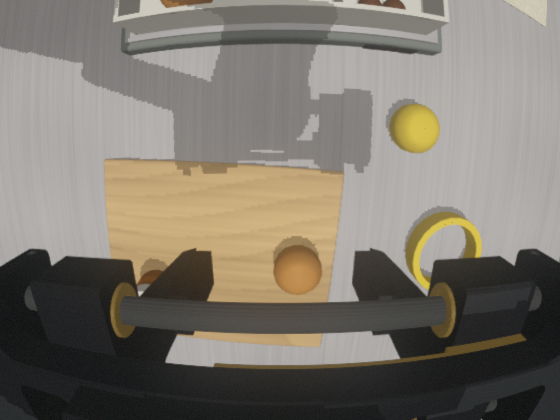

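View pics/t32.png

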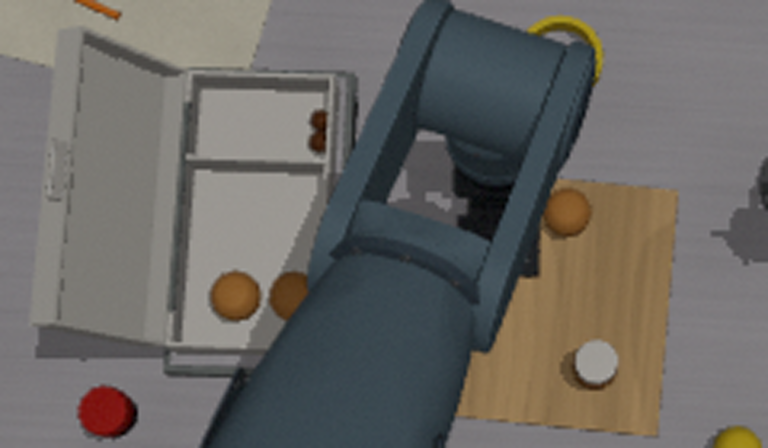

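>>> send_rows:
  moves:
    - {"dx": 0.8,"dy": -3,"dz": -2,"wx": 0,"wy": 0,"wz": 0,"claw": 0.8}
    - {"dx": 0.7,"dy": -3.2,"dz": -2,"wx": 0,"wy": 0,"wz": 0,"claw": 0.8}
    - {"dx": 0,"dy": 0,"dz": -2,"wx": 0,"wy": 0,"wz": 0,"claw": 0.8}
    - {"dx": 0,"dy": 0,"dz": -1.5,"wx": 0,"wy": 0,"wz": 0,"claw": 0.8}
    - {"dx": 0,"dy": 0,"dz": 0,"wx": 0,"wy": 0,"wz": 0,"claw": 0.8}

```text
time_s: 36.62
ee_pos: [578.6, -88.1, 49.1]
tcp_rot: [-0.008, 0.708, 0.009, 0.706]
contact_force: [0.9, -0.4, -1.3]
opening: 70.5
```

```bash
python3 - <<'E'
from h import *
np.set_printoptions(precision=3,suppress=True)
s,M=st(); w=grab("wrist"); crop(w,100,100,380,220,2,"w33")
for c,b in blobs(w,(5,120,60),(20,255,255),900): print("brown w",c,b,plane(w,*c,27))
E
```

```text
t 36.625 q [-0.354  0.395  1.691  0.     1.058 -0.379] p [578.585 -88.079  49.082] x [-0.003  0.001 -1.   ] z [ 1.     0.025 -0.003] F [ 0.859 -0.356 -1.285] op 70.47639748711725
brown w [286.5 239.7] [ 252  204   70   72 3927] [581.276 -90.739  27.   ]
```

View pics/w33.png

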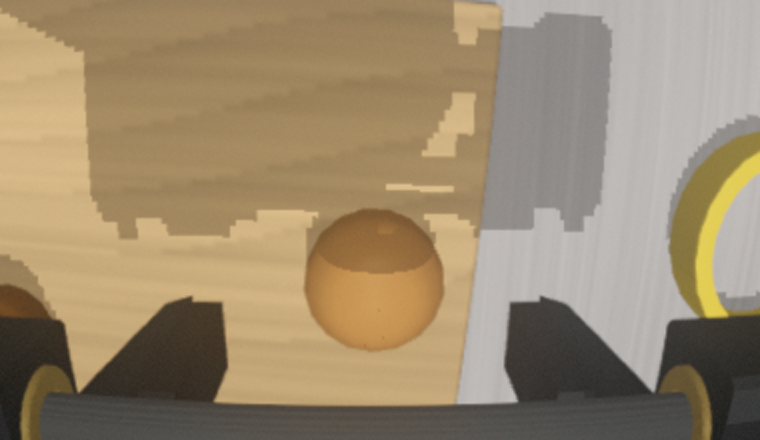

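>>> send_rows:
  moves:
    - {"dx": 0,"dy": 0,"dz": -2,"wx": 0,"wy": 0,"wz": 0,"claw": 0.8}
    - {"dx": 0,"dy": 0,"dz": -2,"wx": 0,"wy": 0,"wz": 0,"claw": 0.8}
    - {"dx": 0,"dy": 0,"dz": -1.5,"wx": 0,"wy": 0,"wz": 0,"claw": 0.8}
    - {"dx": 0,"dy": 0,"dz": -1.1,"wx": 0,"wy": 0,"wz": 0,"claw": 0.8}
    - {"dx": 0,"dy": 0,"dz": 0,"wx": 0,"wy": 0,"wz": 0,"claw": 0.8}

```text
time_s: 37.3
ee_pos: [579.0, -89.5, -16.9]
tcp_rot: [-0.008, 0.708, 0.009, 0.706]
contact_force: [0.2, -0.5, -0.1]
opening: 70.8
```

>>> send_rows:
  moves:
    - {"dx": 0,"dy": 0,"dz": 0,"wx": 0,"wy": 0,"wz": 0,"claw": 0.4}
    - {"dx": 0,"dy": 0,"dz": 0,"wx": 0,"wy": 0,"wz": 0,"claw": 0.4}
    - {"dx": 0,"dy": 0,"dz": 0,"wx": 0,"wy": 0,"wz": 0,"claw": 0.4}
    - {"dx": 0,"dy": 0,"dz": 0,"wx": 0,"wy": 0,"wz": 0,"claw": 0.4}
    - {"dx": 0,"dy": 0,"dz": 1,"wx": 0,"wy": 0,"wz": 0,"claw": 0.4}

```text
time_s: 37.92
ee_pos: [579.1, -89.5, -5.9]
tcp_rot: [-0.008, 0.708, 0.009, 0.706]
contact_force: [0.3, 0.5, -0.5]
opening: 44.5
```

>>> send_rows:
  moves:
    - {"dx": 0,"dy": 0,"dz": 3,"wx": 0,"wy": 0,"wz": 0,"claw": 0.4}
    - {"dx": 0,"dy": 0,"dz": 4,"wx": 0,"wy": 0,"wz": 0,"claw": 0.4}
    - {"dx": 0,"dy": 0,"dz": 4,"wx": 0,"wy": 0,"wz": 0,"claw": 0.4}
    - {"dx": 0,"dy": 0,"dz": 3,"wx": 0,"wy": 0,"wz": 0,"claw": 0.4}
    - {"dx": 0,"dy": 0,"dz": 0,"wx": 0,"wy": 0,"wz": 0,"claw": 0.4}

```text
time_s: 38.55
ee_pos: [581.9, -90.4, 137.7]
tcp_rot: [-0.009, 0.705, 0.008, 0.709]
contact_force: [-0.2, -0.2, 0.3]
opening: 44.5
```

>>> send_rows:
  moves:
    - {"dx": -0.6,"dy": 4,"dz": 0,"wx": 0,"wy": 0,"wz": 0,"claw": 0.4}
    - {"dx": -0.5,"dy": 5,"dz": 0,"wx": 0,"wy": 0,"wz": 0,"claw": 0.4}
    - {"dx": -0.5,"dy": 5,"dz": 0,"wx": 0,"wy": 0,"wz": 0,"claw": 0.4}
    - {"dx": -0.5,"dy": 5,"dz": 0,"wx": 0,"wy": 0,"wz": 0,"claw": 0.4}
    - {"dx": -0.5,"dy": 5,"dz": 0,"wx": 0,"wy": 0,"wz": 0,"claw": 0.4}

```text
time_s: 39.17
ee_pos: [552.5, 151.7, 132.7]
tcp_rot: [-0.008, 0.708, 0.008, 0.706]
contact_force: [0.6, 0.3, -0.1]
opening: 44.4
```

>>> send_rows:
  moves:
    - {"dx": 0,"dy": 3.6,"dz": 0,"wx": 0,"wy": 0,"wz": 0,"claw": 0.4}
    - {"dx": 0,"dy": 0,"dz": -2,"wx": 0,"wy": 0,"wz": 0,"claw": 0.4}
    - {"dx": 0,"dy": 0,"dz": -3,"wx": 0,"wy": 0,"wz": 0,"claw": 0.4}
    - {"dx": 0,"dy": 0,"dz": -2,"wx": 0,"wy": 0,"wz": 0,"claw": 0.4}
    - {"dx": 0,"dy": 0,"dz": 0,"wx": 0,"wy": 0,"wz": 0,"claw": 0.4}

```text
time_s: 39.8
ee_pos: [551.8, 185.8, 61.7]
tcp_rot: [-0.009, 0.709, 0.008, 0.705]
contact_force: [-0.3, 0.2, -0.1]
opening: 44.6
```

```bash
python3 - <<'E'
from h import *
np.set_printoptions(precision=3,suppress=True)
s,M=st(); w=grab("wrist"); cv2.imwrite("pics/w34.png",w["frame"][:,:,::-1])
W=R.from_euler('z',.025).as_matrix(); L=np.array([557.5,196.5,0])
for n,l in dict(divid0=[45,-65,70],divid1=[45,65,70]).items(): print(n,proj(w,L+W@l))
E
```

```text
t 39.8 q [0.121 0.373 1.692 0.    1.082 0.097] p [551.771 185.794  61.71 ] x [-0.005 -0.001 -1.   ] z [ 1.     0.024 -0.005] F [-0.328  0.225 -0.11 ] op 44.569699452760545
divid0 [362.316 330.882]
divid1 [379.916 116.817]
```

View pics/w34.png

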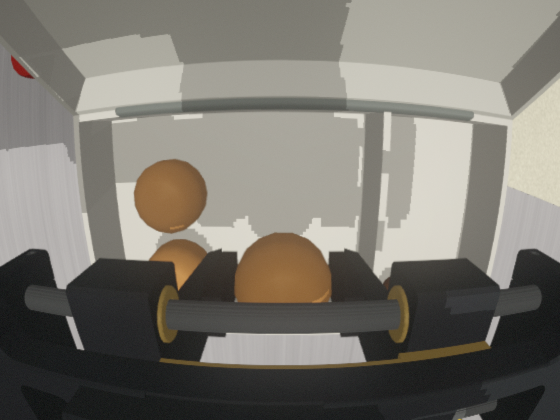

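>>> send_rows:
  moves:
    - {"dx": -0.1,"dy": 0,"dz": -1.5,"wx": 0,"wy": 0,"wz": 0,"claw": 0.4}
    - {"dx": 0,"dy": 0,"dz": -1,"wx": 0,"wy": 0,"wz": 0,"claw": 0.4}
    - {"dx": 0,"dy": 0,"dz": 0,"wx": 0,"wy": 0,"wz": 0,"claw": 0.4}
    - {"dx": 0,"dy": 0,"dz": 0,"wx": 0,"wy": 0,"wz": 0,"claw": 0.4}
    - {"dx": 0,"dy": 0,"dz": 0,"wx": 0,"wy": 0,"wz": 0,"claw": 0.4}

```text
time_s: 40.48
ee_pos: [553.4, 186.3, 39.9]
tcp_rot: [-0.008, 0.707, 0.009, 0.707]
contact_force: [0.1, -0.3, -0.4]
opening: 44.4
```

```bash
python3 - <<'E'
from h import *
np.set_printoptions(precision=3,suppress=True)
s,M=st(); w=grab("wrist"); crop(w,120,180,320,160,2.5,"w35"); g=grab("side"); crop(g,190,130,120,90,6.5,"s35")
E
```

```text
t 40.475 q [ 0.122  0.404  1.701 -0.     1.035  0.098] p [553.371 186.266  39.92 ] x [ 0.001  0.    -1.   ] z [1.    0.024 0.001] F [ 0.085 -0.341 -0.351] op 44.444924893695514
```

View pics/w35.png

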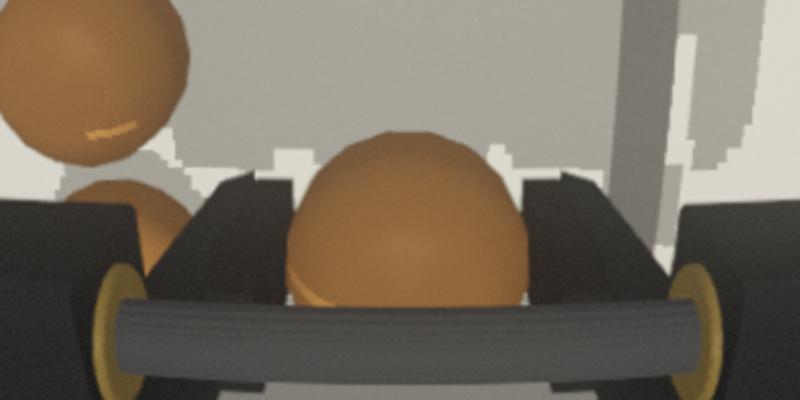

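View pics/s35.png

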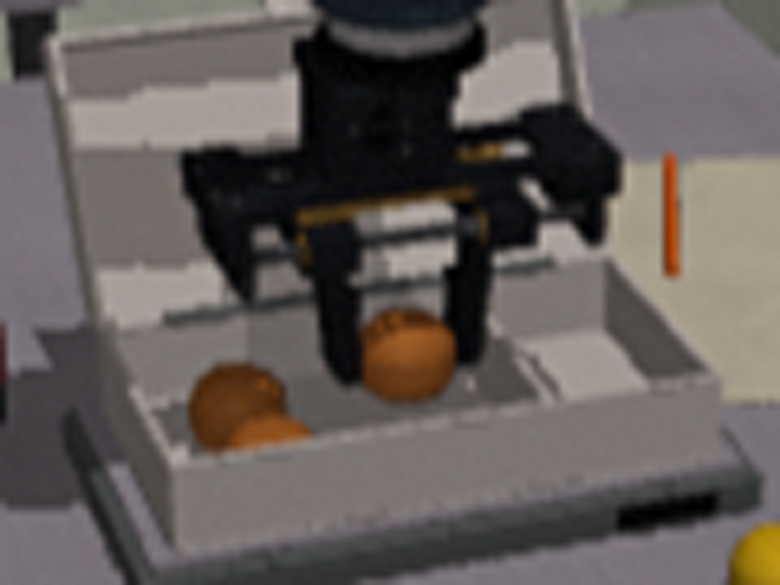

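>>> send_rows:
  moves:
    - {"dx": 0,"dy": 0,"dz": -1,"wx": 0,"wy": 0,"wz": 0,"claw": 0.4}
    - {"dx": 0,"dy": 0,"dz": -1,"wx": 0,"wy": 0,"wz": 0,"claw": 0.4}
    - {"dx": 0,"dy": 0,"dz": -0.7,"wx": 0,"wy": 0,"wz": 0,"claw": 0.4}
    - {"dx": 0,"dy": 0,"dz": 0,"wx": 0,"wy": 0,"wz": 0,"claw": 0.4}
    - {"dx": 0,"dy": 0,"dz": 0,"wx": 0,"wy": 0,"wz": 0,"claw": 0.4}

```text
time_s: 41.2
ee_pos: [553.0, 186.2, 12.4]
tcp_rot: [-0.009, 0.707, 0.008, 0.707]
contact_force: [0.3, -0.3, -0.2]
opening: 44.4
```

>>> send_rows:
  moves:
    - {"dx": 0,"dy": 0,"dz": 0,"wx": 0,"wy": 0,"wz": 0,"claw": 0.6}
    - {"dx": 0,"dy": 0,"dz": 0,"wx": 0,"wy": 0,"wz": 0,"claw": 0.6}
    - {"dx": 0,"dy": 0,"dz": 1,"wx": 0,"wy": 0,"wz": 0,"claw": 0.6}
    - {"dx": 0,"dy": 0,"dz": 3,"wx": 0,"wy": 0,"wz": 0,"claw": 0.6}
    - {"dx": 0,"dy": 0,"dz": 4,"wx": 0,"wy": 0,"wz": 0,"claw": 0.6}

```text
time_s: 41.82
ee_pos: [552.2, 186.1, 93.1]
tcp_rot: [-0.009, 0.708, 0.008, 0.706]
contact_force: [0.6, 0.0, 0.7]
opening: 53.0
```

>>> send_rows:
  moves:
    - {"dx": 0,"dy": -3,"dz": 4,"wx": 0,"wy": 0,"wz": 0,"claw": 0.4}
    - {"dx": 0,"dy": -5,"dz": 3,"wx": 0,"wy": 0,"wz": 0,"claw": 0}
    - {"dx": 0,"dy": -5,"dz": 0,"wx": 0,"wy": 0,"wz": 0,"claw": 0}
    - {"dx": 0,"dy": -5,"dz": 0,"wx": 0,"wy": 0,"wz": 0,"claw": 0}
    - {"dx": 0,"dy": 0,"dz": 0,"wx": 0,"wy": 0,"wz": 0,"claw": 0}

```text
time_s: 42.45
ee_pos: [553.3, 3.1, 163.5]
tcp_rot: [-0.007, 0.707, 0.007, 0.708]
contact_force: [-0.2, 0.3, -0.2]
opening: 5.3
```

```bash
python3 - <<'E'
from h import *
np.set_printoptions(precision=3,suppress=True)
s,M=st(); w=grab("wrist"); cv2.imwrite("pics/w36.png",w["frame"][:,:,::-1]); g=grab("side"); crop(g,190,100,120,120,6,"s36")
t=grab("top"); crop(t,110,125,240,140,3.2,"t36")
W=R.from_euler('z',.025).as_matrix(); L=np.array([557.5,196.5,0])
for c,b in blobs(t,(5,120,60),(20,255,255),8): print(c,b[4],W.T@(plane(t,*c,50)-L)-[-41,0,29])
E
```

```text
t 42.45 q [-0.209  0.177  1.708 -0.001  1.254 -0.228] p [553.277   3.095 163.493] x [ 0.001 -0.001 -1.   ] z [1.    0.019 0.001] F [-0.189  0.25  -0.197] op 5.33204569516357
[125.7 120.4] 112 [260.481 212.959  21.   ]
[190.7 192. ] 50 [39.727 -2.107 21.   ]
[181.8 217.1] 139 [-37.34   19.527  21.   ]
[292.  242.7] 46 [-104.493 -309.768   21.   ]
```

View pics/t36.png

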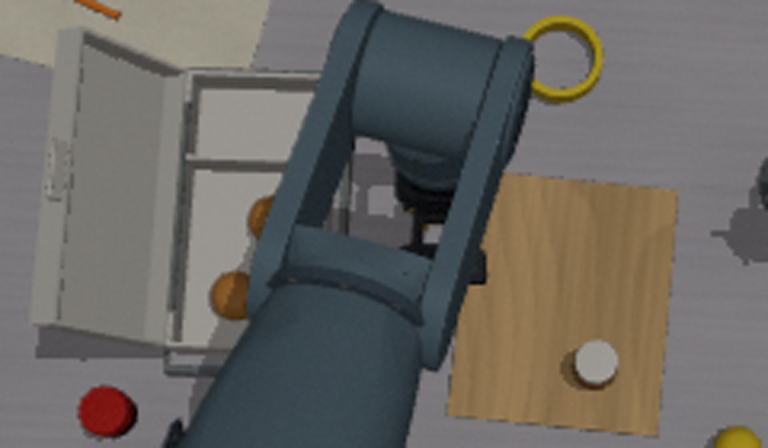

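View pics/w36.png

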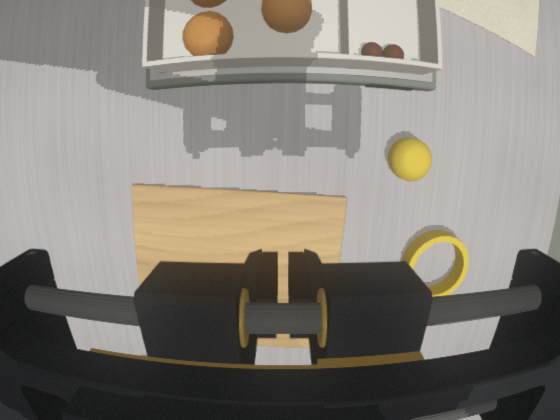

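```bash
python3 - <<'E'
from h import *
g=grab("side")
p=np.array([443.4,-366.1,53.8]); z=np.array([.561,-.828,0]); x=np.array([0,0,-1.]); y=np.cross(z,x); M=np.stack([x,y,z],1)
for X in (-94,-85,-75,-65,-55):
  for Y in (-37,-20,0,20): print(X,Y,[(proj(g,p+M@[X,Y,Z])-[220,240])*6 for Z in (93,)])
E
```

```text
-94 -37 [array([576.3, 538.1])]
-94 -20 [array([608.2, 501.3])]
-94 0 [array([644.3, 459.6])]
-94 20 [array([679.1, 419.5])]
-85 -37 [array([574., 561.])]
-85 -20 [array([605.7, 524.1])]
-85 0 [array([641.6, 482.2])]
-85 20 [array([676.2, 441.9])]
-75 -37 [array([571.4, 586.1])]
-75 -20 [array([602.9, 549.1])]
-75 0 [array([638.6, 507. ])]
-75 20 [array([673.1, 466.5])]
-65 -37 [array([568.9, 610.8])]
-65 -20 [array([600.2, 573.7])]
-65 0 [array([635.7, 531.5])]
-65 20 [array([669.9, 490.8])]
-55 -37 [array([566.4, 635.2])]
-55 -20 [array([597.5, 597.9])]
-55 0 [array([632.8, 555.6])]
-55 20 [array([666.9, 514.7])]
```

All three rolls stand on the floor of the large compartment, and the meatballs lie in the small one. Next I'll take the closed fingers over the lid and behind it.

>>> send_rows:
  moves:
    - {"dx": 0,"dy": 2,"dz": 4,"wx": 0,"wy": 0,"wz": 0,"claw": 0}
    - {"dx": 0.4,"dy": 5,"dz": 4,"wx": 0,"wy": 0,"wz": 0,"claw": 0}
    - {"dx": 0,"dy": 5,"dz": 2,"wx": 0,"wy": 0,"wz": 0,"claw": 0}
    - {"dx": 0,"dy": 5,"dz": 0,"wx": 0,"wy": 0,"wz": 0,"claw": 0}
    - {"dx": 0,"dy": 5,"dz": 0,"wx": 0,"wy": 0,"wz": 0,"claw": 0}

```text
time_s: 43.28
ee_pos: [556.1, 228.3, 262.0]
tcp_rot: [-0.009, 0.707, 0.009, 0.707]
contact_force: [-0.2, 0.1, 0.2]
opening: -0.0
```

>>> send_rows:
  moves:
    - {"dx": 0,"dy": 5,"dz": 0,"wx": 0,"wy": 0,"wz": 0,"claw": 0}
    - {"dx": 0,"dy": 5,"dz": 0,"wx": 0,"wy": 0,"wz": 0,"claw": 0}
    - {"dx": 0,"dy": 5,"dz": 0,"wx": 0,"wy": 0,"wz": 0,"claw": 0}
    - {"dx": 0,"dy": 3,"dz": 0,"wx": 0,"wy": 0,"wz": 0,"claw": 0}
    - {"dx": 0,"dy": 0,"dz": 0,"wx": 0,"wy": 0,"wz": 0,"claw": 0}

```text
time_s: 43.9
ee_pos: [554.8, 408.4, 260.6]
tcp_rot: [-0.01, 0.707, 0.01, 0.707]
contact_force: [-0.4, -0.6, 0.8]
opening: 0.6
```

```bash
python3 - <<'E'
from h import *
np.set_printoptions(precision=3,suppress=True)
s,M=st(); w=grab("wrist"); cv2.imwrite("pics/w37.png",w["frame"][:,:,::-1]); g=grab("side"); crop(g,150,60,200,150,4,"s37")
E
```

```text
t 43.9 q [0.462 0.4   1.23  0.    1.513 0.433] p [554.825 408.396 260.635] x [-0.001 -0.    -1.   ] z [ 1.     0.029 -0.001] F [-0.426 -0.567  0.839] op 0.5540382447081171
```

View pics/s37.png

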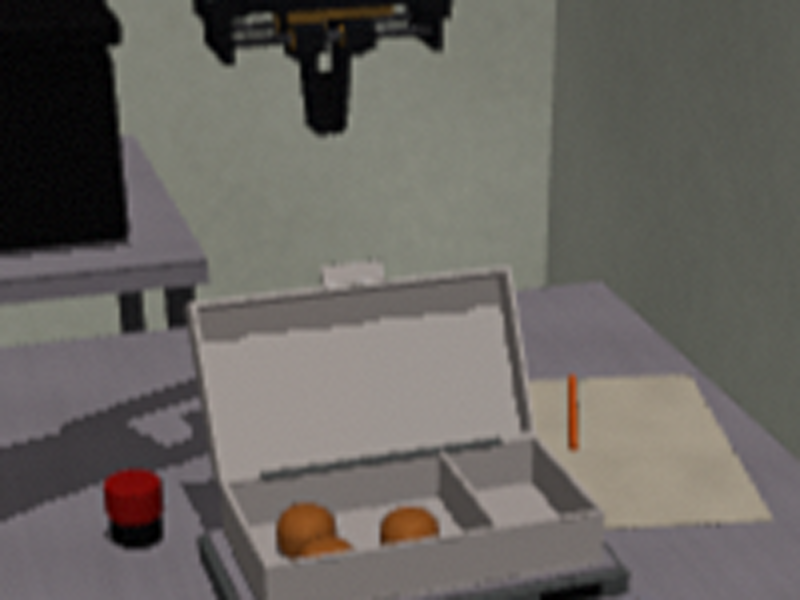

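>>> send_rows:
  moves:
    - {"dx": 0,"dy": 0,"dz": -4,"wx": 0,"wy": 0,"wz": 0,"claw": 0}
    - {"dx": 0,"dy": 0,"dz": -4,"wx": 0,"wy": 0,"wz": 0,"claw": 0}
    - {"dx": 0,"dy": -0.5,"dz": -4,"wx": 0,"wy": 0,"wz": 0,"claw": 0}
    - {"dx": 0,"dy": -1,"dz": -0.3,"wx": 0,"wy": 0,"wz": 0,"claw": 0}
    - {"dx": 0,"dy": -1,"dz": 0,"wx": 0,"wy": 0,"wz": 0,"claw": 0}

```text
time_s: 44.62
ee_pos: [557.6, 378.9, 139.8]
tcp_rot: [-0.008, 0.707, 0.008, 0.708]
contact_force: [0.8, -0.0, -0.2]
opening: 0.3
```

>>> send_rows:
  moves:
    - {"dx": 0,"dy": -1,"dz": 0.1,"wx": 0,"wy": 0,"wz": 0,"claw": 0}
    - {"dx": 0,"dy": -1,"dz": 0.1,"wx": 0,"wy": 0,"wz": 0,"claw": 0}
    - {"dx": 0,"dy": -1,"dz": 0.1,"wx": 0,"wy": 0,"wz": 0,"claw": 0}
    - {"dx": 0,"dy": -1,"dz": 0.1,"wx": 0,"wy": 0,"wz": 0,"claw": 0}
    - {"dx": 0,"dy": -1,"dz": 0.1,"wx": 0,"wy": 0,"wz": 0,"claw": 0}

```text
time_s: 45.25
ee_pos: [556.7, 329.1, 143.3]
tcp_rot: [-0.009, 0.707, 0.008, 0.707]
contact_force: [0.3, 2.1, 1.5]
opening: 0.4
```

```bash
python3 - <<'E'
from h import *
np.set_printoptions(precision=3,suppress=True)
s,M=st(); g=grab("side"); crop(g,150,60,200,150,4,"s38")
E
```

```text
t 45.25 q [ 0.351  0.397  1.473 -0.     1.272  0.327] p [556.668 329.101 143.302] x [-0. -0. -1.] z [ 1.     0.024 -0.   ] F [0.302 2.064 1.525] op 0.4380302566990411
```

View pics/s38.png

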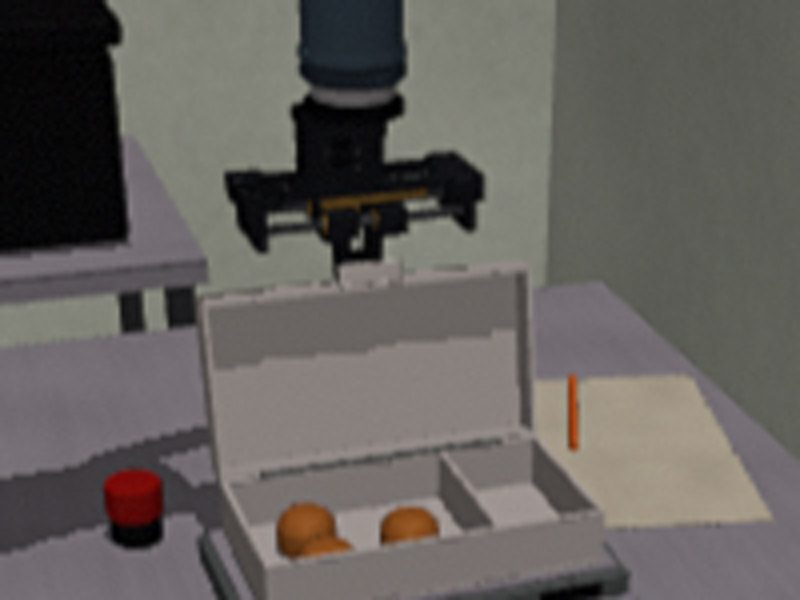

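>>> send_rows:
  moves:
    - {"dx": 0,"dy": -1.3,"dz": 0.2,"wx": 0,"wy": 0,"wz": 0,"claw": 0}
    - {"dx": 0,"dy": -1.3,"dz": 0.3,"wx": 0,"wy": 0,"wz": 0,"claw": 0}
    - {"dx": 0,"dy": -1,"dz": 0.3,"wx": 0,"wy": 0,"wz": 0,"claw": 0}
    - {"dx": 0,"dy": -1,"dz": 0.3,"wx": 0,"wy": 0,"wz": 0,"claw": 0}
    - {"dx": 0,"dy": -1.1,"dz": 0.1,"wx": 0,"wy": 0,"wz": 0,"claw": 0}

```text
time_s: 45.92
ee_pos: [556.9, 272.3, 155.6]
tcp_rot: [-0.008, 0.707, 0.009, 0.707]
contact_force: [0.1, 0.9, 0.4]
opening: 0.0
```

>>> send_rows:
  moves:
    - {"dx": 0,"dy": -1.1,"dz": 0,"wx": 0,"wy": 0,"wz": 0,"claw": 0}
    - {"dx": 0,"dy": -1.1,"dz": -0.2,"wx": 0,"wy": 0,"wz": 0,"claw": 0}
    - {"dx": 0,"dy": -1.2,"dz": -0.4,"wx": 0,"wy": 0,"wz": 0,"claw": 0}
    - {"dx": 0,"dy": -1,"dz": -0.5,"wx": 0,"wy": 0,"wz": 0,"claw": 0}
    - {"dx": 0,"dy": -1,"dz": -0.5,"wx": 0,"wy": 0,"wz": 0,"claw": 0}

```text
time_s: 46.55
ee_pos: [556.9, 218.2, 139.0]
tcp_rot: [-0.008, 0.707, 0.008, 0.707]
contact_force: [-0.4, 0.9, -1.0]
opening: 0.4
```

```bash
python3 - <<'E'
from h import *
np.set_printoptions(precision=3,suppress=True)
s,M=st(); g=grab("side"); crop(g,150,60,200,150,4,"s39")
E
```

```text
t 46.55 q [ 0.175  0.301  1.61  -0.     1.231  0.151] p [556.906 218.153 139.013] x [ 0. -0. -1.] z [1.    0.024 0.   ] F [-0.416  0.854 -0.985] op 0.42177616138905644
```

View pics/s39.png

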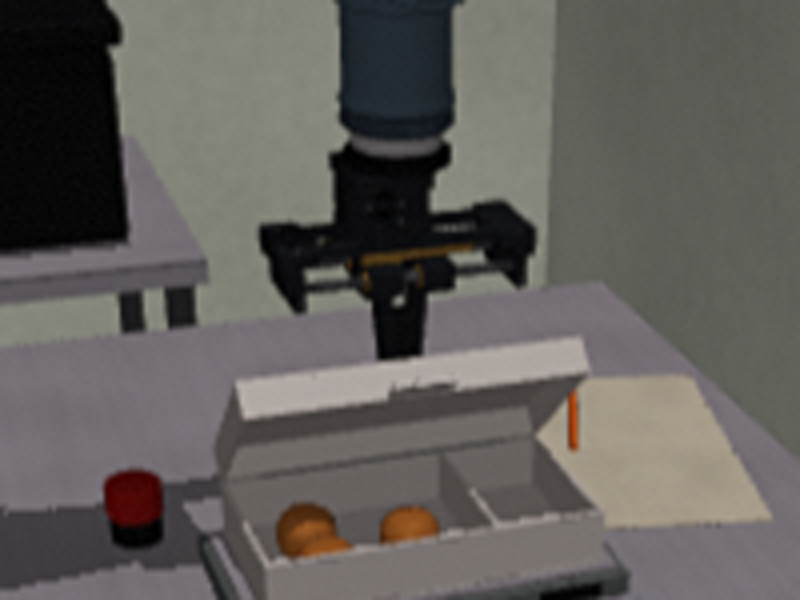

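>>> send_rows:
  moves:
    - {"dx": 0,"dy": -0.8,"dz": -0.5,"wx": 0,"wy": 0,"wz": 0,"claw": 0}
    - {"dx": 0,"dy": -1,"dz": -0.8,"wx": 0,"wy": 0,"wz": 0,"claw": 0}
    - {"dx": 0,"dy": -0.9,"dz": -0.8,"wx": 0,"wy": 0,"wz": 0,"claw": 0}
    - {"dx": 0,"dy": -0.8,"dz": -0.9,"wx": 0,"wy": 0,"wz": 0,"claw": 0}
    - {"dx": 0,"dy": -0.5,"dz": -1,"wx": 0,"wy": 0,"wz": 0,"claw": 0}

```text
time_s: 47.22
ee_pos: [556.9, 178.1, 98.8]
tcp_rot: [-0.009, 0.707, 0.008, 0.707]
contact_force: [-0.5, -1.3, 1.0]
opening: 0.3
```

>>> send_rows:
  moves:
    - {"dx": 0,"dy": -0.5,"dz": -0.8,"wx": 0,"wy": 0,"wz": 0,"claw": 0}
    - {"dx": 0,"dy": -0.4,"dz": -0.8,"wx": 0,"wy": 0,"wz": 0,"claw": 0}
    - {"dx": 0,"dy": -0.3,"dz": -0.5,"wx": 0,"wy": 0,"wz": 0,"claw": 0}
    - {"dx": 0,"dy": -0.3,"dz": -0.3,"wx": 0,"wy": 0,"wz": 0,"claw": 0}
    - {"dx": 0,"dy": 0,"dz": 0,"wx": 0,"wy": 0,"wz": 0,"claw": 0}

```text
time_s: 47.85
ee_pos: [556.7, 163.7, 75.2]
tcp_rot: [-0.008, 0.707, 0.008, 0.707]
contact_force: [0.5, 0.4, -0.4]
opening: 0.8
```

```bash
python3 - <<'E'
from h import *
np.set_printoptions(precision=3,suppress=True)
s,M=st(); g=grab("side"); crop(g,180,110,140,110,5.4,"s40")
E
```

```text
t 47.85 q [ 0.082  0.346  1.696 -0.     1.1    0.058] p [556.708 163.727  75.178] x [-0. -0. -1.] z [ 1.     0.024 -0.   ] F [ 0.469  0.421 -0.443] op 0.8452031386659402
```

View pics/s40.png

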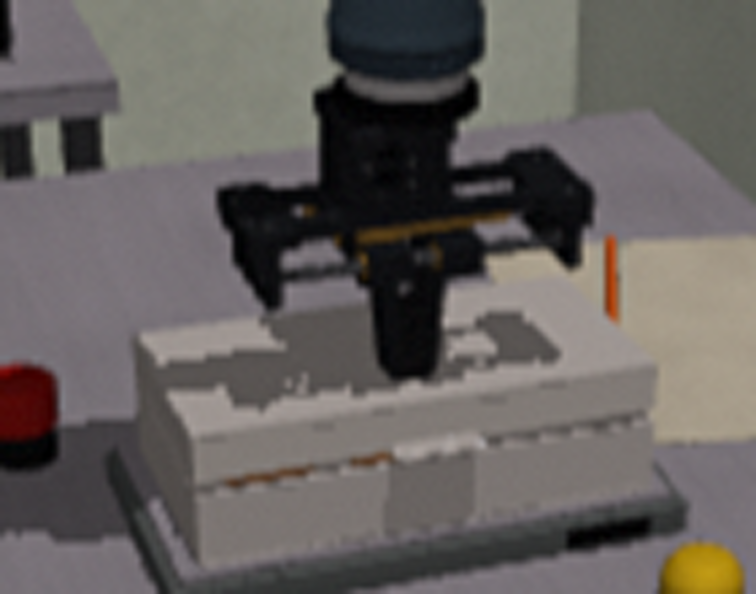

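Nearly shut. I'll press down in small steps and watch the force.

>>> send_rows:
  moves:
    - {"dx": 0,"dy": -0.2,"dz": -0.2,"wx": 0,"wy": 0,"wz": 0,"claw": 0}
    - {"dx": 0,"dy": 0,"dz": -0.2,"wx": 0,"wy": 0,"wz": 0,"claw": 0}
    - {"dx": 0,"dy": 0,"dz": -0.1,"wx": 0,"wy": 0,"wz": 0,"claw": 0}
    - {"dx": 0,"dy": 0,"dz": 0,"wx": 0,"wy": 0,"wz": 0,"claw": 0}
    - {"dx": 0,"dy": 0,"dz": 0,"wx": 0,"wy": 0,"wz": 0,"claw": 0}

```text
time_s: 48.52
ee_pos: [556.7, 162.0, 70.3]
tcp_rot: [-0.008, 0.707, 0.009, 0.707]
contact_force: [-0.4, -0.2, 0.3]
opening: 0.6
```

>>> send_rows:
  moves:
    - {"dx": 0,"dy": 0,"dz": -0.1,"wx": 0,"wy": 0,"wz": 0,"claw": 0}
    - {"dx": 0,"dy": 0,"dz": -0.1,"wx": 0,"wy": 0,"wz": 0,"claw": 0}
    - {"dx": 0,"dy": 0,"dz": 0,"wx": 0,"wy": 0,"wz": 0,"claw": 0}
    - {"dx": 0,"dy": 0,"dz": 0,"wx": 0,"wy": 0,"wz": 0,"claw": 0}
    - {"dx": 0,"dy": 0,"dz": 0,"wx": 0,"wy": 0,"wz": 0,"claw": 0}

```text
time_s: 49.15
ee_pos: [556.9, 161.9, 69.2]
tcp_rot: [-0.009, 0.707, 0.008, 0.707]
contact_force: [-2.8, -0.8, 6.5]
opening: 0.6
```

```bash
python3 - <<'E'
from h import *
np.set_printoptions(precision=3,suppress=True)
s,M=st(); g=grab("side"); crop(g,180,110,140,110,5.4,"s41")
E
```

```text
t 49.15 q [ 0.078  0.354  1.7   -0.     1.088  0.054] p [556.875 161.9    69.152] x [ 0. -0. -1.] z [1.    0.024 0.   ] F [-2.815 -0.845  6.517] op 0.6387787769459479
```

View pics/s41.png

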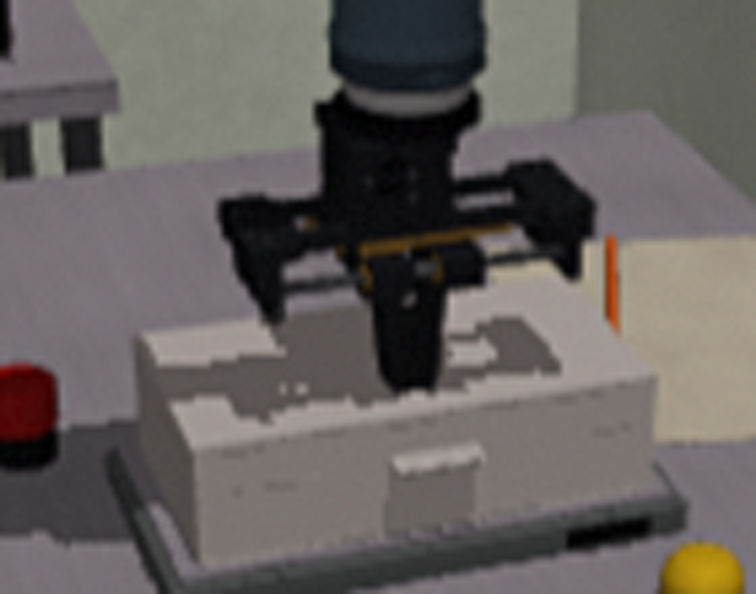

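The lid is shut: no gap shows, and the force rose to 6.5 N at tip height of about 99 mm. I'll press a little more, then retreat.

>>> send_rows:
  moves:
    - {"dx": 0,"dy": 0,"dz": -0.1,"wx": 0,"wy": 0,"wz": 0,"claw": 0}
    - {"dx": 0,"dy": 0,"dz": 0,"wx": 0,"wy": 0,"wz": 0,"claw": 0}
    - {"dx": 0,"dy": 0,"dz": 0,"wx": 0,"wy": 0,"wz": 0,"claw": 0}
    - {"dx": 0,"dy": 0,"dz": 0,"wx": 0,"wy": 0,"wz": 0,"claw": 0}
    - {"dx": 0,"dy": 0,"dz": 0,"wx": 0,"wy": 0,"wz": 0,"claw": 0}

```text
time_s: 49.82
ee_pos: [556.9, 161.9, 69.1]
tcp_rot: [-0.009, 0.707, 0.008, 0.707]
contact_force: [-6.0, -1.0, 13.6]
opening: 0.3
```

>>> send_rows:
  moves:
    - {"dx": 0,"dy": 0,"dz": 1,"wx": 0,"wy": 0,"wz": 0,"claw": 0}
    - {"dx": 0,"dy": 0,"dz": 3,"wx": 0,"wy": 0,"wz": 0,"claw": 0}
    - {"dx": 0,"dy": 0,"dz": 5,"wx": 0,"wy": 0,"wz": 0,"claw": 0}
    - {"dx": -4,"dy": -2,"dz": 5,"wx": 0,"wy": 0,"wz": 0,"claw": 0}
    - {"dx": -5,"dy": -2,"dz": 3,"wx": 0,"wy": 0,"wz": 0,"claw": 0}

```text
time_s: 50.45
ee_pos: [470.0, 122.9, 236.6]
tcp_rot: [-0.009, 0.706, 0.009, 0.708]
contact_force: [-0.7, -0.4, 0.7]
opening: 0.5
```

>>> send_rows:
  moves:
    - {"dx": -4,"dy": -1,"dz": 0,"wx": 0,"wy": 0,"wz": 0,"claw": 0}
    - {"dx": -3,"dy": 0,"dz": 0,"wx": 0,"wy": 0,"wz": 0,"claw": 0}
    - {"dx": 0,"dy": 0,"dz": 0,"wx": 0,"wy": 0,"wz": 0,"claw": 0}
    - {"dx": 0,"dy": 0,"dz": 0,"wx": 0,"wy": 0,"wz": 0,"claw": 0}
    - {"dx": 0,"dy": 0,"dz": 0,"wx": 0,"wy": 0,"wz": 0,"claw": 0}

```text
time_s: 51.08
ee_pos: [400.4, 113.3, 233.9]
tcp_rot: [-0.008, 0.707, 0.008, 0.707]
contact_force: [0.7, -0.9, -0.3]
opening: 0.6
```

```bash
python3 - <<'E'
from h import *
np.set_printoptions(precision=3,suppress=True)
s,M=st(); g=grab("side"); cv2.imwrite("pics/s42.png",g["frame"][:,:,::-1]); crop(g,180,110,140,110,5.4,"s42b"); crop(g,300,210,110,130,4.6,"s42c")
t=grab("top"); cv2.imwrite("pics/t42.png",t["frame"][:,:,::-1])
import time
g2=grab("side"); print(np.abs(g2["frame"].astype(int)-g["frame"])[210:340,300:410].max())
E
```

```text
t 51.075 q [-0.011 -0.219  1.95   0.     1.411 -0.035] p [400.387 113.28  233.923] x [-0.  0. -1.] z [ 1.     0.024 -0.   ] F [ 0.731 -0.868 -0.3  ] op 0.6011419982469768
7
```

View pics/s42b.png

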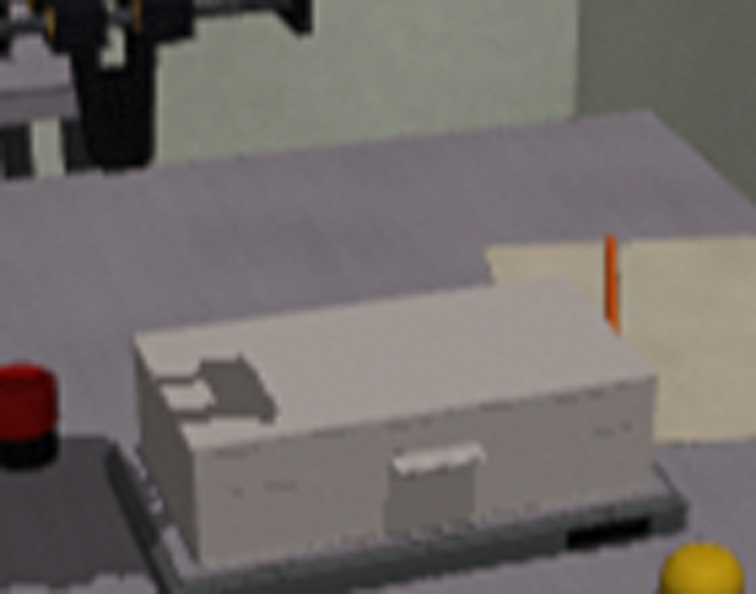

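View pics/s42c.png

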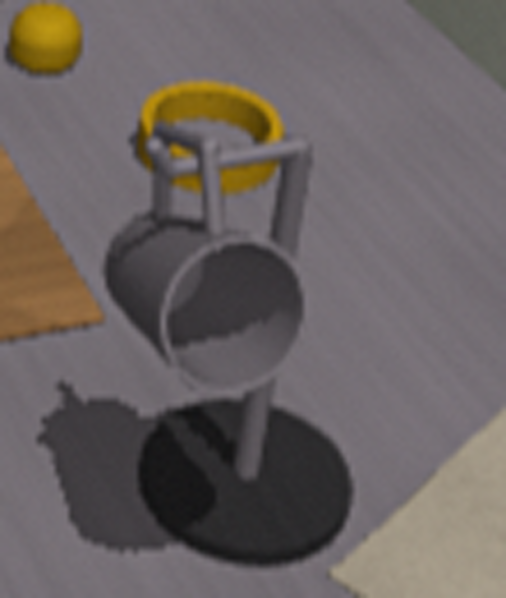

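View pics/t42.png

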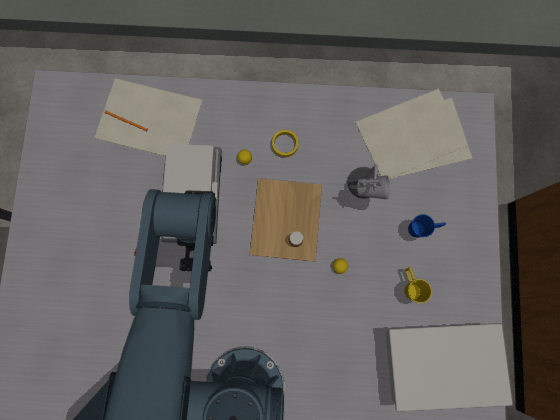

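```bash
python3 - <<'E'
from workcell import order
print(order.job_done())
E
```

```text
the job is handed in; nothing more can be done
None
```

The job is handed in, at about 51 s of robot time. The interface gives no verdict, but my last camera checks agreed with the task.

**What I did**
- I poured the two meatballs into the small compartment.
- I hung the emptied cup by its handle on the peg.
- I set the three rolls side by side on the floor of the large compartment. One of them had been knocked about 4 cm aside on the board, so I found it again before picking it up.
- I swung the lid over and pressed it shut with about 14 N.

**Last checks**
- **Lid:** no gap shows in the side view after I backed off. The fingertips stopped about 1 mm above the lid's nominal shut height.
- **Cup:** it hangs on the peg, still and clear of the table.
- **Meatballs and rolls:** all were in their compartments just before I closed the lid. I could not see inside afterwards.
- **Other things:** the jar, the tape and the look-alikes stand where they were. The stamp was almost hidden in the last top view, but the side view showed it in place.

**What disagreed:** the visible fingertips ended about 30 mm behind the reported TCP. Because of this my first grasp closed above the cup's rim and missed. I allowed for the offset from then on.

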